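# Wipe, scoop and box a lot of faceted wooden beads

## Task

Pack this lot of beads for dispatch without handling them: with the scraper block, wipe all the loose wooden beads off the raised panel into the steel trough beside it. Only when all of them lie in the trough, use the scoop to transfer every bead from the trough into the open cardboard box, then leave both the scoop and the scraper standing upright on the rubber mat. Never touch a bead with the gripper, use the scoop only for beads in the trough, not on the panel, and leave the tape roll, the jar and the mug where they are.

Things in the scene. Friction and masses are not known exactly. Their poses are not given: they have to be found in the camera images.
- station: Fixed sorting station: steel trough with a raised grey panel on its +y side. Origin on the table under the trough's long centre line; z up. Trough inside: x -120..155, y -62..62 mm, floor 6 mm above the table. Its walls are 6 mm thick; tops at 85 mm along the -y side, at 60 mm at the near end (-x), at 50 mm at the far end (+x).
- panel_mid (a point): Middle of the panel's flat top, 50 mm above the table, axes as the station's, from whose origin it lies at x -28.5, y +152 mm. The top spans x +-91 and y +-90 mm from here; 8 mm thick rims, 14 mm above it, at its +y side and just outside both x ends; the open -y side drops into the trough. Beyond the panel (+x) the trough's +y side is an 85 mm high wall.
- carton: Open cardboard box standing on the table, heavy enough to stay put (0.7 kg) but not fixed. Origin under its centre; outside 170 (x) by 160 (y) by 80 mm high, walls and bottom 5 mm; thin flaps hang outwards from its x sides. 
- mat: Black rubber mat fixed on the table, 300 (x) by 160 (y) by 4 mm thick. Origin under its centre.
- scoop_grip (a point): Flat-bottomed steel scoop, about 0.28 kg. This point lies in its black upright handle block (26 in x by 60 in y, from 45 to 115 mm above the underside), 88 mm above the underside, 18 mm ahead of the rear end; z up, x points to the rear, the mouth opens towards -x. Its mass centre lies some 8 mm towards the mouth.
- scoop_lip (a point): Middle of the scoop's sharp lip, at the underside, 98 mm from the grip point towards -x; axes as the grip's. The pan is 112 mm wide outside, 106 inside, and 116 mm long; its floor rises from 0 to 3 mm over the first 22 mm behind the lip; side and rear walls 56 mm high.
- scraper_grip (a point): Wooden scraper block with rubber sole, about 0.25 kg: a bar 28 (x) by 112 (y) by 42 mm high, and on it a grip 26 (x) by 50 (y) mm reaching up to 94 mm. This point lies in the grip, 70 mm above the sole, over the bar's centre; z up.
- bead1: Faceted wooden bead with twenty flat sides, 37 mm over the corners, 29 mm over the flats, about 16 g; origin at its centre. May be absent.
- bead2: Faceted wooden bead with twenty flat sides, 37 mm over the corners, 29 mm over the flats, about 16 g; origin at its centre. May be absent.
- bead3: Faceted wooden bead with twenty flat sides, 37 mm over the corners, 29 mm over the flats, about 16 g; origin at its centre. May be absent.
- bead4: Faceted wooden bead with twenty flat sides, 37 mm over the corners, 29 mm over the flats, about 16 g; origin at its centre. May be absent.
- bead5: Faceted wooden bead with twenty flat sides, 37 mm over the corners, 29 mm over the flats, about 16 g; origin at its centre. May be absent.
- bead6: Faceted wooden bead with twenty flat sides, 37 mm over the corners, 29 mm over the flats, about 16 g; origin at its centre. May be absent.
- bead7: Faceted wooden bead with twenty flat sides, 37 mm over the corners, 29 mm over the flats, about 16 g; origin at its centre. May be absent.
- bead8: Faceted wooden bead with twenty flat sides, 37 mm over the corners, 29 mm over the flats, about 16 g; origin at its centre. May be absent.
- bead9: Faceted wooden bead with twenty flat sides, 37 mm over the corners, 29 mm over the flats, about 16 g; origin at its centre. May be absent.
- bead10: Faceted wooden bead with twenty flat sides, 37 mm over the corners, 29 mm over the flats, about 16 g; origin at its centre. May be absent.
- tape_roll: Bystander: roll of tape standing flat, 92 mm across, 48 mm high; origin under its centre.
- jar: Bystander: jar, 66 mm across, 85 mm high; origin under its centre.
- mug: Bystander: white mug, 80 mm across, 92 mm high; origin under its centre.
There are look-alikes about, which are no part of the job. Leave any purple look-alike of the part that bears scoop_grip alone.

How it is judged:
By the outcome, as a careful person would: the job done as asked, in the order asked, and still so for the second after the job is handed in, with the robot touching nothing.
Of bead1, bead2, bead3, bead4, bead5, bead6, bead7, bead8, bead9, bead10 only 6 to 9 are there at a start; the rules pass over those that are not, and their reading is None.
At some moment in a run one of carton may be knocked a few centimetres aside while the robot is not near it.
It also fails if it takes over 210 s, if anything falls off the work surface, if the arm or the gripper's body presses on something with over 40 N, if the wrist force passes 120 N, or if a joint passes its speed limit or range.

## Robot

A 6-joint arm with a two-finger parallel gripper is mounted at the origin on the work surface. World frame = base frame: x ahead of the robot, y to its left, z up, the work surface at z = 0. Lengths are in m, angles in rad, forces in N, time in s.
With the tool pointing down it reaches from about 0.3 to 0.875 m from the base axis. Payload 6.4 kg.
Tool frame: the origin (TCP) lies at the centre of the arm's flange, where the gripper is bolted on; the fingertips stand 173 mm ahead of it and the grasp point (between the pads) lies ctrl.grip_point_offset ahead of it (ctrl.grip_point_offset is the distance from the TCP to the grasp point, in m); z points along the fingers, y is the direction in which the jaws open and shut (so a half turn about z gives the same grasp; the last joint's range is limited). The gripper opens to 85 mm and grips with 20 to 120 N. Pads are 22 mm wide; open, the fingers measure 114 mm over their backs; the gripper's body (76 mm by 85 mm) begins 54 mm behind the grasp point. The pads swing forward as they close: fully open they stand 13 mm farther back than shut.
Start: joints at [1.125, 0.181, 1.607, -0, 1.354, -0.206], TCP at [0.137, 0.559, 0.405] pointing down, gripper open.
Joint ranges: [-2.99, 2.99], [-0.89, 2.07], [0.3, 2.58], [-1.14, 4.28], [0, 2.63], [-3.12, 3.12]. Speed limits (rad/s): [2.57, 2.57, 3.01, 3.14, 3.14, 3.14].

## Interface

Orientations are given as a unit quaternion [w, x, y, z].
In Python, from bench import ctrl, cams, boxes_of, landmark_of gives the robot as it stands.
- The arm moves only by the shell command python3 -m handwheel 'ROWS'. ROWS is JSON, a list of rows, each an object with "offset": the shift along the tool's x, y, z in m, a list of three; "spin": the turn about the tool's z in degrees; "grip": the opening, from 0 (shut) to 1 (fully open). A call has 1 to 20 rows; each row is the pose to reach, as a shift and turn from the pose commanded when the call began, along the tool's axes at that moment; what a row does not reach only later rows make up. A row lasts 1/8 s, in which the tool goes at most 62.5 mm and 10.7 degrees, less where a joint would pass 70% of its speed; a pose out of reach is approached as far as the arm can. A call with a gripper value outside its range is refused whole. The fingers move at their own pace and stop on an object; the grip force is fixed at half the most. Time passes only in rows, so rows that repeat a pose let the fingers close. It gives the time, the measured TCP pose, the force and the opening at its end, in the units of the state.
- ctrl.get_obs(): the state, without advancing time (a new reading comes with each control period).
- cams.camera(name): name is "scene" or "side" or "wrist"; returns a dict with "color" (480x640x3 uint8, red, green, blue), "camera_matrix" (3x3 intrinsics, pixels), "distortion" ([k1, k2, p1, p2, k3] as OpenCV has them; the pictures are not rectified), "view" (4x4, takes a point from world to camera coordinates); the wrist camera has in their place "tool_from_camera" (4x4, takes a point from camera to tool coordinates, whose origin is the TCP and whose axes are the flange's). Camera axes: x right, y up, looking along -z (the intrinsics and any distortion apply to the point x, -y, -z); pixel columns grow to the right and rows downward; lengths in m; the calibration is good to about 2 mm. A picture is of the moment at which its call begins: read the wrist's pose just before it. There is no depth.
- ctrl.hand_in(): hands the job in, once; it reports no verdict.
Trained networks look in a picture, given as the dict that the camera call returned (one of the last four; its "shot" number tells which), for a name from the list of things; names that differ only in an ending like _2 or _b are one class to them, and where a whole thing is asked for, a point or a joint stands for the part that bears it (a point fixed in the world has none). Each returns a list of dicts, best first, with "confidence" (0 to 1); they miss things now and then, are a little off and sometimes report something else, mostly with a low value. They report only what shows in the picture. A call takes as long as a camera call. They do not tell look-alikes from the thing itself.
- boxes_of(picture, thing): "uv" ([column, row] in pixels, amid what is visible of it).
- landmark_of(picture, thing): "uv" ([column, row] in pixels: a listed point, or the origin of a listed thing).
The state is a dict: "time_s": time; "q": joint angles; "dq": joint speeds; "joint_efforts": joint torques, N m; "eef_pos": TCP position; "eef_rot": TCP orientation; "wrist_force": force on the tool from outside, world axes, zero at the start; "torque": the same for the moment, N m; "opening": opening from 0.0 (shut) to 1.0 (fully open).
Only numpy, scipy, OpenCV 4.12 (cv2) and the standard library are available. Lean on these libraries where they do the work, as an engineer would, in place of code of your own. Each camera call takes 0.05 s, during which the arm holds its last target.

## Working session

There is one attempt and no reset: what is moved stays moved. The work goes in short steps, Python scripts to look and compute and a shell command to move; the robot and the scene stay as the last step left them, time stands still between calls to the robot, and variables do not carry over. Pictures are saved under pics/ and viewed, and the job is handed in when it is done.

```bash
ls; mkdir -p pics
cat > h.py <<'E'
import numpy as np, cv2
from bench import ctrl, cams, boxes_of, landmark_of
from scipy.spatial.transform import Rotation as R
def T_tool():
    o=ctrl.get_obs(); T=np.eye(4); q=o['eef_rot']; T[:3,:3]=R.from_quat([q[1],q[2],q[3],q[0]]).as_matrix(); T[:3,3]=o['eef_pos']; return T
def shot(n):
    T=T_tool(); p=dict(cams.camera(n))
    p['_V']=np.array(p['view']) if 'view' in p else np.linalg.inv(T@np.array(p['tool_from_camera']))
    return p
def save(p,f,crop=None,s=1):
    im=p['color'][:,:,::-1]
    if crop: im=im[crop[1]:crop[3],crop[0]:crop[2]]
    im=cv2.resize(im,None,fx=s,fy=s,interpolation=cv2.INTER_CUBIC) if s!=1 else im
    cv2.imwrite('pics/'+f,im)
def ray(p,uv):
    u=cv2.undistortPoints(np.array([[uv]],float),np.array(p['camera_matrix']),np.array(p['distortion']))[0,0]
    d=np.array([u[0],-u[1],-1.]); C=np.linalg.inv(p['_V']); return C[:3,3],C[:3,:3]@d
def at_z(p,uv,z):
    o,d=ray(p,uv); return o+d*(z-o[2])/d[2]
def proj(p,X):
    X=np.atleast_2d(X); c=X@p['_V'][:3,:3].T+p['_V'][:3,3]; c=c*[1,-1,-1]
    return cv2.projectPoints(c,np.zeros(3),np.zeros(3),np.array(p['camera_matrix']),np.array(p['distortion']))[0][:,0]
def tri(ps):
    A=np.zeros((3,3));b=np.zeros(3)
    for p,uv in ps:
        o,d=ray(p,uv); d=d/np.linalg.norm(d); M=np.eye(3)-np.outer(d,d); A+=M;b+=M@o
    return np.linalg.solve(A,b)
E
python3 - <<'E'
from h import *
print(ctrl.grip_point_offset, ctrl.get_obs())
for n in ['scene','side','wrist']:
    p=shot(n); save(p,n+'0.png'); C=np.linalg.inv(p['_V']); print(n,C[:3,3],-C[:3,2],p['distortion'],p['camera_matrix'][0])
    for t in ['station','panel_mid','carton','mat','scoop_grip','scoop_lip','scraper_grip','tape_roll','jar','mug','bead1']:
        print(t,[(np.round(d['uv']).tolist(),round(d['confidence'],2)) for d in landmark_of(p,t)])
E
```

```text
pics
0.1547 {'time_s': 0.0, 'q': array([ 1.12470761e+00,  1.81557627e-01,  1.60801388e+00,  2.63857015e-05,
        1.35381968e+00, -2.06308163e-01]), 'dq': array([ 0.00158478, -0.00033797,  0.00024501, -0.00014318, -0.00191059,
       -0.00049281]), 'joint_efforts': array([ 4.73154560e-04, -4.44881594e+01, -3.51332331e+01, -1.90671817e-04,
        9.06303845e-03, -1.77080068e-05]), 'eef_pos': array([0.13642698, 0.55831638, 0.40377172]), 'eef_rot': array([-3.00366647e-04,  1.19606053e-01,  9.92821023e-01, -8.47718639e-04]), 'wrist_force': array([ 0.67066281, -0.06515991,  0.10860463]), 'torque': array([-0.00272328, -0.01358663,  0.02338182]), 'opening': 0.9993730005309138}
scene [ 1.51566205 -1.0104513   1.00462774] [-0.56413427  0.63231687 -0.53096883] [-0.11152845  0.          0.          0.          0.        ] [591.92759571   0.         314.97771613]
station [([325.0, 261.0], 0.79)]
panel_mid [([354.0, 222.0], 0.92), ([341.0, 210.0], 0.18)]
carton [([254.0, 301.0], 0.63)]
mat [([181.0, 334.0], 0.69)]
scoop_grip [([334.0, 313.0], 0.85), ([209.0, 326.0], 0.67)]
scoop_lip [([186.0, 
[... 814 characters left out ...]
0, 175.0], 0.91)]
scoop_lip [([250.0, 179.0], 0.78), ([386.0, 170.0], 0.65), ([308.0, 289.0], 0.44)]
scraper_grip []
tape_roll [([339.0, 414.0], 0.68)]
jar [([319.0, 164.0], 0.87)]
mug [([418.0, 379.0], 0.61)]
bead1 [([304.0, 286.0], 0.72), ([300.0, 302.0], 0.72), ([334.0, 310.0], 0.66), ([321.0, 166.0], 0.63), ([341.0, 292.0], 0.61), ([347.0, 322.0], 0.54), ([328.0, 323.0], 0.51), ([323.0, 290.0], 0.45)]
wrist [0.0625051  0.57725652 0.37357755] [ 0.29447332 -0.07171991 -0.9529647 ] [0.0024423 0.        0.        0.        0.       ] [334.04964393   0.         318.43025658]
station []
panel_mid []
carton []
mat []
scoop_grip []
scoop_lip []
scraper_grip []
tape_roll []
jar []
mug []
bead1 []
```

Run:
```python
from h import *
p=shot('scene'); save(p,'s1.png',(120,150,460,400),2.3)
p=shot('side'); save(p,'d1.png',(200,80,500,460),1.55)
```

```text
(no output)
```

View pics/s1.png

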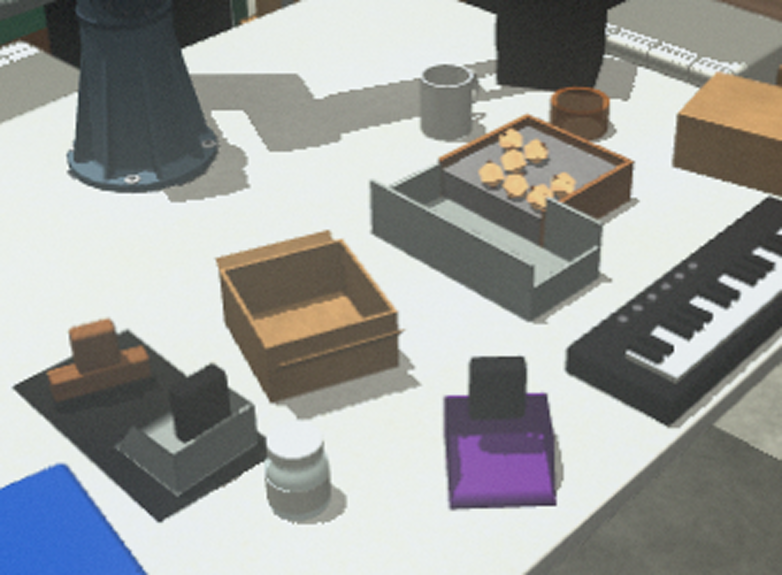

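View pics/d1.png

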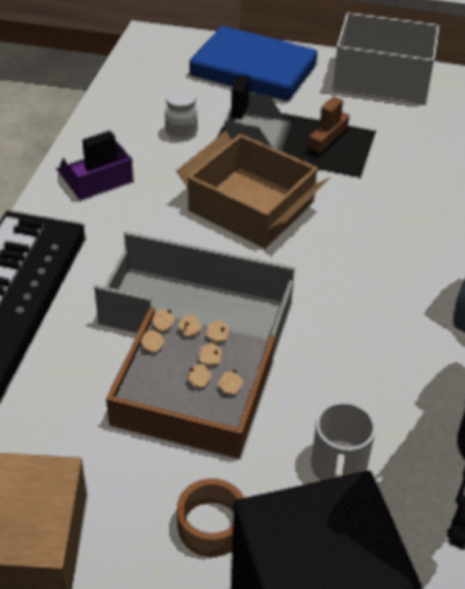

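View pics/side0.png

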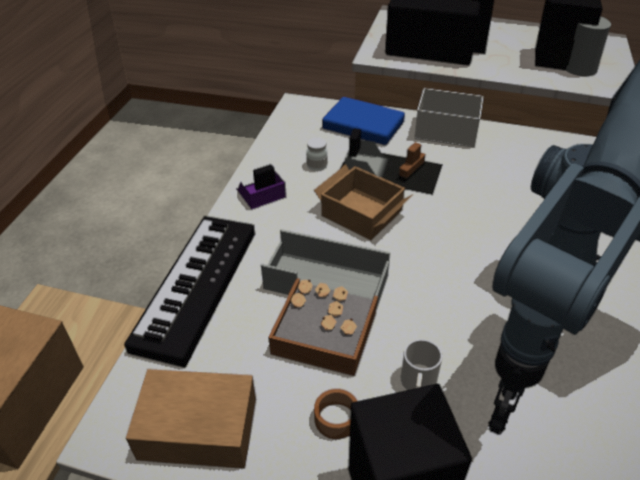

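View pics/wrist0.png

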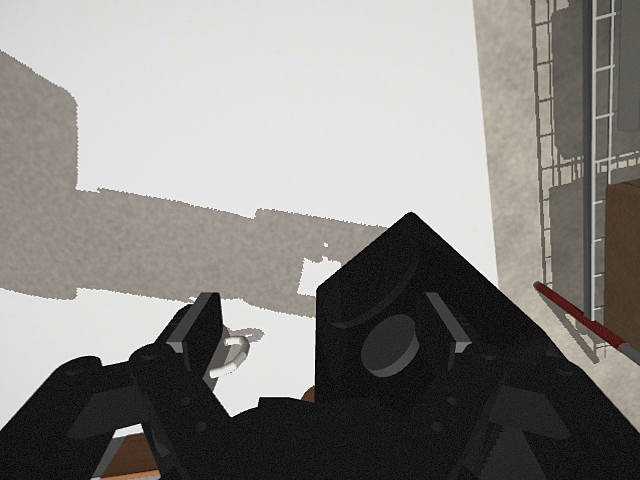

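The pictures show seven beads on the panel (scene about 334-365, 211-236). Candidates for the scoop are the grey one on the mat (scene 209,326 / side 355,141) and the purple look-alike (scene 334,313 / side 258,175). By the description I take the grey one. The scraper is at scene (160,298). A tall black box stands close to the gripper.

Run:
```python
from h import *
a=shot('scene'); b=shot('side')
save(a,'s2.png',(120,280,280,390),5); save(b,'d2.png',(220,110,460,240),3.3)
def t(n,u,v):
    X=tri([(a,u),(b,v)]); e=np.linalg.norm(proj(a,X)-u),np.linalg.norm(proj(b,X)-v); print(n,X.round(4),np.round(e,1))
t('station',[325,261],[331,285]);t('panel',[354,222],[323,319]);t('carton',[254,301],[362,211])
t('mat',[181,334],[392,168]);t('scoopgrip',[209,326],[355,141]);t('lip',[186,333],[386,170]);t('jar',[251,365],[319,164]);t('mug',[313,204],[418,379]);t('tape',[371,204],[339,414])
t('purple',[334,313],[258,175])
for n in ['scraper_grip','bead1','scoop_grip','scoop_lip','mat']:
  for p in (a,b): print(n,[(np.round(d['uv']).tolist(),round(d['confidence'],2)) for d in landmark_of(p,n)],[(np.round(d['uv']).tolist(),round(d['confidence'],2)) for d in boxes_of(p,n)])
```

```text
station [ 0.5403  0.1312 -0.0071] [0.5 0.6]
panel [0.5186 0.2932 0.0532] [0.2 0.3]
carton [ 0.5285 -0.1588  0.001 ] [0.8 0.8]
mat [ 0.4856 -0.381   0.0007] [2.3 1.9]
scoopgrip [ 0.6022 -0.3718  0.0875] [1.9 1.5]
lip [ 0.4985 -0.3697  0.0017] [0.6 0.5]
jar [ 0.7079 -0.3398  0.0057] [1.9 1.5]
mug [0.2833 0.3627 0.0037] [0.7 1.1]
tape [0.4327 0.4953 0.0071] [1.  1.7]
purple [ 0.8135 -0.1375  0.0959] [4.5 3.8]
scraper_grip [([160.0, 301.0], 0.7), ([341.0, 220.0], 0.42)] [([161.0, 309.0], 0.59)]
scraper_grip [([415.0, 152.0], 0.77), ([328.0, 323.0], 0.52)] [([413.0, 165.0], 0.75)]
bead1 [([346.0, 218.0], 0.65), ([365.0, 229.0], 0.65), ([343.0, 230.0], 0.61), ([334.0, 225.0], 0.59), ([341.0, 210.0], 0.55), ([354.0, 233.0], 0.54), ([353.0, 215.0], 0.39)] [([334.0, 223.0], 0.62), ([365.0, 229.0], 0.51), ([205.0, 340.0], 0.24)]
bead1 [([342.0, 290.0], 0.67), ([298.0, 298.0], 0.66), ([305.0, 285.0], 0.62), ([329.0, 323.0], 0.57), ([349.0, 323.0], 0.56), ([333.0, 311.0], 0.55), ([323.0, 293.0], 0.52)] [([341.0, 291.0], 0.73), ([304.0, 288.0], 0.61), ([302.0, 299.0], 0.61), ([332.0, 321.0], 0.56), ([346.0, 324.0], 0.45), ([335.0, 308.0], 0.44)]
scoop_grip [([206.0, 325.0], 0.85), ([334.0, 312.0], 0.72)] [([205.0, 342.0], 0.97), ([335.0, 339.0], 0.61)]
scoop_grip [([260.0, 176.0], 0.77), ([356.0, 138.0], 0.57)] [([365.0, 158.0], 0.95), ([261.0, 188.0], 0.62)]
scoop_lip [([187.0, 333.0], 0.88), ([336.0, 369.0], 0.63)] [([333.0, 340.0], 0.93), ([203.0, 336.0], 0.67), ([341.0, 212.0], 0.38)]
scoop_lip [([388.0, 167.0], 0.97), ([251.0, 180.0], 0.77)] [([264.0, 187.0], 0.94), ([367.0, 157.0], 0.8), ([415.0, 173.0], 0.45)]
mat [([182.0, 330.0], 0.98), ([328.0, 254.0], 0.41)] [([178.0, 337.0], 0.74)]
mat [([390.0, 168.0], 0.92)] [([418.0, 171.0], 0.83)]
```

View pics/s2.png

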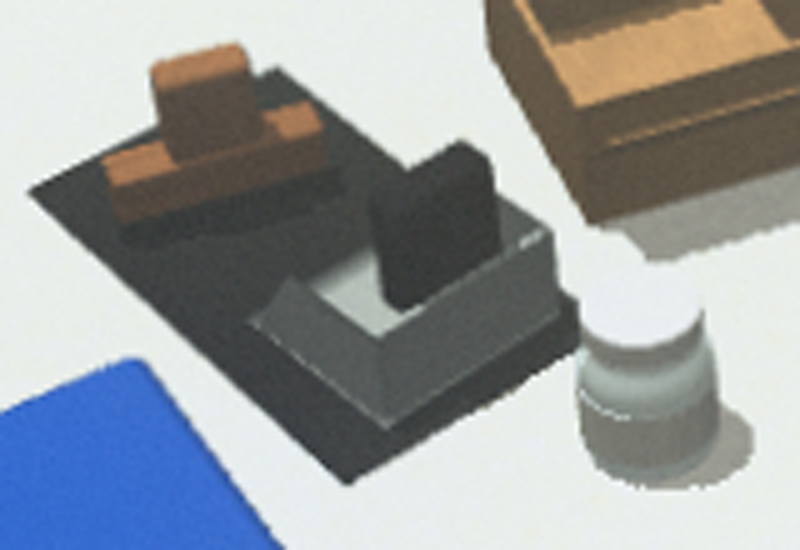

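View pics/d2.png

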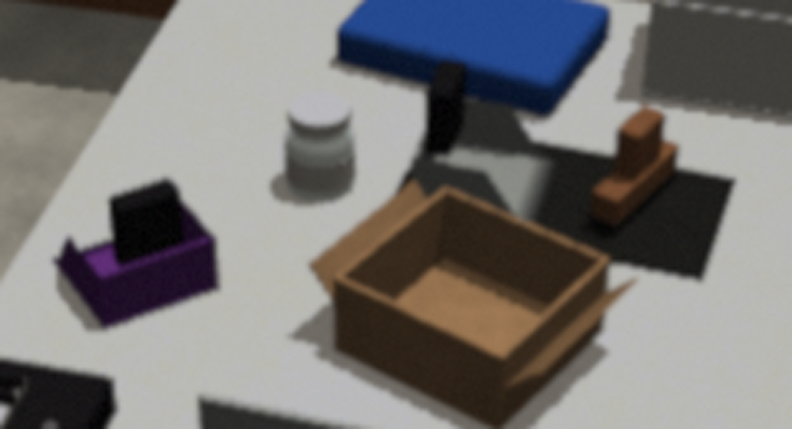

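```bash
cat >> h.py <<'E'
def yaw_y():
    T=T_tool(); return np.degrees(np.arctan2(T[1,1],T[0,1]))
def go(x,y,z,psi=None):
    """print offset/spin to reach TCP x,y,z with tool-y world angle psi"""
    T=T_tool(); d=T[:3,:3].T@(np.array([x,y,z])-T[:3,3]); s=0
    if psi is not None: s=-((psi-yaw_y()+180)%360-180)
    print('offset',d.round(4).tolist(),'spin',round(s,2),'dist',np.linalg.norm(d).round(3),'rows',int(np.ceil(max(np.linalg.norm(d)/.0625,abs(s)/10.7))))
def loc(v):  # world vector to tool
    return (T_tool()[:3,:3].T@np.array(v,float)).round(4).tolist()
def st():
    o=ctrl.get_obs(); print('t',round(o['time_s'],2),'pos',o['eef_pos'].round(4),'psi',round(yaw_y(),2),'F',o['wrist_force'].round(1),'M',o['torque'].round(2),'open',round(o['opening'],3),'q',o['q'].round(2))
E
python3 -c "
from h import *
st(); go(.52,.24,.5,0)
T=T_tool(); print(loc([0,0,.1]))"
```

```text
t 3.0 pos [0.1366 0.5586 0.4047] psi 76.26 F [ 1.1  0.1 -0.2] M [0.04 0.01 0.07] open 0.998 q [ 1.12  0.18  1.61 -0.    1.35 -0.21]
offset [-0.4481, -0.2184, -0.0953] spin 76.26 dist 0.508 rows 9
[-0.0, -0.0, -0.1]
```

```bash
python3 -m handwheel '[{"offset":[0,0,-0.095],"spin":0,"grip":1},{"offset":[0,0,-0.095],"spin":0,"grip":1},{"offset":[-0.448,-0.218,-0.095],"spin":76,"grip":1},{"offset":[-0.448,-0.218,-0.095],"spin":76,"grip":1},{"offset":[-0.448,-0.218,-0.095],"spin":76,"grip":1},{"offset":[-0.448,-0.218,-0.095],"spin":76,"grip":1},{"offset":[-0.448,-0.218,-0.095],"spin":76,"grip":1},{"offset":[-0.448,-0.218,-0.095],"spin":76,"grip":1},{"offset":[-0.448,-0.218,-0.095],"spin":76,"grip":1},{"offset":[-0.448,-0.218,-0.095],"spin":76,"grip":1},{"offset":[-0.448,-0.218,-0.095],"spin":76,"grip":1},{"offset":[-0.448,-0.218,-0.095],"spin":76,"grip":1}]'
python3 - <<'E'
from h import *
st(); p=shot('wrist'); save(p,'w1.png')
for t in ['bead1','panel_mid','station']:
    print(t,[(np.round(d['uv']).tolist(),round(d['confidence'],2)) for d in landmark_of(p,t)])
st()
E
```

```text
time_s: 4.5
eef_pos: [0.5199, 0.2403, 0.4994]
eef_rot: [-0.0, 0.706, 0.708, -0.0]
wrist_force: [0.1, -1.1, -1.5]
opening: 1.0
t 4.5 pos [0.5199 0.2403 0.4994] psi 0.22 F [ 0.1 -1.1 -1.5] M [ 0.04 -0.05 -0.04] open 1.0 q [0.23 0.11 1.49 0.   1.54 0.22]
bead1 [([297.0, 168.0], 0.87), ([294.0, 207.0], 0.86), ([338.0, 212.0], 0.76), ([369.0, 212.0], 0.71), ([306.0, 135.0], 0.6), ([374.0, 171.0], 0.57), ([265.0, 131.0], 0.56)]
panel_mid [([314.0, 150.0], 0.73)]
station [([331.0, 255.0], 0.62)]
t 4.7 pos [0.519  0.2415 0.5   ] psi 0.38 F [-0.4 -0.2 -1.6] M [-0.06 -0.02  0.02] open 1.002 q [0.23 0.11 1.49 0.   1.54 0.22]
```

View pics/w1.png

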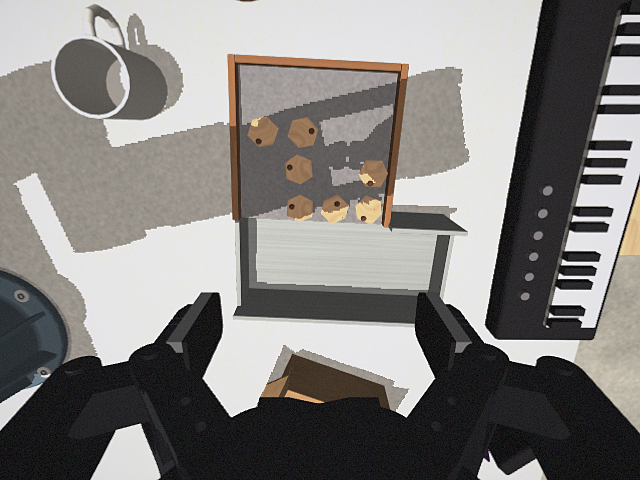

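Run:
```python
from h import *
from scipy.optimize import least_squares
p=shot('wrist')
import pickle; pickle.dump(p,open('w1.pkl','wb'))
L=np.array([[-127.5,250,64],[70.5,250,64],[-126,-68,85],[-126,62,60]])/1e3
uv=np.array([[229,55],[409,65],[233,315],[237,221.]])
def P(s,L):
    c,sn=np.cos(s[2]),np.sin(s[2]); return np.c_[s[0]+c*L[:,0]-sn*L[:,1],s[1]+sn*L[:,0]+c*L[:,1],L[:,2]]
r=least_squares(lambda s:(proj(p,P(s,L))-uv)[:2].ravel(),[.54,.135,-.05])
print(r.x,np.degrees(r.x[2]),r.fun.round(1)); s=r.x
im=p['color'][:,:,::-1].copy(); im=cv2.resize(im,None,fx=2,fy=2)
def ln(a,col=(0,255,0)):
    q=(proj(p,P(s,np.array(a)/1e3))*2).round().astype(int); cv2.polylines(im,[q.reshape(-1,1,2)],False,col,1)
ln([[-127.5,62,64],[-127.5,250,64],[70.5,250,64],[70.5,62,64]]);ln([[-119.5,62,50],[-119.5,242,50],[62.5,242,50],[62.5,62,50],[-119.5,62,50]],(0,0,255))
ln([[-120,-62,6],[155,-62,6],[155,62,6],[-120,62,6],[-120,-62,6]],(255,0,0))
ln([[-126,-68,85],[161,-68,85]],(255,255,0)); ln([[70,68,85],[161,68,85]],(255,255,0))
cv2.imwrite('pics/fit.png',im[80:680,400:960])
```

```text
[ 0.53835611  0.13622577 -0.04280516] -2.4525552884535076 [-0.5  0.   0.5  0.1]
```

View pics/fit.png

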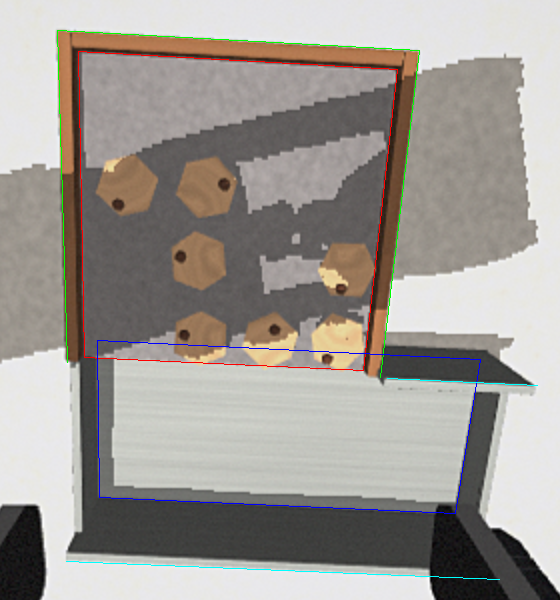

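```bash
cat > ov.py <<'E'
from h import *
def P(s,L):
    L=np.array(L,float)/1e3
    c,sn=np.cos(s[2]),np.sin(s[2]); return np.c_[s[0]+c*L[:,0]-sn*L[:,1],s[1]+sn*L[:,0]+c*L[:,1],L[:,2]]
ST=[([[-127.5,62,64],[-127.5,250,64],[70.5,250,64],[70.5,62,64]],(0,255,0)),([[-119.5,62,50],[-119.5,242,50],[62.5,242,50],[62.5,62,50],[-119.5,62,50]],(0,0,255)),
([[-120,-62,6],[155,-62,6],[155,62,6],[-120,62,6],[-120,-62,6]],(255,0,0)),([[-126,-68,85],[161,-68,85],[161,-68,0],[-126,-68,0],[-126,-68,85]],(255,255,0)),([[70,68,85],[161,68,85]],(255,255,0)),([[161,-68,50],[161,68,50]],(255,0,255)),([[-126,-68,60],[-126,68,60]],(255,0,255))]
def ov(p,s,M,f,crop,k):
    im=cv2.resize(p['color'][:,:,::-1],None,fx=k,fy=k,interpolation=cv2.INTER_CUBIC)
    for a,c in M:
        q=(proj(p,P(s,a))*k).round().astype(int); cv2.polylines(im,[q.reshape(-1,1,2)],False,c,1)
    cv2.imwrite('pics/'+f,im[crop[1]*k:crop[3]*k,crop[0]*k:crop[2]*k])
E
python3 - <<'E'
from ov import *
s=[.538,.1365,-.043]
ov(shot('scene'),s,ST,'fs.png',(270,190,410,300),5)
ov(shot('side'),s,ST,'fd.png',(250,220,400,380),4)
E
```

```text
(no output)
```

View pics/fs.png

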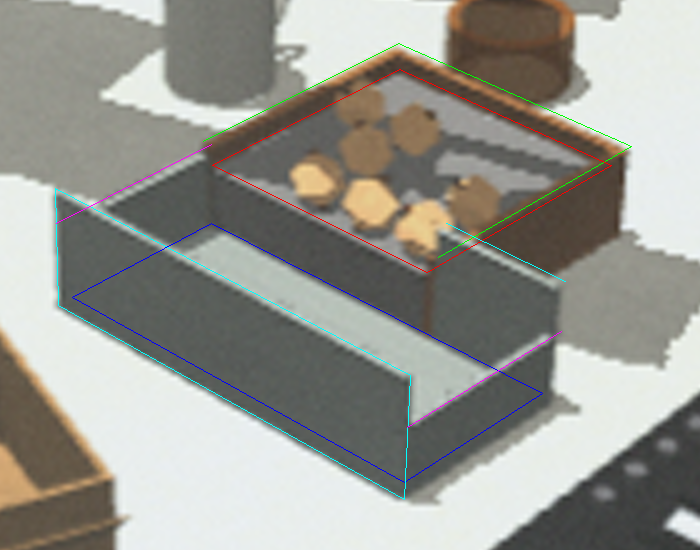

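View pics/fd.png

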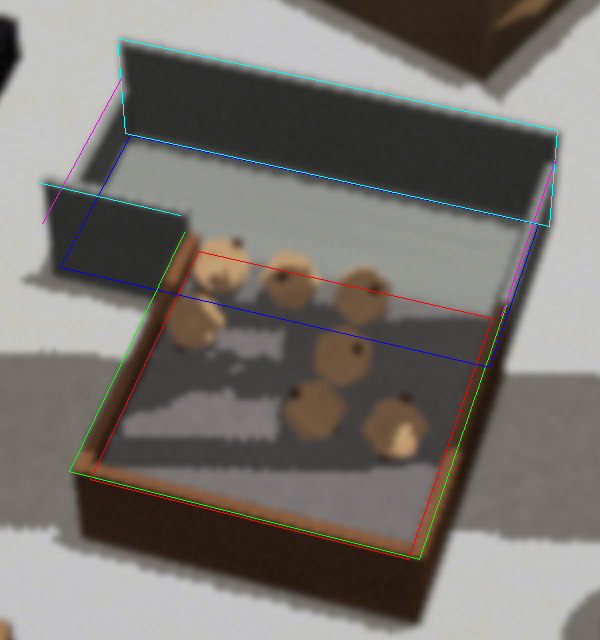

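Run:
```python
from h import *
a=shot('scene');b=shot('side')
print(tri([(a,[160,299]),(b,[415,152])]))
go(.5,-.34,.4,0)
```

```text
[ 0.4168318  -0.38025593  0.07573833]
offset [-0.5808, -0.0228, 0.0998] spin 0.32 dist 0.59 rows 10
```

```bash
python3 -m handwheel '[{"offset":[-0.58,-0.02,0.1],"spin":0,"grip":1},{"offset":[-0.58,-0.02,0.1],"spin":0,"grip":1},{"offset":[-0.58,-0.02,0.1],"spin":0,"grip":1},{"offset":[-0.58,-0.02,0.1],"spin":0,"grip":1},{"offset":[-0.58,-0.02,0.1],"spin":0,"grip":1},{"offset":[-0.58,-0.02,0.1],"spin":0,"grip":1},{"offset":[-0.58,-0.02,0.1],"spin":0,"grip":1},{"offset":[-0.58,-0.02,0.1],"spin":0,"grip":1},{"offset":[-0.58,-0.02,0.1],"spin":0,"grip":1},{"offset":[-0.58,-0.02,0.1],"spin":0,"grip":1},{"offset":[-0.58,-0.02,0.1],"spin":0,"grip":1},{"offset":[-0.58,-0.02,0.1],"spin":0,"grip":1}]'
python3 - <<'E'
from h import *
st(); p=shot('wrist'); save(p,'w2.png')
for t,z in [('scraper_grip',.074),('scoop_grip',.092),('scoop_lip',.004),('mat',0),('jar',0)]:
    print(t,[(np.round(d['uv']).tolist(),round(d['confidence'],2),at_z(p,d['uv'],z).round(4)) for d in landmark_of(p,t)])
E
```

```text
time_s: 6.45
eef_pos: [0.5029, -0.3385, 0.3999]
eef_rot: [-0.0, 0.705, 0.709, 0.0]
wrist_force: [0.3, -0.0, -0.3]
opening: 1.002
t 6.45 pos [ 0.5029 -0.3385  0.3999] psi 0.32 F [ 0.3 -0.  -0.3] M [0.   0.08 0.02] open 1.002 q [-0.79  0.25  1.53  0.    1.36 -0.79]
scraper_grip [([424.0, 254.0], 0.72, array([ 0.6044, -0.3756,  0.074 ])), ([228.0, 255.0], 0.62, array([ 0.4189, -0.3777,  0.074 ]))]
scoop_grip [([422.0, 254.0], 0.68, array([ 0.5968, -0.369 ,  0.092 ]))]
scoop_lip [([317.0, 225.0], 0.87, array([ 0.5025, -0.3686,  0.004 ]))]
mat [([304.0, 228.0], 0.95, array([ 0.4878, -0.3735,  0.    ]))]
jar [([500.0, 199.0], 0.91, array([ 0.7085, -0.3386,  0.    ]))]
```

View pics/w2.png

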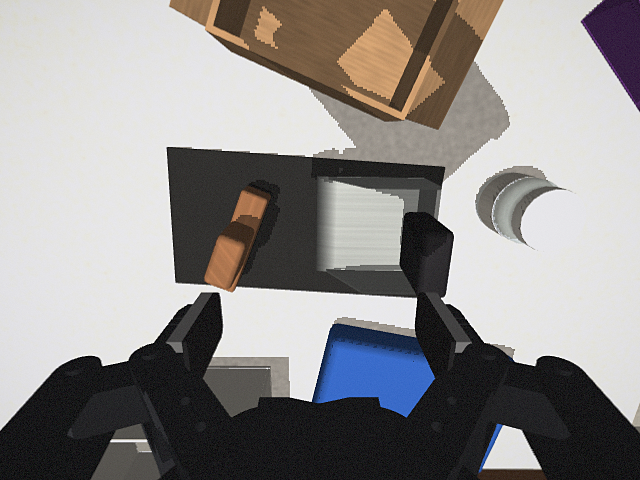

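Run:
```python
from h import *
p=shot('wrist'); save(p,'w2c.png',(190,170,290,310),4.2)
save(p,'w2d.png',(300,160,470,300),4.2)
```

```text
(no output)
```

View pics/w2c.png

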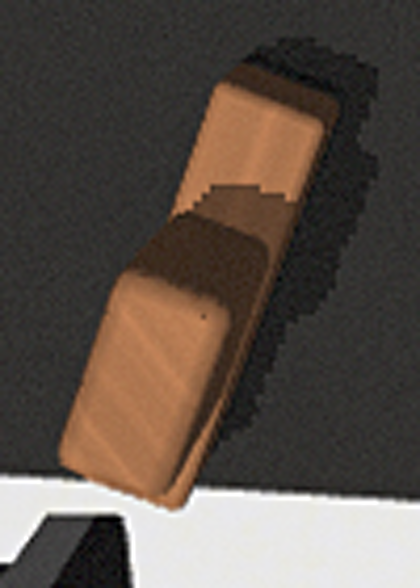

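View pics/w2d.png

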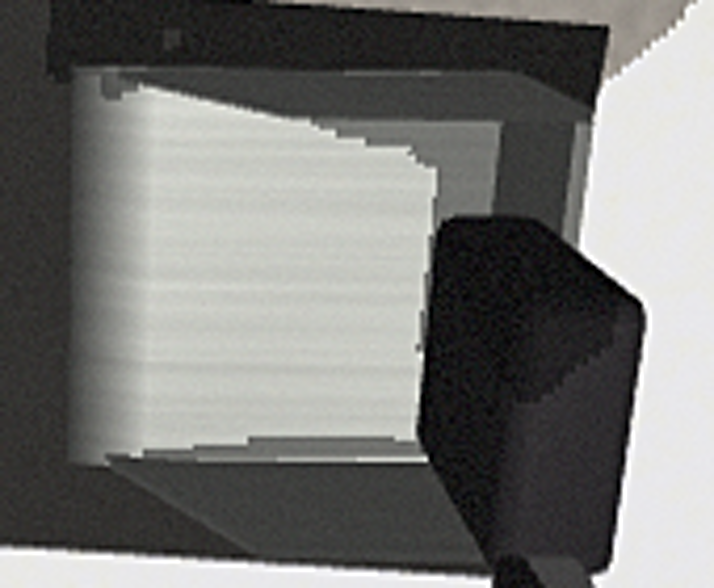

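Run:
```python
from h import *
p=shot('wrist')
def w(u,z,o): return at_z(p,[o[0]+u[0]/4.2,o[1]+u[1]/4.2],z)
o=(190,170)
A=[w(u,.098,o) for u in [(125,272),(232,310),(60,462)]]
ang=lambda v:np.degrees(np.arctan2(v[1],v[0]))
print(np.round(A,4),'width',np.linalg.norm(A[1]-A[0]),'len',np.linalg.norm(A[2]-A[0]),ang(A[1]-A[0]),ang(A[0]-A[2]),'ctr',(A[1]+A[2])/2)
B=[w(u,.046,o) for u in [(220,82),(325,125)]]; print(np.round(B,4),ang(B[1]-B[0]),np.linalg.norm(B[1]-B[0]))
o=(300,160)
C=[w(u,.004,o) for u in [(75,68),(68,462)]]; print(np.round(C,4),ang(C[0]-C[1])-90,np.linalg.norm(C[1]-C[0]),(C[0]+C[1])/2)
D=[w(u,.004+.056,o) for u in [(595,115)]];print(D)
```

```text
[[ 0.4202 -0.3509  0.098 ]
 [ 0.4415 -0.359   0.098 ]
 [ 0.4029 -0.3934  0.098 ]] width 0.022723198547378937 len 0.045964669794887975 -20.82575963481492 67.85432673988474 ctr [ 0.42217974 -0.37620163  0.098     ]
[[ 0.4301 -0.3215  0.046 ]
 [ 0.4541 -0.3315  0.046 ]] -22.7066239798912 0.0259789495679335
[[ 0.5037 -0.3142  0.004 ]
 [ 0.5023 -0.4255  0.004 ]] -0.7020707941518225 0.11132772073206644 [ 0.50298829 -0.36984373  0.004     ]
[array([ 0.61904987, -0.31577076,  0.06      ])]
```

Run:
```python
from h import *
go(.421,-.3775,.229,-21.5)
```

```text
offset [-0.0379, -0.082, 0.171] spin 21.81 dist 0.193 rows 4
```

```bash
python3 -m handwheel '[{"offset":[-0.038,-0.082,0.05],"spin":21.8,"grip":1},{"offset":[-0.038,-0.082,0.05],"spin":21.8,"grip":1},{"offset":[-0.038,-0.082,0.05],"spin":21.8,"grip":1},{"offset":[-0.038,-0.082,0.11],"spin":21.8,"grip":1},{"offset":[-0.038,-0.082,0.15],"spin":21.8,"grip":1},{"offset":[-0.038,-0.082,0.171],"spin":21.8,"grip":1},{"offset":[-0.038,-0.082,0.171],"spin":21.8,"grip":1},{"offset":[-0.038,-0.082,0.171],"spin":21.8,"grip":1}]'
python3 - <<'E'
from h import *
st(); p=shot('wrist'); save(p,'w3.png')
E
```

```text
time_s: 7.85
eef_pos: [0.4217, -0.3785, 0.2302]
eef_rot: [0.001, 0.826, 0.563, 0.0]
wrist_force: [1.0, 0.4, -0.1]
opening: 1.0
t 7.85 pos [ 0.4217 -0.3785  0.2302] psi -21.46 F [ 1.   0.4 -0.1] M [0.03 0.   0.01] open 1.0 q [-0.94  0.38  1.75  0.    1.01 -0.57]
```

View pics/w3.png

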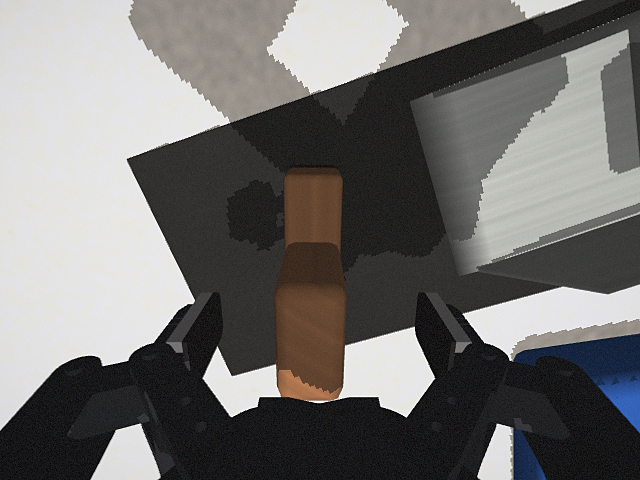

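```bash
python3 -m handwheel '[{"offset":[0,0,0],"spin":0,"grip":0},{"offset":[0,0,0],"spin":0,"grip":0},{"offset":[0,0,0],"spin":0,"grip":0},{"offset":[0,0,0],"spin":0,"grip":0},{"offset":[0,0,0],"spin":0,"grip":0},{"offset":[0,0,0],"spin":0,"grip":0},{"offset":[0,0,0],"spin":0,"grip":0},{"offset":[0,0,0],"spin":0,"grip":0}]'
python3 -c "
from h import *
st()"
```

```text
time_s: 8.9
eef_pos: [0.4208, -0.3781, 0.229]
eef_rot: [0.0, 0.827, 0.563, -0.0]
wrist_force: [0.0, 1.5, 4.5]
opening: 0.292
t 8.9 pos [ 0.4208 -0.3781  0.229 ] psi -21.54 F [0.  1.5 4.5] M [0.27 0.19 0.04] open 0.292 q [-0.94  0.38  1.75 -0.    1.01 -0.57]
```

Run:
```python
import pickle
from h import *
p=pickle.load(open('w1.pkl','rb'))
s=[.537,.1365,np.radians(-2.4)]
for uv in [(297,168),(294,207),(338,212),(369,212),(306,135),(374,171),(265,131)]:
    X=at_z(p,uv,.065); d=X[:2]-s[:2]; c,sn=np.cos(s[2]),np.sin(s[2]); print(uv,X.round(3),'st',np.round([c*d[0]+sn*d[1],-sn*d[0]+c*d[1]],3))
```

```text
(297, 168) [0.495 0.27  0.065] st [-0.048  0.132]
(294, 207) [0.49  0.223 0.065] st [-0.05   0.084]
(338, 212) [0.545 0.217 0.065] st [0.005 0.08 ]
(369, 212) [0.584 0.217 0.065] st [0.043 0.082]
(306, 135) [0.506 0.308 0.065] st [-0.039  0.17 ]
(374, 171) [0.587 0.268 0.065] st [0.045 0.133]
(265, 131) [0.458 0.313 0.065] st [-0.086  0.173]
```

```bash
cat >> h.py <<'E'
S=[.537,.1365,np.radians(-2.4)]
def stw(x,y):
    c,sn=np.cos(S[2]),np.sin(S[2]); return S[0]+c*x-sn*y,S[1]+sn*x+c*y
E
python3 - <<'E'
from h import *
print(loc([0,0,.19])); x,y=stw(-.062,.221); print(x,y); go(x,y,.42,-92.4)
E
```

```text
[-0.0, 0.0, -0.19]
0.48430890400802395 0.3599024359830581
offset [0.7098, -0.2119, -0.1912] spin 70.86 dist 0.765 rows 13
```

```bash
python3 -m handwheel '[{"offset":[0,0,-0.02],"spin":0,"grip":0},{"offset":[0,0,-0.05],"spin":0,"grip":0},{"offset":[0,0,-0.11],"spin":0,"grip":0},{"offset":[0,0,-0.16],"spin":0,"grip":0},{"offset":[0,0,-0.19],"spin":0,"grip":0},{"offset":[0.71,-0.212,-0.191],"spin":71,"grip":0},{"offset":[0.71,-0.212,-0.191],"spin":71,"grip":0},{"offset":[0.71,-0.212,-0.191],"spin":71,"grip":0},{"offset":[0.71,-0.212,-0.191],"spin":71,"grip":0},{"offset":[0.71,-0.212,-0.191],"spin":71,"grip":0},{"offset":[0.71,-0.212,-0.191],"spin":71,"grip":0},{"offset":[0.71,-0.212,-0.191],"spin":71,"grip":0},{"offset":[0.71,-0.212,-0.191],"spin":71,"grip":0},{"offset":[0.71,-0.212,-0.191],"spin":71,"grip":0},{"offset":[0.71,-0.212,-0.191],"spin":71,"grip":0},{"offset":[0.71,-0.212,-0.191],"spin":71,"grip":0},{"offset":[0.71,-0.212,-0.191],"spin":71,"grip":0},{"offset":[0.71,-0.212,-0.191],"spin":71,"grip":0},{"offset":[0.71,-0.212,-0.191],"spin":71,"grip":0},{"offset":[0.71,-0.212,-0.191],"spin":71,"grip":0}]'
python3 - <<'E'
from h import *
st(); p=shot('wrist'); save(p,'w4.png')
x,y=stw(-.062,.221);go(x,y,.277,-92.4)
E
```

```text
time_s: 11.4
eef_pos: [0.484, 0.3597, 0.4186]
eef_rot: [0.001, 1.0, -0.022, -0.001]
wrist_force: [-0.8, 0.6, -2.5]
opening: 0.299
t 11.4 pos [0.484  0.3597 0.4186] psi -92.54 F [-0.8  0.6 -2.5] M [-0.06 -0.04 -0.01] open 0.299 q [ 0.44  0.23  1.52 -0.    1.39  2.06]
offset [0.0002, -0.0007, 0.1419] spin -0.19 dist 0.142 rows 3
```

View pics/w4.png

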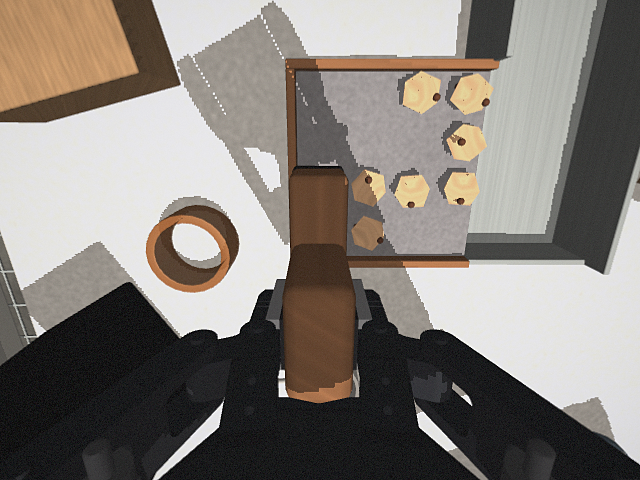

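```bash
python3 -m handwheel '[{"offset":[0,0,0.05],"spin":0,"grip":0},{"offset":[0,0,0.09],"spin":0,"grip":0},{"offset":[0,0,0.114],"spin":0,"grip":0},{"offset":[0,0,0.114],"spin":0,"grip":0},{"offset":[0,0,0.114],"spin":0,"grip":0}]'
python3 - <<'E'
from h import *
st(); p=shot('wrist'); save(p,'w5.png')
p=shot('side'); save(p,'d5.png',(230,220,430,400),4)
E
```

```text
time_s: 12.08
eef_pos: [0.485, 0.3598, 0.3072]
eef_rot: [-0.0, 1.0, -0.023, 0.001]
wrist_force: [-0.5, 0.0, -1.7]
opening: 0.295
t 12.07 pos [0.485  0.3598 0.3072] psi -92.6 F [-0.5  0.  -1.7] M [-0.01 -0.04  0.06] open 0.295 q [ 0.44  0.34  1.61 -0.    1.18  2.06]
```

View pics/w5.png

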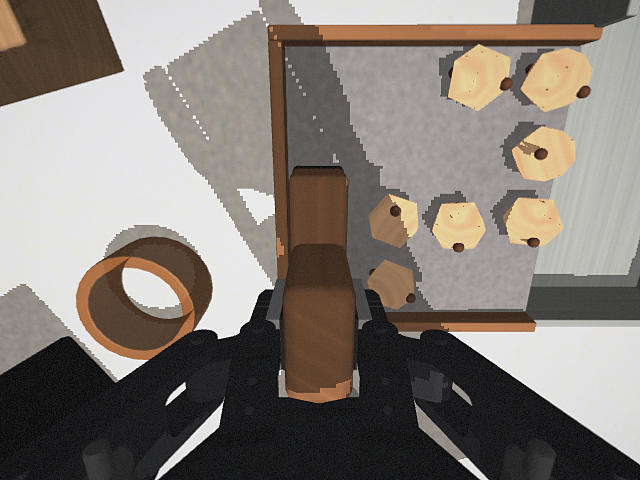

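View pics/d5.png

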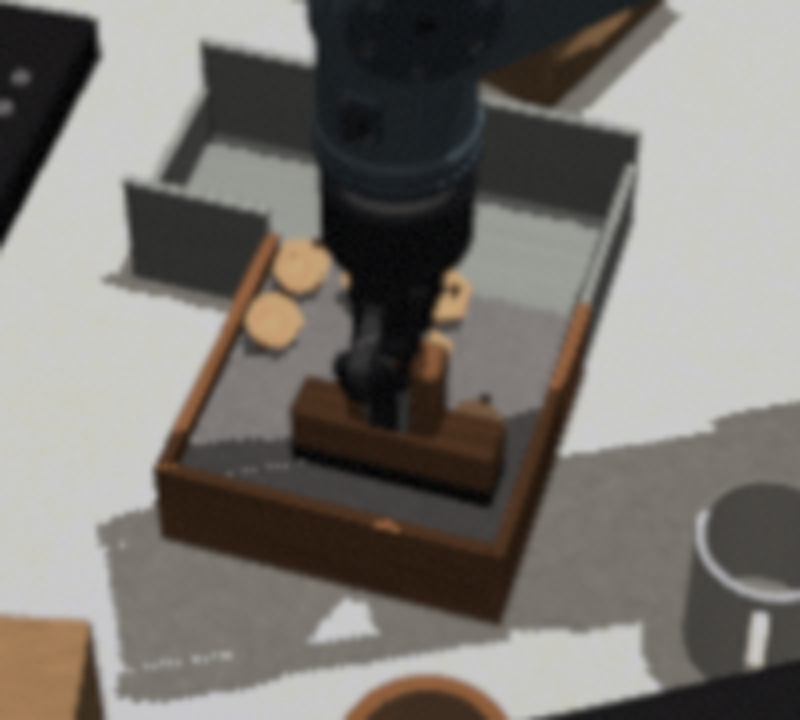

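```bash
python3 -m handwheel '[{"offset":[0,0,0.01],"spin":0,"grip":0},{"offset":[0,0,0.02],"spin":0,"grip":0},{"offset":[0,0,0.028],"spin":0,"grip":0},{"offset":[0,0,0.029],"spin":0,"grip":0},{"offset":[0,0,0.029],"spin":0,"grip":0}]'
python3 - <<'E'
from h import *
st(); p=shot('side'); save(p,'d6.png',(230,220,430,400),4)
x,y=stw(-.062,.066);go(x,y,.277,-92.4)
E
```

```text
time_s: 12.8
eef_pos: [0.4843, 0.3602, 0.2765]
eef_rot: [0.0, 1.0, -0.022, -0.0]
wrist_force: [-0.2, -0.0, -2.1]
opening: 0.297
t 12.8 pos [0.4843 0.3602 0.2765] psi -92.54 F [-0.2 -0.  -2.1] M [ 0.01 -0.05 -0.01] open 0.297 q [0.44 0.38 1.63 0.   1.13 2.06]
offset [0.0003, 0.1554, -0.0002] spin -0.14 dist 0.155 rows 3
```

View pics/d6.png

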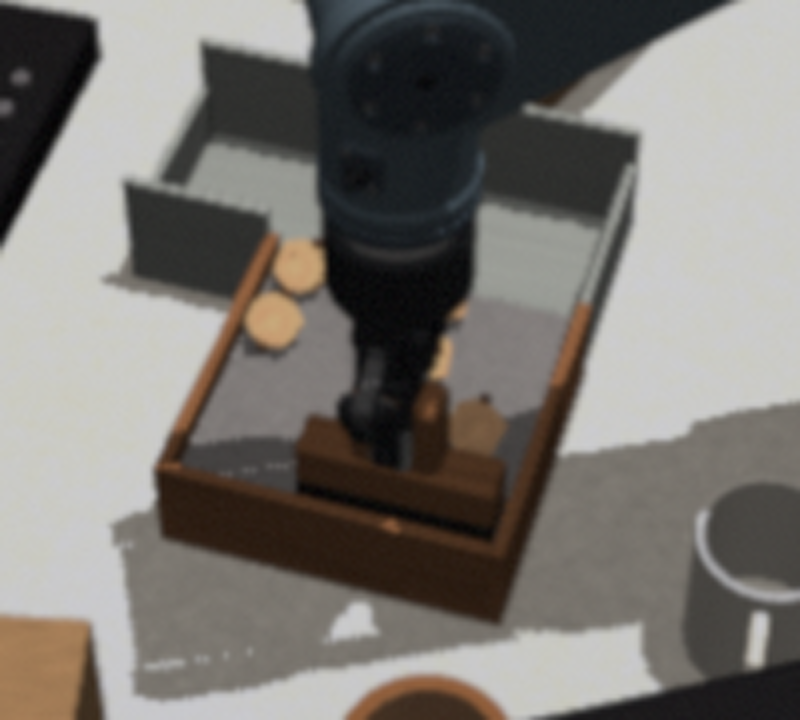

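```bash
python3 -m handwheel '[{"offset":[0,0.006,0],"spin":0,"grip":0},{"offset":[0,0.014,0],"spin":0,"grip":0},{"offset":[0,0.023,0],"spin":0,"grip":0},{"offset":[0,0.032,0],"spin":0,"grip":0},{"offset":[0,0.041,0],"spin":0,"grip":0},{"offset":[0,0.05,0],"spin":0,"grip":0},{"offset":[0,0.059,0],"spin":0,"grip":0},{"offset":[0,0.068,0],"spin":0,"grip":0},{"offset":[0,0.077,0],"spin":0,"grip":0},{"offset":[0,0.086,0],"spin":0,"grip":0},{"offset":[0,0.095,0],"spin":0,"grip":0},{"offset":[0,0.104,0],"spin":0,"grip":0},{"offset":[0,0.113,0],"spin":0,"grip":0},{"offset":[0,0.122,0],"spin":0,"grip":0},{"offset":[0,0.131,0],"spin":0,"grip":0},{"offset":[0,0.14,0],"spin":0,"grip":0},{"offset":[0,0.148,0],"spin":0,"grip":0},{"offset":[0,0.156,0],"spin":0,"grip":0},{"offset":[0,0.156,0],"spin":0,"grip":0}]'
python3 - <<'E'
from h import *
st(); p=shot('wrist'); save(p,'w6.png')
E
```

```text
time_s: 15.22
eef_pos: [0.4774, 0.2038, 0.2767]
eef_rot: [0.0, 1.0, -0.023, -0.0]
wrist_force: [-0.3, 0.3, -3.2]
opening: 0.29
t 15.22 pos [0.4774 0.2038 0.2767] psi -92.58 F [-0.3  0.3 -3.2] M [ 0.09  0.03 -0.01] open 0.29 q [ 0.17  0.21  1.85 -0.    1.08  1.79]
```

View pics/w6.png

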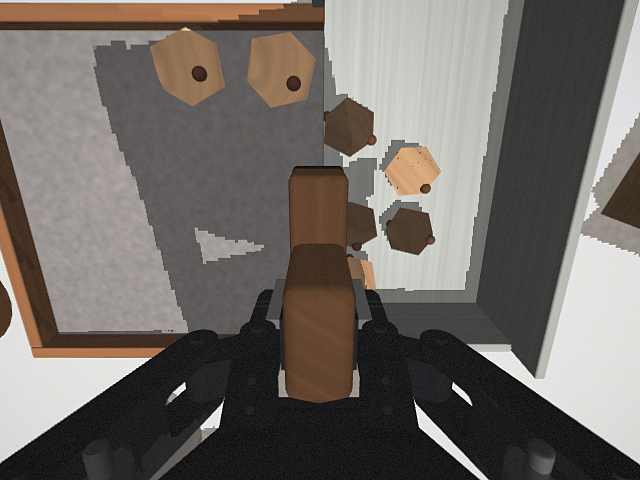

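Run:
```python
from h import *
x,y=stw(.002,.19);go(x,y,.277,-92.4)
```

```text
offset [0.064, -0.1251, -0.0002] spin -0.17 dist 0.141 rows 3
```

```bash
python3 -m handwheel '[{"offset":[0,-0.01,-0.03],"spin":0,"grip":0},{"offset":[0,-0.02,-0.065],"spin":0,"grip":0},{"offset":[0.064,-0.08,-0.065],"spin":0,"grip":0},{"offset":[0.064,-0.125,-0.065],"spin":0,"grip":0},{"offset":[0.064,-0.125,-0.065],"spin":0,"grip":0},{"offset":[0.064,-0.125,-0.04],"spin":0,"grip":0},{"offset":[0.064,-0.125,-0.02],"spin":0,"grip":0},{"offset":[0.064,-0.125,-0.02],"spin":0,"grip":0}]'
python3 - <<'E'
from h import *
st(); p=shot('wrist'); save(p,'w7.png')
E
```

```text
time_s: 16.27
eef_pos: [0.5457, 0.3257, 0.2941]
eef_rot: [0.001, 1.0, -0.022, -0.002]
wrist_force: [-1.0, -0.6, -2.9]
opening: 0.298
t 16.27 pos [0.5457 0.3257 0.2941] psi -92.56 F [-1.  -0.6 -2.9] M [-0.01  0.01 -0.04] open 0.298 q [ 0.35  0.43  1.53 -0.    1.19  1.97]
```

View pics/w7.png

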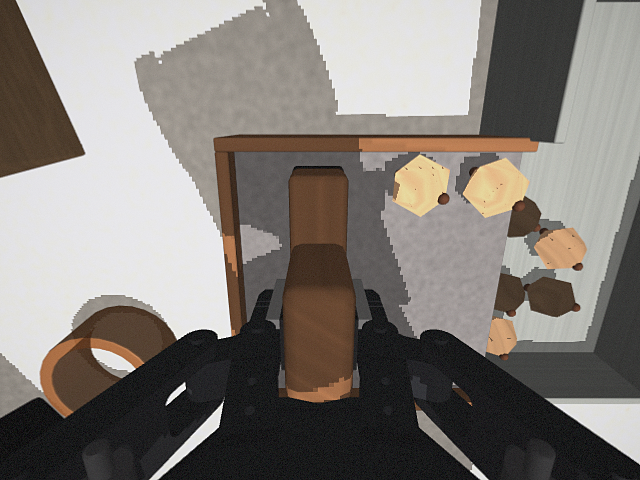

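```bash
python3 -m handwheel '[{"offset":[0,0,0.008],"spin":0,"grip":0},{"offset":[0,0,0.0172],"spin":0,"grip":0},{"offset":[0,0,0.0172],"spin":0,"grip":0},{"offset":[0,0.006,0.0172],"spin":0,"grip":0},{"offset":[0,0.015,0.0172],"spin":0,"grip":0},{"offset":[0,0.024,0.0172],"spin":0,"grip":0},{"offset":[0,0.033,0.0172],"spin":0,"grip":0},{"offset":[0,0.042,0.0172],"spin":0,"grip":0},{"offset":[0,0.051,0.0172],"spin":0,"grip":0},{"offset":[0,0.06,0.0172],"spin":0,"grip":0},{"offset":[0,0.069,0.0172],"spin":0,"grip":0},{"offset":[0,0.078,0.0172],"spin":0,"grip":0},{"offset":[0,0.087,0.0172],"spin":0,"grip":0},{"offset":[0,0.096,0.0172],"spin":0,"grip":0},{"offset":[0,0.105,0.0172],"spin":0,"grip":0},{"offset":[0,0.114,0.0172],"spin":0,"grip":0},{"offset":[0,0.122,0.0172],"spin":0,"grip":0},{"offset":[0,0.124,0.0172],"spin":0,"grip":0},{"offset":[0,0.124,0.0172],"spin":0,"grip":0}]'
python3 - <<'E'
from h import *
st(); p=shot('wrist'); save(p,'w8.png')
E
```

```text
time_s: 18.7
eef_pos: [0.5414, 0.2024, 0.2795]
eef_rot: [-0.0, 1.0, -0.022, 0.0]
wrist_force: [0.3, -0.4, -2.8]
opening: 0.294
t 18.7 pos [0.5414 0.2024 0.2795] psi -92.55 F [ 0.3 -0.4 -2.8] M [-0.02  0.04  0.02] open 0.294 q [0.15 0.33 1.7  0.   1.12 1.77]
```

View pics/w8.png

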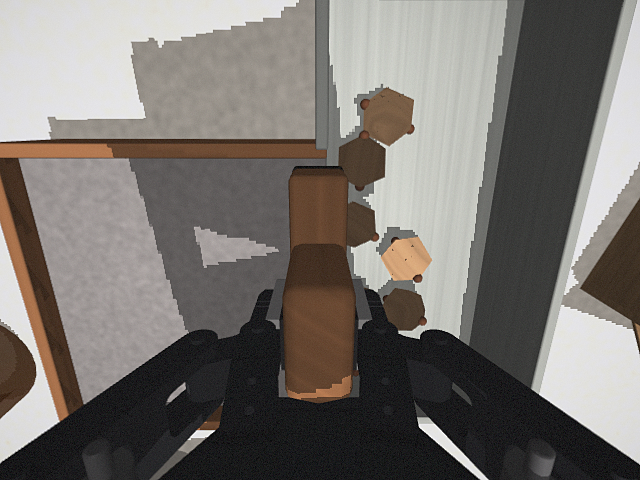

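```bash
python3 - <<'E'
from h import *
go(.5414,.21,.45,-92.4)
E
python3 -m handwheel '[{"offset":[0,-0.005,-0.02],"spin":0,"grip":0},{"offset":[0,-0.008,-0.08],"spin":0,"grip":0},{"offset":[0,-0.008,-0.14],"spin":0,"grip":0},{"offset":[0,-0.1,-0.17],"spin":0,"grip":0},{"offset":[0,-0.1,-0.17],"spin":0,"grip":0},{"offset":[0,-0.1,-0.17],"spin":0,"grip":0}]'
python3 - <<'E'
from h import *
st(); p=shot('wrist'); save(p,'w9.png')
for t in ['bead1']: print([(np.round(d['uv']).tolist(),round(d['confidence'],2)) for d in landmark_of(p,t)])
go(.421,-.378,.42,-21.5)
E
```

```text
offset [-0.0003, -0.0074, -0.1705] spin -0.14 dist 0.171 rows 3
time_s: 19.5
eef_pos: [0.5453, 0.3049, 0.4506]
eef_rot: [-0.001, 1.0, -0.02, 0.001]
wrist_force: [-0.3, -0.7, -2.7]
opening: 0.298
t 19.5 pos [0.5453 0.3049 0.4506] psi -92.33 F [-0.3 -0.7 -2.7] M [-0.01  0.03 -0.02] open 0.298 q [0.32 0.26 1.42 0.   1.46 1.93]
[([453.0, 204.0], 0.95), ([450.0, 240.0], 0.85), ([451.0, 123.0], 0.85), ([426.0, 188.0], 0.72), ([432.0, 144.0], 0.63), ([424.0, 236.0], 0.61), ([419.0, 263.0], 0.56)]
offset [-0.0949, 0.6853, 0.0295] spin -70.97 dist 0.693 rows 12
```

View pics/w9.png

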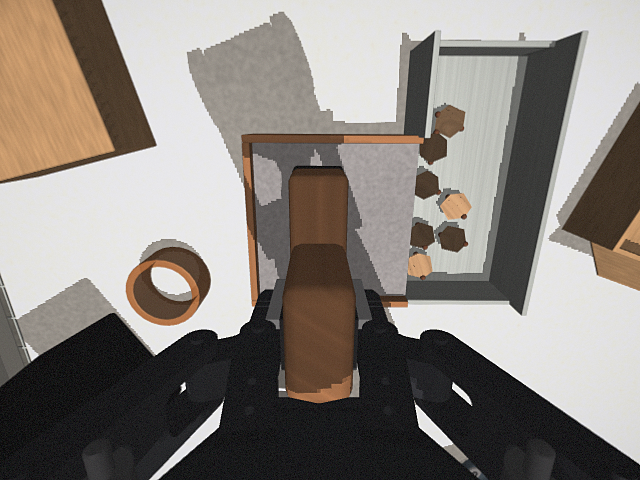

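```bash
python3 -m handwheel '[{"offset":[-0.095,0.685,0.0],"spin":-71,"grip":0},{"offset":[-0.095,0.685,0.0],"spin":-71,"grip":0},{"offset":[-0.095,0.685,0.0],"spin":-71,"grip":0},{"offset":[-0.095,0.685,0.0],"spin":-71,"grip":0},{"offset":[-0.095,0.685,0.0],"spin":-71,"grip":0},{"offset":[-0.095,0.685,0.0],"spin":-71,"grip":0},{"offset":[-0.095,0.685,0.0],"spin":-71,"grip":0},{"offset":[-0.095,0.685,0.0],"spin":-71,"grip":0},{"offset":[-0.095,0.685,0.0],"spin":-71,"grip":0},{"offset":[-0.095,0.685,0.0],"spin":-71,"grip":0},{"offset":[-0.095,0.685,0.0],"spin":-71,"grip":0},{"offset":[-0.095,0.685,0.0],"spin":-71,"grip":0},{"offset":[-0.095,0.685,0.0],"spin":-71,"grip":0},{"offset":[-0.095,0.685,0.1],"spin":-71,"grip":0},{"offset":[-0.095,0.685,0.16],"spin":-71,"grip":0},{"offset":[-0.095,0.685,0.16],"spin":-71,"grip":0}]'
python3 - <<'E'
from h import *
st(); go(.421,-.378,.229,-21.5)
E
```

```text
time_s: 21.6
eef_pos: [0.419, -0.3757, 0.2854]
eef_rot: [-0.003, 0.827, 0.562, -0.0]
wrist_force: [0.6, 0.4, -2.2]
opening: 0.3
t 21.6 pos [ 0.419  -0.3757  0.2854] psi -21.56 F [ 0.6  0.4 -2.2] M [ 0.01  0.02 -0.02] open 0.3 q [-0.94  0.29  1.73  0.    1.12 -0.57]
offset [-0.0016, 0.003, 0.0564] spin -0.06 dist 0.057 rows 1
```

```bash
python3 -m handwheel '[{"offset":[0,0.003,0.03],"spin":0,"grip":0},{"offset":[0,0.003,0.048],"spin":0,"grip":0},{"offset":[0,0.003,0.056],"spin":0,"grip":0},{"offset":[0,0.003,0.056],"spin":0,"grip":0},{"offset":[0,0.003,0.056],"spin":0,"grip":0},{"offset":[0,0.003,0.056],"spin":0,"grip":1},{"offset":[0,0.003,0.056],"spin":0,"grip":1},{"offset":[0,0.003,0.056],"spin":0,"grip":1},{"offset":[0,0.003,0.056],"spin":0,"grip":1},{"offset":[0,0.003,0.056],"spin":0,"grip":1},{"offset":[0,0.003,0.0],"spin":0,"grip":1},{"offset":[0,0.003,-0.06],"spin":0,"grip":1},{"offset":[0,0.003,-0.115],"spin":0,"grip":1},{"offset":[0,0.003,-0.115],"spin":0,"grip":1}]'
python3 - <<'E'
from h import *
st(); p=shot('wrist'); save(p,'w10.png')
go(.601,-.371,.4,-0.7)
E
```

```text
time_s: 23.35
eef_pos: [0.4242, -0.3798, 0.4105]
eef_rot: [0.005, 0.827, 0.563, 0.0]
wrist_force: [-0.6, -0.2, 0.0]
opening: 1.002
t 23.35 pos [ 0.4242 -0.3798  0.4105] psi -21.53 F [-0.6 -0.2  0. ] M [ 0.04  0.02 -0.07] open 1.002 q [-0.94  0.16  1.62  0.    1.35 -0.56]
offset [0.0728, 0.1619, 0.0078] spin -20.83 dist 0.178 rows 3
```

View pics/w10.png

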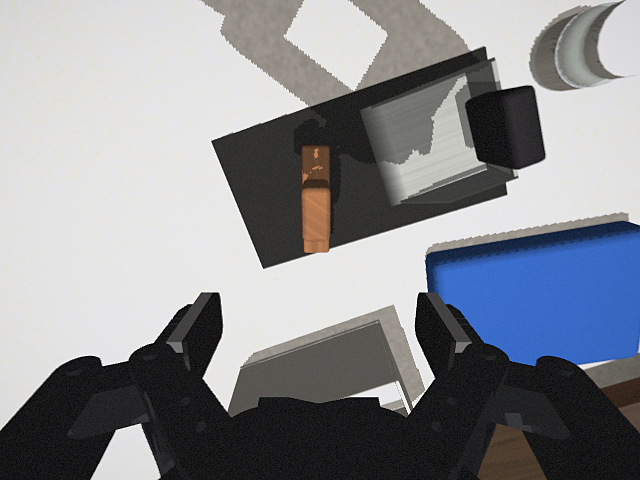

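```bash
python3 -m handwheel '[{"offset":[0.073,0.162,0.02],"spin":-20.8,"grip":1},{"offset":[0.073,0.162,0.02],"spin":-20.8,"grip":1},{"offset":[0.073,0.162,0.02],"spin":-20.8,"grip":1},{"offset":[0.073,0.162,0.07],"spin":-20.8,"grip":1},{"offset":[0.073,0.162,0.07],"spin":-20.8,"grip":1},{"offset":[0.073,0.162,0.07],"spin":-20.8,"grip":1}]'
python3 - <<'E'
from h import *
st(); p=shot('wrist'); save(p,'w11.png')
print([(np.round(d['uv']).tolist(),round(d['confidence'],2),at_z(p,d['uv'],.092).round(4)) for d in landmark_of(p,'scoop_grip')])
print([(np.round(d['uv']).tolist(),round(d['confidence'],2),at_z(p,d['uv'],.004).round(4)) for d in landmark_of(p,'scoop_lip')])
E
```

```text
time_s: 24.15
eef_pos: [0.6003, -0.3706, 0.3344]
eef_rot: [-0.001, 0.712, 0.702, -0.0]
wrist_force: [-0.1, 0.3, 0.4]
opening: 1.0
t 24.15 pos [ 0.6003 -0.3706  0.3344] psi -0.77 F [-0.1  0.3  0.4] M [-0.04  0.02 -0.07] open 1.0 q [-0.72  0.52  1.3  -0.    1.32 -0.71]
[([314.0, 243.0], 0.55, array([ 0.5985, -0.3676,  0.092 ]))]
[([211.0, 213.0], 0.87, array([ 0.5018, -0.3689,  0.004 ])), ([313.0, 245.0], 0.54, array([ 0.5958, -0.401 ,  0.004 ]))]
```

View pics/w11.png

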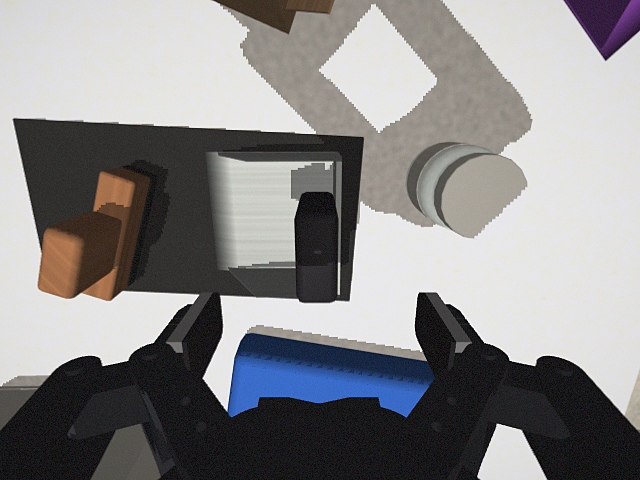

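```bash
python3 -m handwheel '[{"offset":[0.001,0,0.04],"spin":0,"grip":1},{"offset":[0.001,0,0.07],"spin":0,"grip":1},{"offset":[0.001,0,0.081],"spin":0,"grip":1},{"offset":[0.001,0,0.081],"spin":0,"grip":1},{"offset":[0.001,0,0.081],"spin":0,"grip":0},{"offset":[0.001,0,0.081],"spin":0,"grip":0},{"offset":[0.001,0,0.081],"spin":0,"grip":0},{"offset":[0.001,0,0.081],"spin":0,"grip":0},{"offset":[0.001,0,0.081],"spin":0,"grip":0},{"offset":[0.001,0,0.081],"spin":0,"grip":0},{"offset":[0.001,0,0.081],"spin":0,"grip":0}]'
python3 - <<'E'
from h import *
st(); print(loc([0,0,.05]))
E
```

```text
time_s: 25.68
eef_pos: [0.6008, -0.3696, 0.2543]
eef_rot: [0.0, 0.712, 0.703, -0.0]
wrist_force: [-2.3, 0.8, 5.4]
opening: 0.298
t 25.68 pos [ 0.6008 -0.3696  0.2543] psi -0.74 F [-2.3  0.8  5.4] M [0.1  0.54 0.03] open 0.298 q [-0.72  0.61  1.35 -0.    1.18 -0.71]
[-0.0, 0.0, -0.05]
```

```bash
python3 -m handwheel '[{"offset":[0,0,-0.015],"spin":0,"grip":0},{"offset":[0,0,-0.05],"spin":0,"grip":0},{"offset":[0,0,-0.1],"spin":0,"grip":0},{"offset":[0,0,-0.145],"spin":0,"grip":0},{"offset":[0,0,-0.145],"spin":0,"grip":0}]'
cat >> h.py <<'E'
def wst(X):
    d=np.array(X)[:2]-S[:2]; c,sn=np.cos(S[2]),np.sin(S[2]); return np.round([c*d[0]+sn*d[1],-sn*d[0]+c*d[1]],3)
def beads(p,z=.021):
    for d in landmark_of(p,'bead1'):
        X=at_z(p,d['uv'],z); print(np.round(d['uv']).tolist(),round(d['confidence'],2),X.round(3),'st',wst(X))
E
python3 - <<'E'
from h import *
st()
p=shot('wrist'); 
T=np.eye(4); a=np.radians(-92.33); T[:3,:3]=np.array([[-np.sin(a),np.cos(a),0],[np.cos(a),np.sin(a),0],[0,0,-1]]); T[:3,3]=[.5453,.3049,.4506]
# columns: x axis=(psi+90), y axis=psi
T[:3,0]=[np.cos(a+np.pi/2),np.sin(a+np.pi/2),0]; T[:3,1]=[np.cos(a),np.sin(a),0]; T[:3,2]=[0,0,-1]
print(np.linalg.det(T[:3,:3])); save(p,'w12.png')
p['_V']=np.linalg.inv(T@np.array(p['tool_from_camera']))
for uv in [(453,204),(450,240),(451,123),(426,188),(432,144),(424,236),(419,263)]: print(uv,wst(at_z(p,uv,.021)))
print('floor corners', wst(at_z(p,(430,47),.006)), wst(at_z(p,(522,55),.006)),wst(at_z(p,(485,275),.006)))
a=shot('side'); save(a,'d12.png',(250,120,450,320),4)
E
```

```text
time_s: 26.3
eef_pos: [0.6017, -0.3699, 0.4046]
eef_rot: [0.005, 0.712, 0.703, 0.001]
wrist_force: [0.7, -0.6, -2.1]
opening: 0.3
t 26.3 pos [ 0.6017 -0.3699  0.4046] psi -0.72 F [ 0.7 -0.6 -2.1] M [ 0.01  0.01 -0.03] open 0.3 q [-0.72  0.47  1.24  0.    1.42 -0.71]
1.0
(453, 204) [-0.012  0.003]
(450, 240) [-0.059  0.001]
(451, 123) [0.082 0.017]
(426, 188) [0.007 0.038]
(432, 144) [0.059 0.036]
(424, 236) [-0.053  0.034]
(419, 263) [-0.09   0.037]
floor corners [0.161 0.044] [ 0.154 -0.059] [-0.114 -0.059]
```

View pics/w12.png

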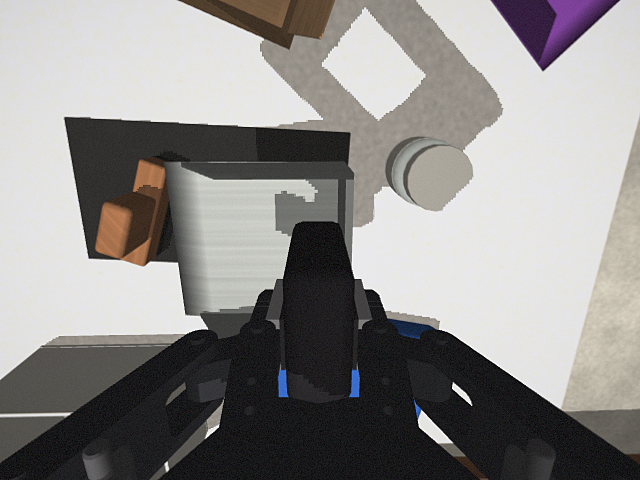

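View pics/d12.png

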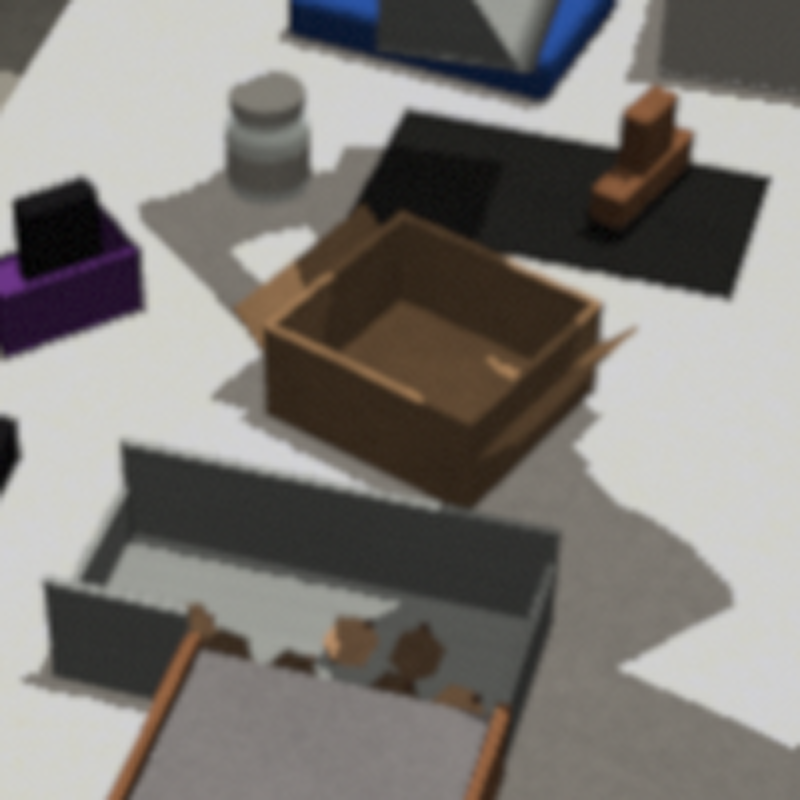

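The nearest bead lies at station x of about 82 mm, so the scoop (116 mm long) can't be set down behind the beads. I'll put the scoop back and gather the beads to the -x end of the trough with the scraper first.

```bash
python3 -m handwheel '[{"offset":[0,-0.001,0.06],"spin":0,"grip":0},{"offset":[0,-0.001,0.11],"spin":0,"grip":0},{"offset":[0,-0.001,0.135],"spin":0,"grip":0},{"offset":[0,-0.001,0.145],"spin":0,"grip":0},{"offset":[0,-0.001,0.1505],"spin":0,"grip":0},{"offset":[0,-0.001,0.1505],"spin":0,"grip":0},{"offset":[0,-0.001,0.1505],"spin":0,"grip":0},{"offset":[0,-0.001,0.1505],"spin":0,"grip":1},{"offset":[0,-0.001,0.1505],"spin":0,"grip":1},{"offset":[0,-0.001,0.1505],"spin":0,"grip":1},{"offset":[0,-0.001,0.1505],"spin":0,"grip":1},{"offset":[0,-0.001,0.1505],"spin":0,"grip":1},{"offset":[0,-0.001,0.11],"spin":0,"grip":1},{"offset":[0,-0.001,0.05],"spin":0,"grip":1},{"offset":[0,-0.001,0.0],"spin":0,"grip":1},{"offset":[0,-0.001,0.0],"spin":0,"grip":1}]'
python3 - <<'E'
from h import *
st(); go(.4215,-.378,.32,-21.5)
E
```

```text
time_s: 28.4
eef_pos: [0.6008, -0.3701, 0.4054]
eef_rot: [0.006, 0.712, 0.703, 0.0]
wrist_force: [-0.1, 0.8, 0.5]
opening: 1.0
t 28.4 pos [ 0.6008 -0.3701  0.4054] psi -0.73 F [-0.1  0.8  0.5] M [ 0.02  0.04 -0.03] open 1.0 q [-0.72  0.46  1.24  0.    1.42 -0.71]
offset [-0.0096, -0.1799, 0.0839] spin 20.77 dist 0.199 rows 4
```

```bash
python3 -m handwheel '[{"offset":[-0.0096,-0.18,0.02],"spin":20.8,"grip":1},{"offset":[-0.0096,-0.18,0.02],"spin":20.8,"grip":1},{"offset":[-0.0096,-0.18,0.02],"spin":20.8,"grip":1},{"offset":[-0.0096,-0.18,0.07],"spin":20.8,"grip":1},{"offset":[-0.0096,-0.18,0.07],"spin":20.8,"grip":1},{"offset":[-0.0096,-0.18,0.07],"spin":20.8,"grip":1}]'
python3 - <<'E'
from h import *
st(); p=shot('wrist'); save(p,'w13.png')
go(.4215,-.378,.229,-21.5)
E
```

```text
time_s: 29.15
eef_pos: [0.4203, -0.3769, 0.3291]
eef_rot: [0.0, 0.827, 0.563, 0.0]
wrist_force: [-0.2, 0.3, 0.4]
opening: 1.002
t 29.15 pos [ 0.4203 -0.3769  0.3291] psi -21.51 F [-0.2  0.3  0.4] M [ 0.04 -0.04 -0.02] open 1.002 q [-0.94  0.24  1.7   0.    1.2  -0.57]
offset [-0.0004, 0.001, 0.1009] spin 0.0 dist 0.101 rows 2
```

View pics/w13.png

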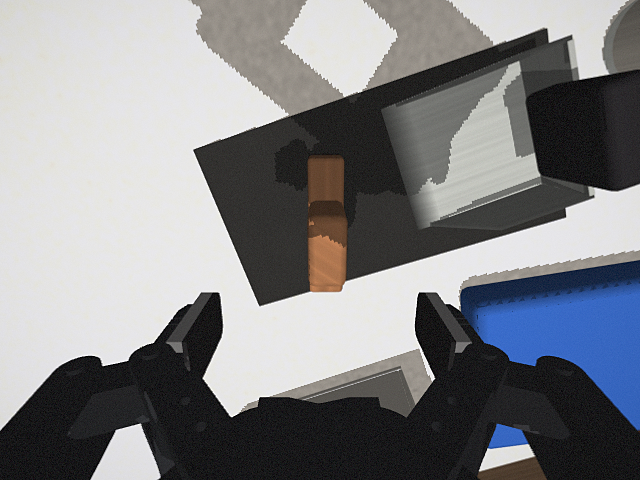

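```bash
python3 -m handwheel '[{"offset":[0,0.001,0.05],"spin":0,"grip":1},{"offset":[0,0.001,0.08],"spin":0,"grip":1},{"offset":[0,0.001,0.094],"spin":0,"grip":1},{"offset":[0,0.001,0.094],"spin":0,"grip":1},{"offset":[0,0.001,0.094],"spin":0,"grip":0},{"offset":[0,0.001,0.094],"spin":0,"grip":0},{"offset":[0,0.001,0.094],"spin":0,"grip":0},{"offset":[0,0.001,0.094],"spin":0,"grip":0},{"offset":[0,0.001,0.094],"spin":0,"grip":0},{"offset":[0,0.001,0.094],"spin":0,"grip":0},{"offset":[0,0.001,0.094],"spin":0,"grip":0},{"offset":[0,0.001,0.04],"spin":0,"grip":0},{"offset":[0,0.001,-0.02],"spin":0,"grip":0},{"offset":[0,0.001,-0.08],"spin":0,"grip":0},{"offset":[0,0.001,-0.08],"spin":0,"grip":0}]'
python3 - <<'E'
from h import *
st(); x,y=stw(.132,0); print(x,y); go(x,y,.42,-2.4)
E
```

```text
time_s: 31.08
eef_pos: [0.4214, -0.378, 0.4142]
eef_rot: [0.005, 0.827, 0.563, 0.0]
wrist_force: [-0.2, -0.7, -3.1]
opening: 0.297
t 31.07 pos [ 0.4214 -0.378   0.4142] psi -21.53 F [-0.2 -0.7 -3.1] M [-0.08 -0.02  0.06] open 0.297 q [-0.94  0.15  1.62 -0.    1.36 -0.56]
0.6688842135730493 0.13097241370774565
offset [0.5643, 0.0434, -0.0085] spin -19.13 dist 0.566 rows 10
```

```bash
python3 -m handwheel '[{"offset":[0.564,0.043,-0.01],"spin":-19.1,"grip":0},{"offset":[0.564,0.043,-0.01],"spin":-19.1,"grip":0},{"offset":[0.564,0.043,-0.01],"spin":-19.1,"grip":0},{"offset":[0.564,0.043,-0.01],"spin":-19.1,"grip":0},{"offset":[0.564,0.043,-0.01],"spin":-19.1,"grip":0},{"offset":[0.564,0.043,-0.01],"spin":-19.1,"grip":0},{"offset":[0.564,0.043,-0.01],"spin":-19.1,"grip":0},{"offset":[0.564,0.043,-0.01],"spin":-19.1,"grip":0},{"offset":[0.564,0.043,-0.01],"spin":-19.1,"grip":0},{"offset":[0.564,0.043,-0.01],"spin":-19.1,"grip":0},{"offset":[0.564,0.043,-0.01],"spin":-19.1,"grip":0},{"offset":[0.564,0.043,0.05],"spin":-19.1,"grip":0},{"offset":[0.564,0.043,0.08],"spin":-19.1,"grip":0},{"offset":[0.564,0.043,0.08],"spin":-19.1,"grip":0}]'
python3 - <<'E'
from h import *
st(); p=shot('wrist'); save(p,'w14.png'); beads(p)
import pickle; pickle.dump(p,open('w14.pkl','wb'))
E
```

```text
time_s: 32.83
eef_pos: [0.666, 0.13, 0.3243]
eef_rot: [-0.003, 0.723, 0.691, -0.003]
wrist_force: [-0.4, 0.0, -2.8]
opening: 0.297
t 32.83 pos [0.666  0.13   0.3243] psi -2.56 F [-0.4  0.  -2.8] M [ 0.11 -0.06 -0.07] open 0.297 q [ 0.02  0.48  1.39 -0.    1.28  0.06]
[150.0, 214.0] 0.91 [0.523 0.142 0.021] st [-0.014  0.005]
[232.0, 176.0] 0.91 [0.596 0.172 0.021] st [0.057 0.038]
[268.0, 197.0] 0.79 [0.624 0.153 0.021] st [0.087 0.02 ]
[180.0, 170.0] 0.71 [0.555 0.178 0.021] st [0.016 0.042]
[53.0, 171.0] 0.7 [0.451 0.181 0.021] st [-0.088  0.041]
[99.0, 218.0] 0.63 [0.479 0.141 0.021] st [-0.058  0.002]
[101.0, 172.0] 0.59 [0.491 0.179 0.021] st [-0.048  0.041]
```

View pics/w14.png

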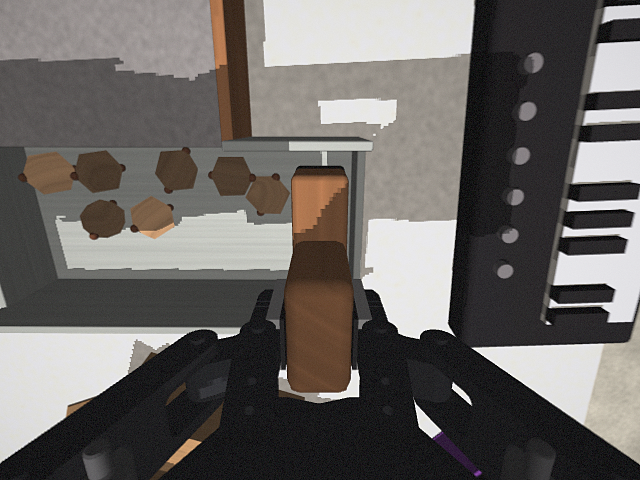

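Run:
```python
from h import *
import pickle; p=pickle.load(open('w14.pkl','rb')); save(p,'w14c.png',(0,130,390,340),2)
for n,uv,z in [('floor -x-y',(62,279),.006),('floor -y',(250,277),.006),('floor -x mid',(42,215),.006)]: print(n,wst(at_z(p,uv,z)))
```

```text
floor -x-y [-0.116 -0.062]
floor -y [ 0.063 -0.06 ]
floor -x mid [-0.119  0.   ]
```

View pics/w14c.png

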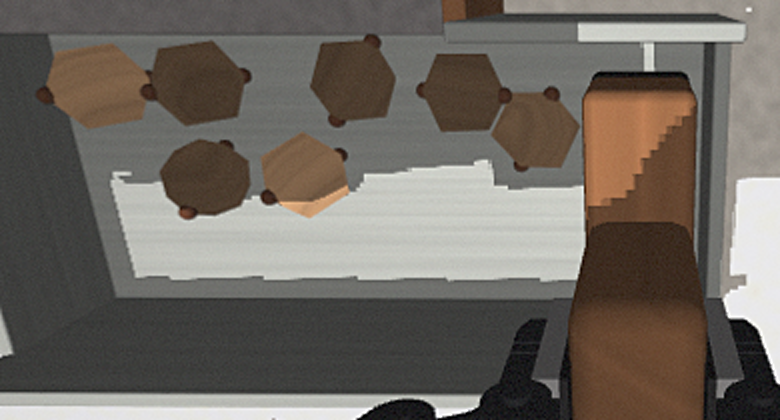

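Run:
```python
from h import *
import pickle; p=pickle.load(open('w14.pkl','rb'))
print(wst(at_z(p,(320,174),.135)),wst(at_z(p,(320,167),.135-.004)),wst(at_z(p,(293,180),.135)),wst(at_z(p,(347,180),.135)),wst(T_tool()[:3,3]))
x,y=stw(.130,0); go(x,y,.2375,-2.4)
```

```text
[0.13  0.055] [0.13  0.057] [0.117 0.052] [0.143 0.052] [ 0.131 -0.   ]
offset [0.0005, -0.0011, 0.0919] spin -0.13 dist 0.092 rows 2
```

```bash
python3 -m handwheel '[{"offset":[0,0,0.01],"spin":0,"grip":0},{"offset":[0,0,0.025],"spin":0,"grip":0},{"offset":[0,0,0.04],"spin":0,"grip":0},{"offset":[0,0,0.055],"spin":0,"grip":0},{"offset":[0,0,0.07],"spin":0,"grip":0},{"offset":[0,0,0.082],"spin":0,"grip":0},{"offset":[0,0,0.0855],"spin":0,"grip":0},{"offset":[0,0,0.0855],"spin":0,"grip":0}]'
python3 - <<'E'
from h import *
st(); p=shot('wrist'); save(p,'w15.png')
E
```

```text
time_s: 33.92
eef_pos: [0.6677, 0.1318, 0.2429]
eef_rot: [-0.0, 0.722, 0.692, -0.0]
wrist_force: [-0.2, -1.0, -2.6]
opening: 0.294
t 33.92 pos [0.6677 0.1318 0.2429] psi -2.44 F [-0.2 -1.  -2.6] M [ 0.02 -0.03 -0.03] open 0.294 q [ 0.02  0.58  1.43 -0.    1.14  0.06]
```

View pics/w15.png

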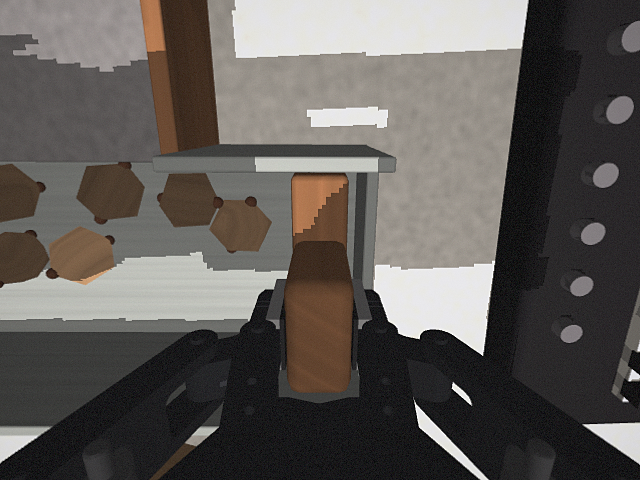

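```bash
python3 -m handwheel '[{"offset":[0,0,0.0035],"spin":0,"grip":0},{"offset":[0,-0.005,0.0035],"spin":0,"grip":0},{"offset":[0,-0.012,0.0035],"spin":0,"grip":0},{"offset":[0,-0.019,0.0035],"spin":0,"grip":0},{"offset":[0,-0.026,0.0035],"spin":0,"grip":0},{"offset":[0,-0.033,0.0035],"spin":0,"grip":0},{"offset":[0,-0.04,0.0035],"spin":0,"grip":0},{"offset":[0,-0.047,0.0035],"spin":0,"grip":0},{"offset":[0,-0.054,0.0035],"spin":0,"grip":0},{"offset":[0,-0.061,0.0035],"spin":0,"grip":0},{"offset":[0,-0.068,0.0035],"spin":0,"grip":0},{"offset":[0,-0.075,0.0035],"spin":0,"grip":0},{"offset":[0,-0.082,0.0035],"spin":0,"grip":0},{"offset":[0,-0.089,0.0035],"spin":0,"grip":0},{"offset":[0,-0.096,0.0035],"spin":0,"grip":0},{"offset":[0,-0.103,0.0035],"spin":0,"grip":0},{"offset":[0,-0.11,0.0035],"spin":0,"grip":0},{"offset":[0,-0.11,0.0035],"spin":0,"grip":0}]'
python3 - <<'E'
from h import *
st(); p=shot('wrist'); save(p,'w16.png')
E
```

```text
time_s: 36.22
eef_pos: [0.5572, 0.1366, 0.2394]
eef_rot: [-0.0, 0.722, 0.692, -0.0]
wrist_force: [0.0, 0.7, -2.8]
opening: 0.295
t 36.23 pos [0.5572 0.1366 0.2394] psi -2.44 F [ 0.   0.7 -2.8] M [0.01 0.03 0.01] open 0.295 q [0.03 0.38 1.73 0.   1.04 0.08]
```

View pics/w16.png

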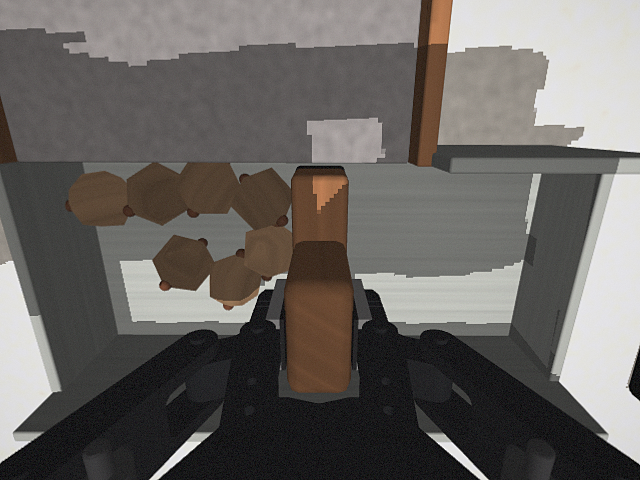

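```bash
python3 - <<'E'
from h import *
print(loc([.4214-.5572,-.378-.1366,.42-.2394])); go(.4214,-.378,.42,-21.5)
E
python3 -m handwheel '[{"offset":[0,0.006,0],"spin":0,"grip":0},{"offset":[0,0.006,-0.02],"spin":0,"grip":0},{"offset":[0,0.006,-0.07],"spin":0,"grip":0},{"offset":[0,0.006,-0.13],"spin":0,"grip":0},{"offset":[0,0.006,-0.18],"spin":0,"grip":0},{"offset":[0,0.006,-0.18],"spin":0,"grip":0},{"offset":[-0.52,-0.1138,-0.18],"spin":19.1,"grip":0},{"offset":[-0.52,-0.1138,-0.18],"spin":19.1,"grip":0},{"offset":[-0.52,-0.1138,-0.18],"spin":19.1,"grip":0},{"offset":[-0.52,-0.1138,-0.18],"spin":19.1,"grip":0},{"offset":[-0.52,-0.1138,-0.18],"spin":19.1,"grip":0},{"offset":[-0.52,-0.1138,-0.18],"spin":19.1,"grip":0},{"offset":[-0.52,-0.1138,-0.18],"spin":19.1,"grip":0},{"offset":[-0.52,-0.1138,-0.18],"spin":19.1,"grip":0},{"offset":[-0.52,-0.1138,-0.18],"spin":19.1,"grip":0},{"offset":[-0.52,-0.1138,-0.18],"spin":19.1,"grip":0},{"offset":[-0.52,-0.1138,-0.18],"spin":19.1,"grip":0}]'
python3 - <<'E'
from h import *
st(); go(.4214,-.378,.235,-21.5)
E
```

```text
[-0.5199, -0.1139, -0.1806]
offset [-0.5199, -0.1142, -0.1805] spin 19.06 dist 0.562 rows 9
time_s: 38.4
eef_pos: [0.4218, -0.3777, 0.4188]
eef_rot: [-0.001, 0.827, 0.562, 0.0]
wrist_force: [-0.1, 1.7, -2.9]
opening: 0.293
t 38.4 pos [ 0.4218 -0.3777  0.4188] psi -21.55 F [-0.1  1.7 -2.9] M [ 0.06  0.02 -0.05] open 0.293 q [-0.94  0.15  1.61  0.    1.38 -0.56]
offset [-0.0007, -0.0, 0.1838] spin -0.05 dist 0.184 rows 3
```

```bash
python3 -m handwheel '[{"offset":[0,0,0.06],"spin":0,"grip":0},{"offset":[0,0,0.12],"spin":0,"grip":0},{"offset":[0,0,0.16],"spin":0,"grip":0},{"offset":[0,0,0.175],"spin":0,"grip":0},{"offset":[0,0,0.1835],"spin":0,"grip":0},{"offset":[0,0,0.1835],"spin":0,"grip":0},{"offset":[0,0,0.1835],"spin":0,"grip":0},{"offset":[0,0,0.1835],"spin":0,"grip":1},{"offset":[0,0,0.1835],"spin":0,"grip":1},{"offset":[0,0,0.1835],"spin":0,"grip":1},{"offset":[0,0,0.1835],"spin":0,"grip":1},{"offset":[0,0,0.1835],"spin":0,"grip":1},{"offset":[0,0,0.14],"spin":0,"grip":1},{"offset":[0,0,0.08],"spin":0,"grip":1},{"offset":[0,0,0.03],"spin":0,"grip":1},{"offset":[0,0,0.03],"spin":0,"grip":1}]'
python3 - <<'E'
from h import *
st(); p=shot('wrist'); save(p,'w17.png'); 
a=shot('side'); save(a,'d17.png',(300,100,460,240),5)
go(.601,-.3696,.33,-.74)
E
```

```text
time_s: 40.4
eef_pos: [0.4228, -0.3792, 0.3949]
eef_rot: [0.005, 0.827, 0.563, 0.0]
wrist_force: [-0.3, -0.6, -0.2]
opening: 1.002
t 40.4 pos [ 0.4228 -0.3792  0.3949] psi -21.53 F [-0.3 -0.6 -0.2] M [-0.03 -0.04  0.01] open 1.002 q [-0.94  0.17  1.64 -0.    1.32 -0.56]
offset [0.0737, 0.1635, 0.0597] spin -20.8 dist 0.189 rows 4
```

View pics/d17.png

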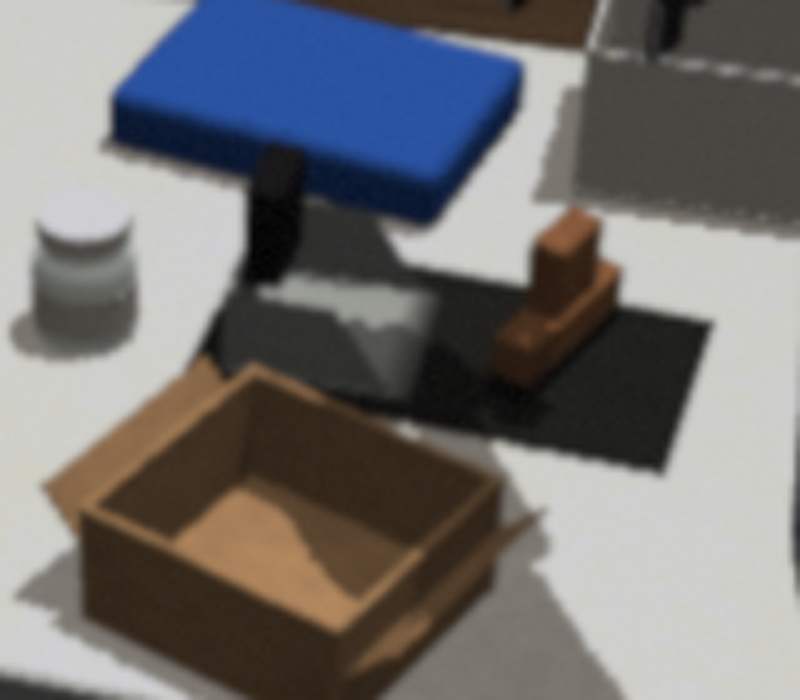

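```bash
python3 -m handwheel '[{"offset":[0.0737,0.1635,0.0],"spin":-20.8,"grip":1},{"offset":[0.0737,0.1635,0.0],"spin":-20.8,"grip":1},{"offset":[0.0737,0.1635,0.0],"spin":-20.8,"grip":1},{"offset":[0.0737,0.1635,0.05],"spin":-20.8,"grip":1},{"offset":[0.0737,0.1635,0.1],"spin":-20.8,"grip":1},{"offset":[0.0737,0.1635,0.13],"spin":-20.8,"grip":1},{"offset":[0.0737,0.1635,0.1405],"spin":-20.8,"grip":1},{"offset":[0.0737,0.1635,0.1405],"spin":-20.8,"grip":1},{"offset":[0.0737,0.1635,0.1405],"spin":-20.8,"grip":0},{"offset":[0.0737,0.1635,0.1405],"spin":-20.8,"grip":0},{"offset":[0.0737,0.1635,0.1405],"spin":-20.8,"grip":0},{"offset":[0.0737,0.1635,0.1405],"spin":-20.8,"grip":0},{"offset":[0.0737,0.1635,0.1405],"spin":-20.8,"grip":0},{"offset":[0.0737,0.1635,0.1405],"spin":-20.8,"grip":0},{"offset":[0.0737,0.1635,0.1405],"spin":-20.8,"grip":0}]'
python3 - <<'E'
from h import *
st()
E
```

```text
time_s: 42.38
eef_pos: [0.6012, -0.3699, 0.25]
eef_rot: [0.001, 0.712, 0.702, -0.0]
wrist_force: [-3.3, 1.1, 6.1]
opening: 0.299
t 42.38 pos [ 0.6012 -0.3699  0.25  ] psi -0.75 F [-3.3  1.1  6.1] M [ 0.15  0.33 -0.06] open 0.299 q [-0.72  0.62  1.35 -0.    1.18 -0.71]
```

```bash
python3 - <<'E'
from h import *
x,y=stw(.122,0); print(x,y); go(x,y,.40,-2.4)
E
python3 -m handwheel '[{"offset":[0,0,-0.01],"spin":0,"grip":0},{"offset":[0,0,-0.05],"spin":0,"grip":0},{"offset":[0,0,-0.1],"spin":0,"grip":0},{"offset":[0,0,-0.15],"spin":0,"grip":0},{"offset":[0,0,-0.15],"spin":0,"grip":0}]'
python3 - <<'E'
from h import *
st(); x,y=stw(.122,0); go(x,y,.40,-2.4)
E
```

```text
0.6588929852720607 0.13139117024503766
offset [0.5019, 0.0512, -0.1503] spin 1.65 dist 0.526 rows 9
time_s: 43.0
eef_pos: [0.602, -0.3702, 0.4053]
eef_rot: [0.005, 0.712, 0.703, 0.0]
wrist_force: [0.4, -0.9, -2.5]
opening: 0.299
t 43.0 pos [ 0.602  -0.3702  0.4053] psi -0.73 F [ 0.4 -0.9 -2.5] M [-0.06 -0.04 -0.03] open 0.299 q [-0.72  0.47  1.24  0.    1.43 -0.71]
offset [0.5023, 0.0505, 0.0024] spin 1.67 dist 0.505 rows 9
```

```bash
python3 -m handwheel '[{"offset":[0.502,0.0505,0.002],"spin":1.7,"grip":0},{"offset":[0.502,0.0505,0.002],"spin":1.7,"grip":0},{"offset":[0.502,0.0505,0.002],"spin":1.7,"grip":0},{"offset":[0.502,0.0505,0.002],"spin":1.7,"grip":0},{"offset":[0.502,0.0505,0.002],"spin":1.7,"grip":0},{"offset":[0.502,0.0505,0.002],"spin":1.7,"grip":0},{"offset":[0.502,0.0505,0.002],"spin":1.7,"grip":0},{"offset":[0.502,0.0505,0.002],"spin":1.7,"grip":0},{"offset":[0.502,0.0505,0.002],"spin":1.7,"grip":0},{"offset":[0.502,0.0505,0.002],"spin":1.7,"grip":0},{"offset":[0.502,0.0505,0.002],"spin":1.7,"grip":0}]'
python3 - <<'E'
from h import *
st(); p=shot('wrist'); save(p,'w18.png')
T=T_tool(); print(wst(T[:3,3]), T[2,3])
import pickle; pickle.dump((p,T),open('w18.pkl','wb'))
E
```

```text
time_s: 44.38
eef_pos: [0.658, 0.1302, 0.396]
eef_rot: [-0.0, 0.723, 0.691, -0.001]
wrist_force: [0.2, -0.4, -2.5]
opening: 0.297
t 44.38 pos [0.658  0.1302 0.396 ] psi -2.53 F [ 0.2 -0.4 -2.5] M [-0.03 -0.04 -0.02] open 0.297 q [ 0.02  0.4   1.35 -0.    1.39  0.06]
[ 0.121 -0.001] 0.3963786737057724
```

View pics/w18.png

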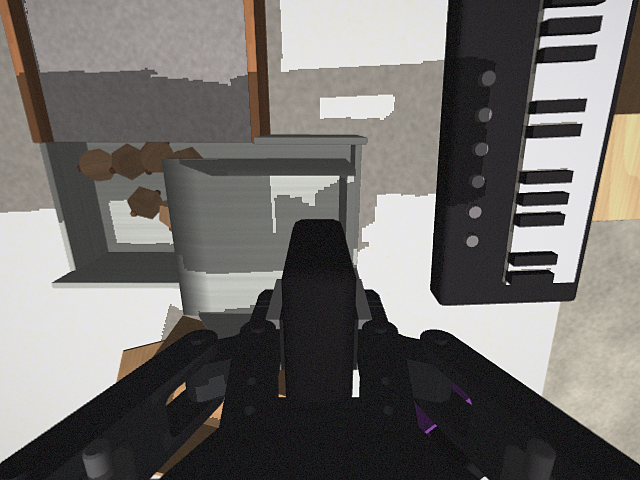

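Run:
```python
from h import *
import pickle; p,T=pickle.load(open('w18.pkl','rb'))
for z in (.146,.15,.154):
  A=at_z(p,(164,158),z); B=at_z(p,(183,316),z); a,b=wst(A),wst(B); print(z,a,b,np.linalg.norm(A-B), np.degrees(np.arctan2(-(b-a)[0],-(b-a)[1])))
```

```text
0.146 [0.023 0.057] [ 0.021 -0.059] 0.11591628319299178 0.9877603996398092
0.15 [0.025 0.057] [ 0.023 -0.057] 0.11379805758641665 1.005086005254182
0.154 [0.027 0.057] [ 0.024 -0.054] 0.11167983197984144 1.5481576989779673
```

```bash
python3 -m handwheel '[{"offset":[0,0.001,0.03],"spin":0,"grip":0},{"offset":[0,0.001,0.07],"spin":0,"grip":0},{"offset":[0,0.001,0.1],"spin":0,"grip":0},{"offset":[0,0.001,0.12],"spin":0,"grip":0},{"offset":[0,0.001,0.13],"spin":0,"grip":0},{"offset":[0,0.001,0.13],"spin":0,"grip":0},{"offset":[0,0.001,0.13],"spin":0,"grip":0}]'
python3 - <<'E'
from h import *
st(); p=shot('wrist'); save(p,'w19.png'); print(wst(T_tool()[:3,3]))
a=shot('scene'); save(a,'s19.png',(270,170,410,300),5)
E
```

```text
time_s: 45.3
eef_pos: [0.6597, 0.1315, 0.2685]
eef_rot: [0.001, 0.722, 0.692, 0.001]
wrist_force: [-0.1, 1.2, -1.9]
opening: 0.294
t 45.3 pos [0.6597 0.1315 0.2685] psi -2.44 F [-0.1  1.2 -1.9] M [ 0.05 -0.03 -0.  ] open 0.294 q [ 0.02  0.53  1.44 -0.    1.17  0.06]
[0.123 0.   ]
```

View pics/w19.png

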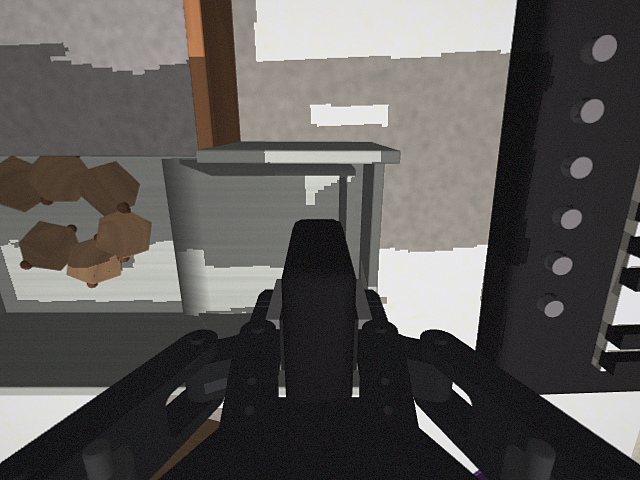

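View pics/s19.png

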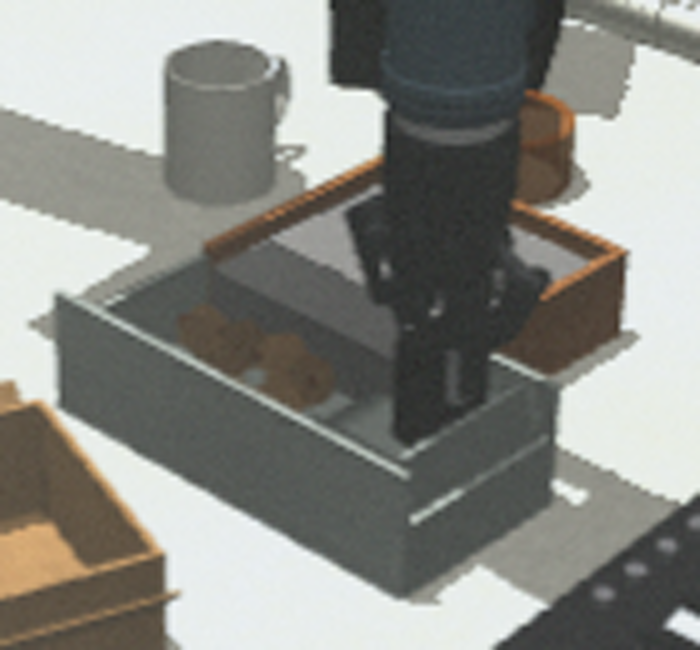

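```bash
python3 -m handwheel '[{"offset":[0,0,0.006],"spin":0,"grip":0},{"offset":[0,0,0.011],"spin":0,"grip":0},{"offset":[0,0,0.013],"spin":0,"grip":0},{"offset":[0,0,0.013],"spin":0,"grip":0},{"offset":[0,0,0.013],"spin":0,"grip":0}]'
python3 -c "
from h import *
st()"
```

```text
time_s: 46.02
eef_pos: [0.6591, 0.1316, 0.2541]
eef_rot: [0.0, 0.722, 0.692, 0.0]
wrist_force: [-0.3, -0.4, -3.2]
opening: 0.299
t 46.02 pos [0.6591 0.1316 0.2541] psi -2.44 F [-0.3 -0.4 -3.2] M [-0.01 -0.    0.01] open 0.299 q [ 0.02  0.55  1.45 -0.    1.15  0.06]
```

```bash
python3 -m handwheel '[{"offset":[0,0,0.002],"spin":0,"grip":0},{"offset":[0,0,0.0025],"spin":0,"grip":0},{"offset":[0,0,0.0025],"spin":0,"grip":0}]'
python3 -c "
from h import *
st()"
```

```text
time_s: 46.4
eef_pos: [0.6593, 0.1316, 0.2521]
eef_rot: [0.0, 0.722, 0.692, 0.0]
wrist_force: [-0.0, 0.4, 1.2]
opening: 0.295
t 46.4 pos [0.6593 0.1316 0.2521] psi -2.44 F [-0.   0.4  1.2] M [-0.01  0.18 -0.07] open 0.295 q [0.02 0.55 1.45 0.   1.15 0.06]
```

```bash
python3 -m handwheel '[{"offset":[0,-0.006,0],"spin":0,"grip":0},{"offset":[0,-0.014,0],"spin":0,"grip":0},{"offset":[0,-0.022,0],"spin":0,"grip":0},{"offset":[0,-0.03,0],"spin":0,"grip":0},{"offset":[0,-0.038,0],"spin":0,"grip":0},{"offset":[0,-0.046,0],"spin":0,"grip":0},{"offset":[0,-0.054,0],"spin":0,"grip":0},{"offset":[0,-0.06,0],"spin":0,"grip":0},{"offset":[0,-0.06,0],"spin":0,"grip":0}]'
python3 - <<'E'
from h import *
st(); p=shot('wrist'); save(p,'w20.png'); print(wst(T_tool()[:3,3]))
E
```

```text
time_s: 47.52
eef_pos: [0.5988, 0.1342, 0.2521]
eef_rot: [0.0, 0.722, 0.692, 0.0]
wrist_force: [2.2, -0.1, 6.3]
opening: 0.3
t 47.52 pos [0.5988 0.1342 0.2521] psi -2.43 F [ 2.2 -0.1  6.3] M [-0.13 -0.71  0.04] open 0.3 q [ 0.03  0.44  1.61 -0.    1.09  0.07]
[0.062 0.   ]
```

View pics/w20.png

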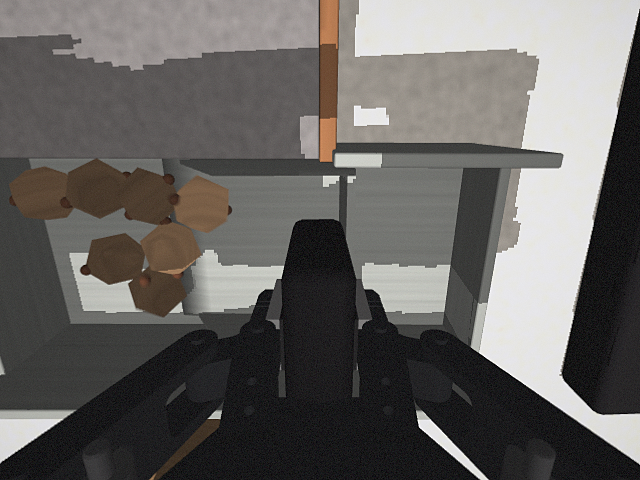

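```bash
python3 -m handwheel '[{"offset":[0,-0.006,0],"spin":0,"grip":0},{"offset":[0,-0.013,0],"spin":0,"grip":0},{"offset":[0,-0.02,0],"spin":0,"grip":0},{"offset":[0,-0.027,0],"spin":0,"grip":0},{"offset":[0,-0.034,0],"spin":0,"grip":0},{"offset":[0,-0.041,0],"spin":0,"grip":0},{"offset":[0,-0.045,0],"spin":0,"grip":0},{"offset":[0,-0.045,0],"spin":0,"grip":0}]'
python3 - <<'E'
from h import *
st(); p=shot('wrist'); save(p,'w21.png'); print(wst(T_tool()[:3,3]))
E
```

```text
time_s: 48.58
eef_pos: [0.554, 0.1361, 0.252]
eef_rot: [0.0, 0.722, 0.692, 0.0]
wrist_force: [2.8, -0.8, 6.3]
opening: 0.301
t 48.58 pos [0.554  0.1361 0.252 ] psi -2.44 F [ 2.8 -0.8  6.3] M [-0.13 -1.09 -0.01] open 0.301 q [ 0.03  0.35  1.73 -0.    1.06  0.08]
[0.017 0.   ]
```

View pics/w21.png

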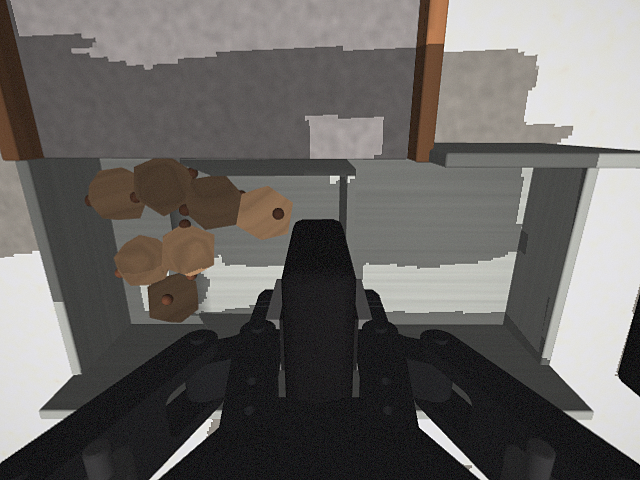

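```bash
python3 -m handwheel '[{"offset":[0,-0.006,0],"spin":0,"grip":0},{"offset":[0,-0.012,0],"spin":0,"grip":0},{"offset":[0,-0.018,0],"spin":0,"grip":0},{"offset":[0,-0.024,0],"spin":0,"grip":0},{"offset":[0,-0.03,0],"spin":0,"grip":0},{"offset":[0,-0.03,0],"spin":0,"grip":0}]'
python3 - <<'E'
from h import *
st(); p=shot('wrist'); save(p,'w22.png'); print(wst(T_tool()[:3,3]))
E
```

```text
time_s: 49.38
eef_pos: [0.524, 0.1374, 0.252]
eef_rot: [0.0, 0.722, 0.692, 0.0]
wrist_force: [3.8, -0.8, 6.9]
opening: 0.298
t 49.38 pos [0.524  0.1374 0.252 ] psi -2.43 F [ 3.8 -0.8  6.9] M [-0.12 -1.21  0.03] open 0.298 q [ 0.04  0.3   1.81 -0.    1.04  0.08]
[-0.013  0.   ]
```

View pics/w22.png

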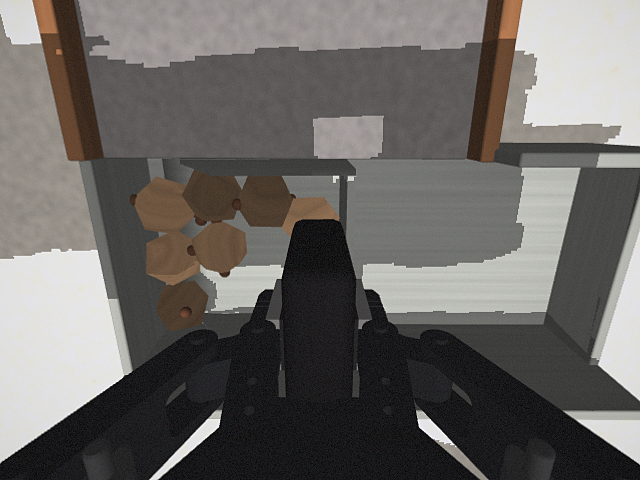

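```bash
python3 -m handwheel '[{"offset":[0,-0.003,0],"spin":0,"grip":0},{"offset":[0,-0.006,0],"spin":0,"grip":0},{"offset":[0,-0.008,0],"spin":0,"grip":0},{"offset":[0,-0.008,0],"spin":0,"grip":0}]'
python3 - <<'E'
from h import *
st(); p=shot('wrist'); save(p,'w23.png',(70,130,410,350),2.3); print(wst(T_tool()[:3,3]))
E
```

```text
time_s: 49.92
eef_pos: [0.5175, 0.1375, 0.2522]
eef_rot: [0.002, 0.722, 0.691, 0.002]
wrist_force: [12.5, -0.0, -1.0]
opening: 0.297
t 49.92 pos [0.5175 0.1375 0.2522] psi -2.51 F [12.5 -0.  -1. ] M [-0.08 -2.52 -0.38] open 0.297 q [0.04 0.28 1.82 0.   1.03 0.08]
[-0.02  0.  ]
```

View pics/w23.png

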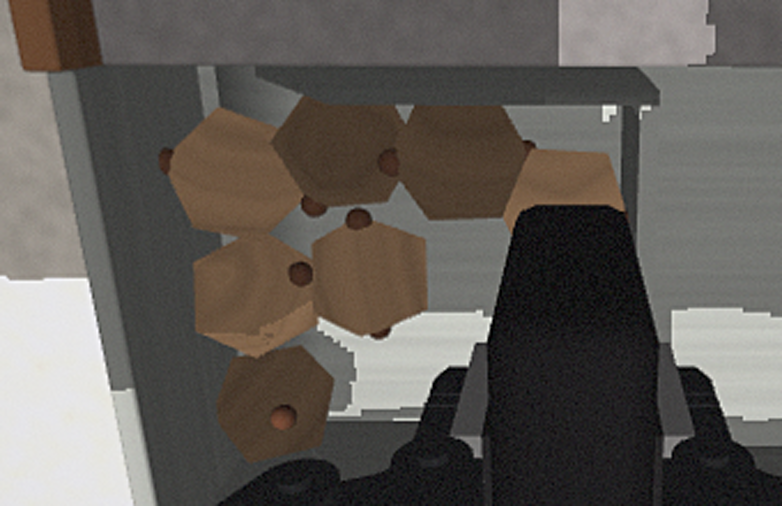

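```bash
python3 -m handwheel '[{"offset":[0,0.001,0],"spin":0,"grip":0},{"offset":[0,0.002,0],"spin":0,"grip":0},{"offset":[0,0.003,0],"spin":0,"grip":0},{"offset":[0,0.004,0],"spin":0,"grip":0},{"offset":[0,0.005,0],"spin":0,"grip":0},{"offset":[0,0.005,-0.001],"spin":0,"grip":0},{"offset":[0,0.005,-0.003],"spin":0,"grip":0},{"offset":[0,0.005,-0.006],"spin":0,"grip":0},{"offset":[0,0.005,-0.009],"spin":0,"grip":0},{"offset":[0,0.005,-0.01],"spin":0,"grip":0},{"offset":[0,0.005,-0.01],"spin":0,"grip":0}]'
python3 - <<'E'
from h import *
st(); p=shot('wrist'); save(p,'w24.png',(70,130,410,350),2.3); print(wst(T_tool()[:3,3]))
E
```

```text
time_s: 51.35
eef_pos: [0.5208, 0.1375, 0.2612]
eef_rot: [-0.001, 0.722, 0.692, -0.001]
wrist_force: [2.5, 0.4, -4.5]
opening: 0.298
t 51.35 pos [0.5208 0.1375 0.2612] psi -2.43 F [ 2.5  0.4 -4.5] M [-0.08 -0.55 -0.04] open 0.298 q [0.04 0.28 1.81 0.   1.06 0.08]
[-0.016  0.   ]
```

View pics/w24.png

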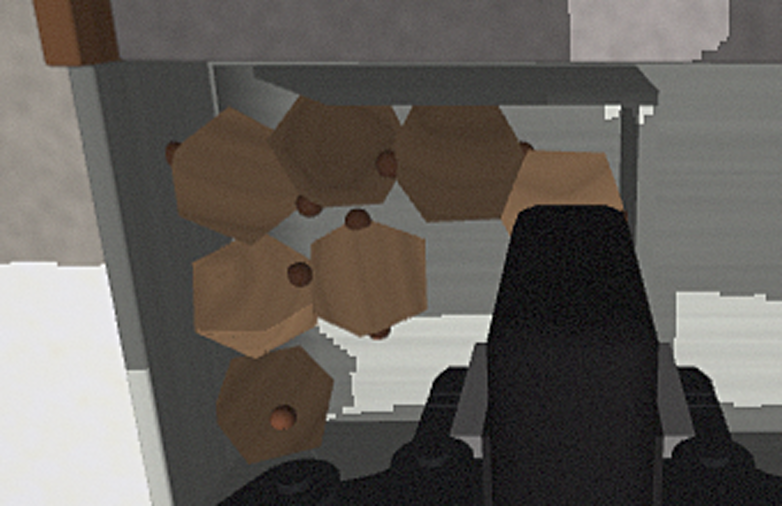

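```bash
python3 -m handwheel '[{"offset":[0,0.001,0],"spin":0,"grip":0},{"offset":[0,0.003,0],"spin":0,"grip":0},{"offset":[0,0.007,0],"spin":0,"grip":0},{"offset":[0,0.013,0],"spin":0,"grip":0},{"offset":[0,0.021,0],"spin":0,"grip":0},{"offset":[0,0.03,0],"spin":0,"grip":0},{"offset":[0,0.039,0],"spin":0,"grip":0},{"offset":[0,0.047,0],"spin":0,"grip":0},{"offset":[0,0.053,0],"spin":0,"grip":0},{"offset":[0,0.057,0],"spin":0,"grip":0},{"offset":[0,0.059,0],"spin":0,"grip":0},{"offset":[0,0.06,0],"spin":0,"grip":0}]'
python3 - <<'E'
from h import *
st(); p=shot('wrist'); save(p,'w25.png',(70,130,410,350),2.3); print(wst(T_tool()[:3,3]))
E
```

```text
time_s: 52.9
eef_pos: [0.5811, 0.1349, 0.2614]
eef_rot: [-0.0, 0.722, 0.692, -0.0]
wrist_force: [1.2, -0.5, -4.4]
opening: 0.296
t 52.9 pos [0.5811 0.1349 0.2614] psi -2.44 F [ 1.2 -0.5 -4.4] M [-0.01 -0.09 -0.03] open 0.296 q [ 0.03  0.39  1.66 -0.    1.1   0.07]
[0.044 0.   ]
```

View pics/w25.png

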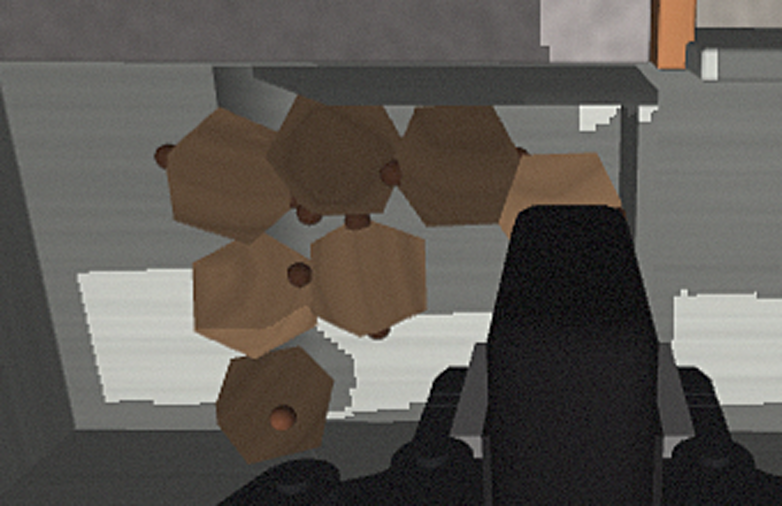

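```bash
python3 -m handwheel '[{"offset":[0,-0.022,0],"spin":0,"grip":0},{"offset":[0,-0.036,0],"spin":0,"grip":0},{"offset":[0,-0.045,0],"spin":0,"grip":0},{"offset":[0,-0.05,0],"spin":0,"grip":0},{"offset":[0,-0.052,0],"spin":0,"grip":0},{"offset":[0,-0.052,0],"spin":0,"grip":0}]'
python3 - <<'E'
from h import *
st(); p=shot('wrist'); save(p,'w26.png',(70,130,410,350),2.3); print(wst(T_tool()[:3,3]))
E
```

```text
time_s: 53.7
eef_pos: [0.5294, 0.1371, 0.2616]
eef_rot: [0.0, 0.722, 0.692, 0.0]
wrist_force: [0.2, -0.4, -4.6]
opening: 0.302
t 53.7 pos [0.5294 0.1371 0.2616] psi -2.44 F [ 0.2 -0.4 -4.6] M [-0.01 -0.06 -0.07] open 0.302 q [ 0.04  0.29  1.79 -0.    1.06  0.08]
[-0.008  0.   ]
```

View pics/w26.png

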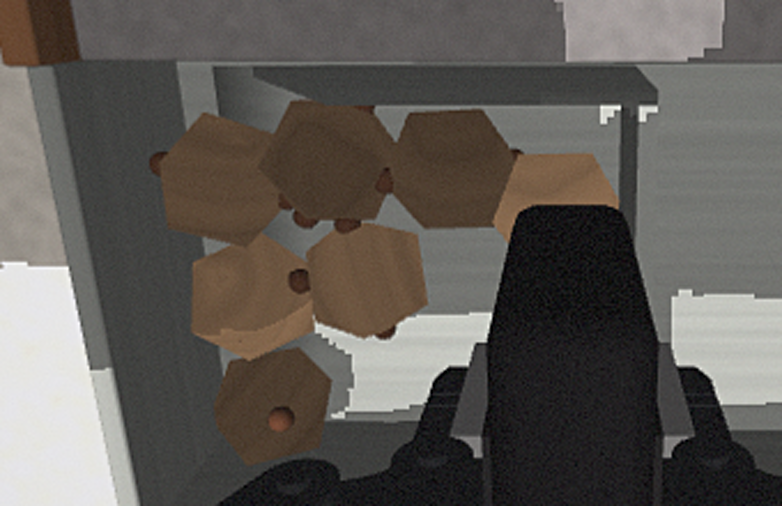

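```bash
python3 -m handwheel '[{"offset":[0,0.03,0],"spin":0,"grip":0},{"offset":[0,0.045,0],"spin":0,"grip":0},{"offset":[0,0.055,0],"spin":0,"grip":0},{"offset":[0,0.06,0],"spin":0,"grip":0},{"offset":[0,0.062,0],"spin":0,"grip":0}]'
python3 - <<'E'
from h import *
st(); p=shot('wrist'); save(p,'w27.png',(70,130,410,350),2.3); print(wst(T_tool()[:3,3]))
E
```

```text
time_s: 54.38
eef_pos: [0.591, 0.1345, 0.2613]
eef_rot: [-0.0, 0.722, 0.692, -0.0]
wrist_force: [-0.3, -0.5, -4.1]
opening: 0.296
t 54.38 pos [0.591  0.1345 0.2613] psi -2.44 F [-0.3 -0.5 -4.1] M [-0.06 -0.06  0.01] open 0.296 q [0.03 0.41 1.63 0.   1.1  0.07]
[0.054 0.   ]
```

View pics/w27.png

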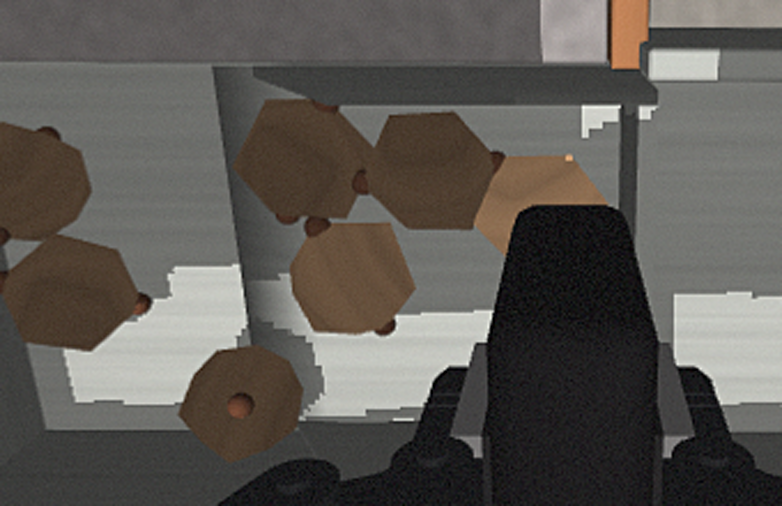

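```bash
python3 -m handwheel '[{"offset":[0,0.024,0],"spin":0,"grip":0},{"offset":[0,0.036,0],"spin":0,"grip":0},{"offset":[0,0.044,0],"spin":0,"grip":0},{"offset":[0,0.048,0],"spin":0,"grip":0},{"offset":[0,0.05,0],"spin":0,"grip":0}]'
python3 - <<'E'
from h import *
st(); p=shot('wrist'); save(p,'w28.png',(70,130,410,350),2.3); print(wst(T_tool()[:3,3]))
E
```

```text
time_s: 55.05
eef_pos: [0.6409, 0.1324, 0.2613]
eef_rot: [-0.0, 0.722, 0.692, -0.0]
wrist_force: [0.1, -0.6, -3.7]
opening: 0.299
t 55.05 pos [0.6409 0.1324 0.2613] psi -2.43 F [ 0.1 -0.6 -3.7] M [-0.05 -0.06  0.01] open 0.299 q [ 0.02  0.5   1.5  -0.    1.14  0.07]
[0.104 0.   ]
```

View pics/w28.png

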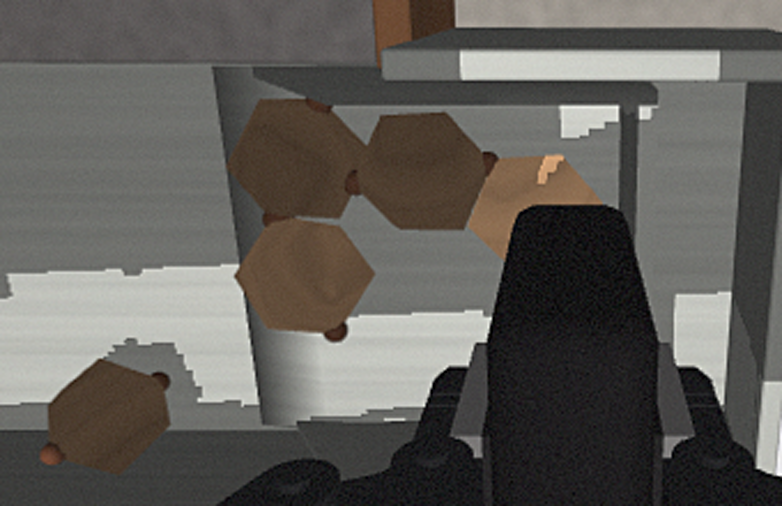

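```bash
python3 -m handwheel '[{"offset":[0,-0.025,-0.002],"spin":0,"grip":0},{"offset":[0,-0.04,-0.006],"spin":0,"grip":0},{"offset":[0,-0.049,-0.01],"spin":0,"grip":0},{"offset":[0,-0.053,-0.012],"spin":0,"grip":0},{"offset":[0,-0.053,-0.012],"spin":0,"grip":0}]'
python3 - <<'E'
from h import *
st(); p=shot('wrist'); save(p,'w29.png',(70,130,410,350),2.3); print(wst(T_tool()[:3,3]))
E
```

```text
time_s: 55.72
eef_pos: [0.5883, 0.1346, 0.2739]
eef_rot: [0.0, 0.722, 0.692, 0.0]
wrist_force: [0.0, 0.3, -3.7]
opening: 0.3
t 55.73 pos [0.5883 0.1346 0.2739] psi -2.44 F [ 0.   0.3 -3.7] M [ 0.07 -0.11  0.05] open 0.3 q [ 0.03  0.39  1.63 -0.    1.12  0.07]
[0.051 0.   ]
```

View pics/w29.png

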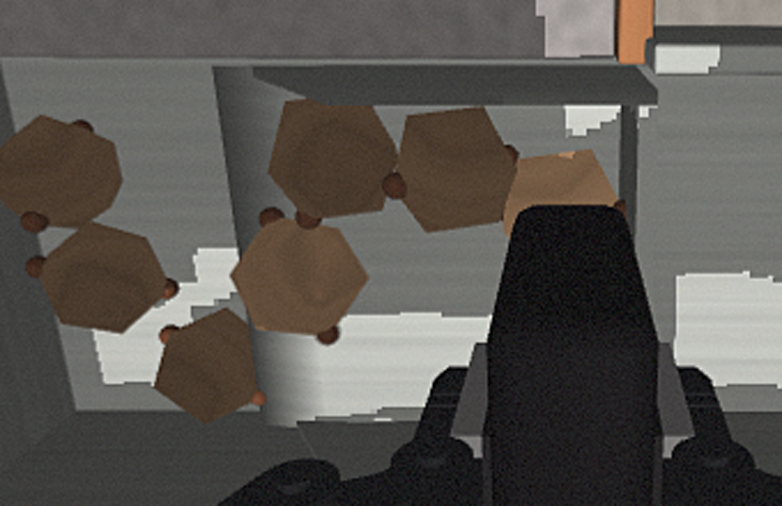

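```bash
python3 -m handwheel '[{"offset":[0,0,-0.004],"spin":0,"grip":0},{"offset":[0,0,-0.012],"spin":0,"grip":0},{"offset":[0,0,-0.024],"spin":0,"grip":0},{"offset":[0,0,-0.038],"spin":0,"grip":0},{"offset":[0,0,-0.052],"spin":0,"grip":0},{"offset":[0,0,-0.066],"spin":0,"grip":0},{"offset":[0,0,-0.08],"spin":0,"grip":0},{"offset":[0,0,-0.092],"spin":0,"grip":0},{"offset":[0,0,-0.1],"spin":0,"grip":0},{"offset":[0,0,-0.104],"spin":0,"grip":0},{"offset":[0,0,-0.106],"spin":0,"grip":0}]'
python3 - <<'E'
from h import *
st(); a=shot('scene'); b=shot('side'); w=shot('wrist')
save(a,'s30.png',(180,200,340,320),5); save(b,'d30.png',(280,140,440,260),5); save(w,'w30.png')
for p in (a,b,w): print([(np.round(d['uv'],1).tolist(),round(d['confidence'],2)) for d in landmark_of(p,'carton')])
E
```

```text
time_s: 57.15
eef_pos: [0.588, 0.1346, 0.3794]
eef_rot: [-0.0, 0.722, 0.692, -0.0]
wrist_force: [-0.3, 0.3, -3.2]
opening: 0.299
t 57.15 pos [0.588  0.1346 0.3794] psi -2.44 F [-0.3  0.3 -3.2] M [ 0.09 -0.06  0.02] open 0.299 q [ 0.03  0.27  1.56 -0.    1.32  0.07]
[([264.4, 297.0], 0.69)]
[([357.1, 220.1], 0.74)]
[([283.4, 394.4], 0.75)]
```

View pics/s30.png

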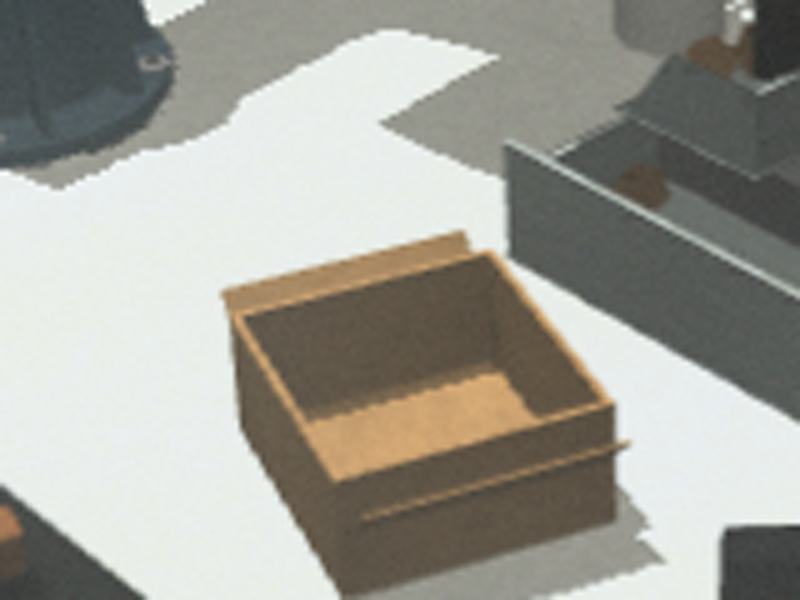

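View pics/d30.png

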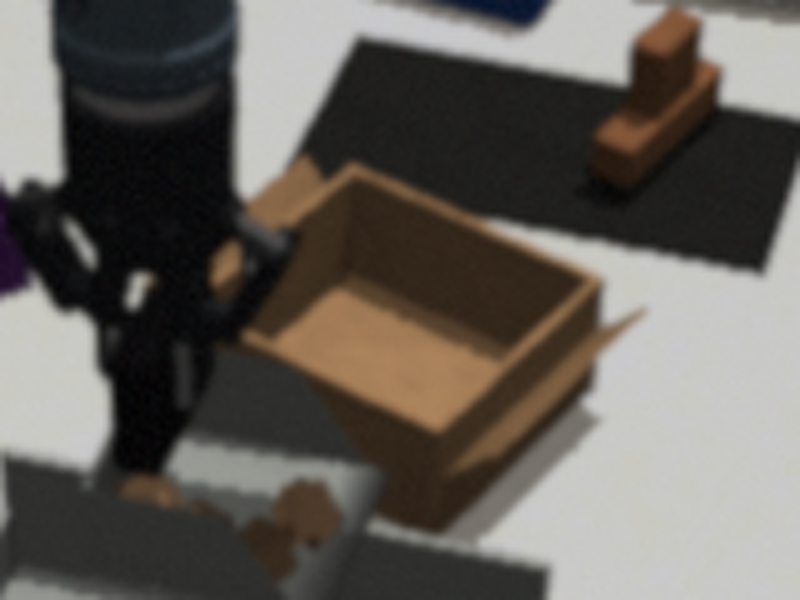

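View pics/w30.png

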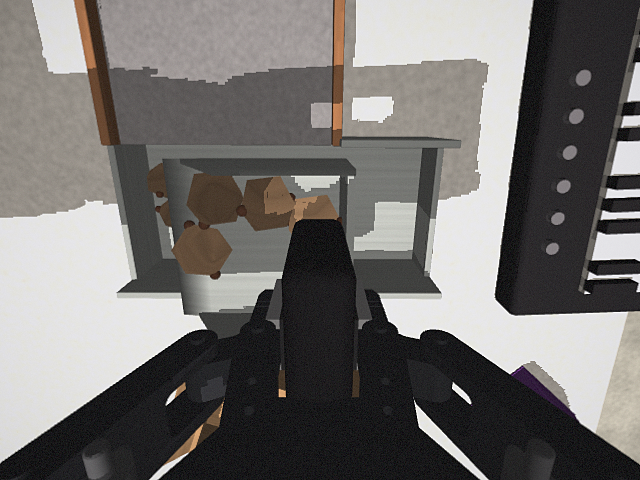

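Run:
```python
from h import *
a=shot('scene'); b=shot('side')
sc=[(235,315),(490,250),(614,402),(335,483)]; sd=[(603,280),(437,432),None,(355,165)]
A=[at_z(a,(180+u/5,200+v/5),.08) for u,v in sc]
for i,X in enumerate(A):
    Y=None if sd[i] is None else at_z(b,(280+sd[i][0]/5,140+sd[i][1]/5),.08)
    print(X.round(4),None if Y is None else Y.round(4))
c=sum(A)/4; print('ctr',c); d=A[1]-A[0]; print(np.degrees(np.arctan2(d[1],d[0])),np.linalg.norm(d)); d=A[2]-A[1]; print(np.degrees(np.arctan2(d[1],d[0])),np.linalg.norm(d))
print(tri([(a,(264.4,297)),(b,(357.1,220.1))]))
```

```text
[ 0.4274 -0.1582  0.08  ] [ 0.4209 -0.1572  0.08  ]
[ 0.4856 -0.0154  0.08  ] [ 0.4823 -0.0118  0.08  ]
[ 0.6398 -0.0768  0.08  ] None
[ 0.582 -0.225  0.08 ] [ 0.5759 -0.2251  0.08  ]
ctr [ 0.53369964 -0.11884706  0.08      ]
67.81877191682179 0.15418306286815395
-21.695133687491545 0.16596374855631102
[ 0.53355306 -0.12271635 -0.00351226]
```

Run:
```python
from h import *
go(.654,-.169,.375,-22)
```

```text
offset [-0.3006, 0.0788, 0.0041] spin 19.56 dist 0.311 rows 5
```

```bash
python3 -m handwheel '[{"offset":[-0.006,0.002,0],"spin":0.4,"grip":0},{"offset":[-0.017,0.005,0],"spin":1.2,"grip":0},{"offset":[-0.035,0.009,0],"spin":2.3,"grip":0},{"offset":[-0.057,0.015,0],"spin":3.7,"grip":0},{"offset":[-0.086,0.023,0],"spin":5.6,"grip":0},{"offset":[-0.115,0.03,0],"spin":7.5,"grip":0},{"offset":[-0.144,0.038,0],"spin":9.4,"grip":0},{"offset":[-0.173,0.045,0],"spin":11.3,"grip":0},{"offset":[-0.202,0.053,0],"spin":13.2,"grip":0},{"offset":[-0.231,0.061,0],"spin":15.1,"grip":0},{"offset":[-0.257,0.067,0],"spin":16.8,"grip":0},{"offset":[-0.278,0.073,0],"spin":18.1,"grip":0},{"offset":[-0.292,0.077,0],"spin":19,"grip":0},{"offset":[-0.299,0.0785,0],"spin":19.5,"grip":0},{"offset":[-0.301,0.079,0],"spin":19.6,"grip":0},{"offset":[-0.301,0.079,0],"spin":19.6,"grip":0}]'
python3 - <<'E'
from h import *
st(); w=shot('wrist'); save(w,'w31.png'); b=shot('side'); save(b,'d31.png',(260,120,440,260),4.4)
E
```

```text
time_s: 59.55
eef_pos: [0.6542, -0.1688, 0.3795]
eef_rot: [-0.0, 0.829, 0.559, 0.0]
wrist_force: [0.4, 0.9, -2.9]
opening: 0.296
t 59.55 pos [ 0.6542 -0.1688  0.3795] psi -22.0 F [ 0.4  0.9 -2.9] M [-0.06 -0.04  0.01] open 0.296 q [-0.43  0.42  1.35  0.    1.37 -0.04]
```

View pics/w31.png

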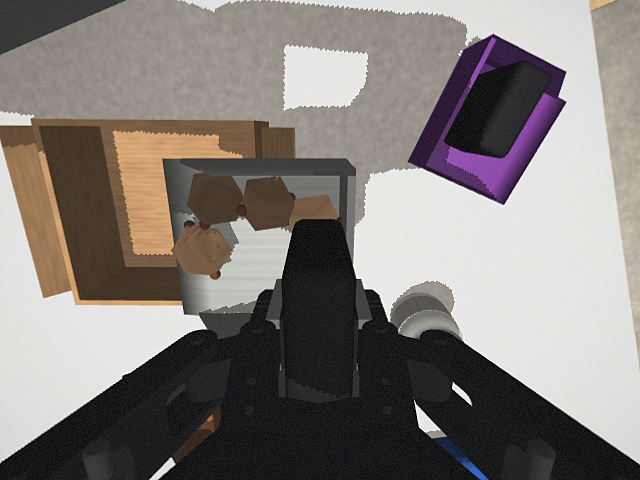

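View pics/d31.png

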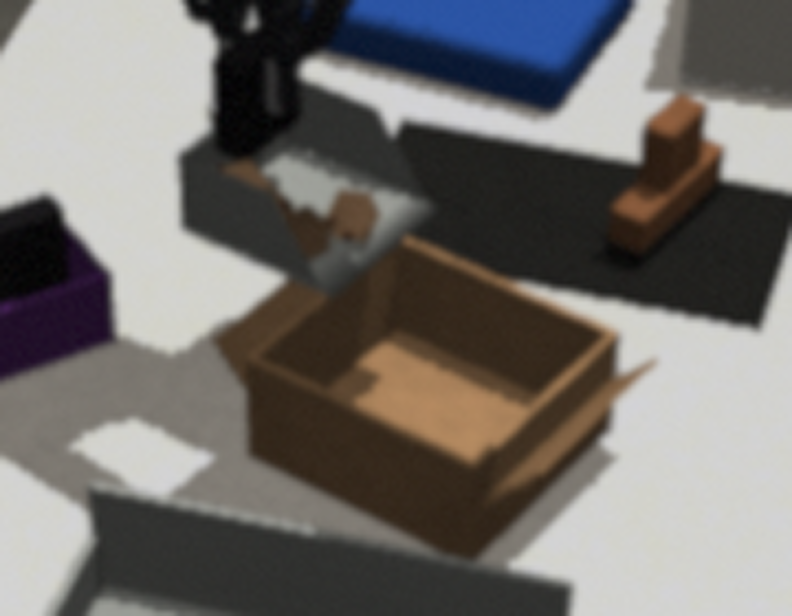

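Run:
```python
from h import *
p=shot('wrist')
for uv in [(32,119),(78,305),(268,121)]: print(at_z(p,uv,.08).round(4))
A,B,C=[at_z(p,uv,.08)[:2] for uv in [(32,119),(78,305),(268,121)]]
print(np.linalg.norm(A-B),np.linalg.norm(C-A)); ang=lambda v:np.degrees(np.arctan2(v[1],v[0])); print(ang(A-B)-90,ang(C-A))
c=(A+B)/2; th=np.radians((ang(A-B)-90+ang(C-A))/2); ctr=c+.085*np.array([np.cos(th),np.sin(th)]); print('ctr',ctr,np.degrees(th))
for uv in [(163,158),(187,315)]:
    d=at_z(p,uv,.1335)[:2]-ctr; print('lip in carton',np.cos(th)*d[0]+np.sin(th)*d[1],-np.sin(th)*d[0]+np.cos(th)*d[1])
```

```text
[ 0.4842 -0.011   0.08  ]
[ 0.4248 -0.159   0.08  ]
[ 0.65   -0.0792  0.08  ]
0.15951794446975254 0.17928180433078483
-21.888263458683127 -22.375075719848663
ctr [ 0.53323361 -0.11702337] -22.131669589265897
lip in carton 0.03445179626866584 0.05600451360475606
lip in carton 0.036509794138092355 -0.05681663544284036
```

```bash
python3 -m handwheel '[{"offset":[0,0,0.006],"spin":0,"grip":0},{"offset":[0,0,0.016],"spin":0,"grip":0},{"offset":[0,0,0.027],"spin":0,"grip":0},{"offset":[0,0,0.035],"spin":0,"grip":0},{"offset":[0,0,0.04],"spin":0,"grip":0},{"offset":[0,0,0.04],"spin":0,"grip":0},{"offset":[0,-0.01,0.04],"spin":0,"grip":0},{"offset":[0,-0.03,0.04],"spin":0,"grip":0},{"offset":[0,-0.06,0.04],"spin":0,"grip":0},{"offset":[0,-0.03,0.04],"spin":0,"grip":0},{"offset":[0,-0.01,0.04],"spin":0,"grip":0},{"offset":[0,0,0.04],"spin":0,"grip":0},{"offset":[0,0,0.04],"spin":0,"grip":0}]'
python3 - <<'E'
from h import *
st(); w=shot('wrist'); save(w,'w32.png')
E
```

```text
time_s: 61.32
eef_pos: [0.6542, -0.1695, 0.3397]
eef_rot: [0.0, 0.829, 0.559, 0.0]
wrist_force: [1.2, 0.3, -3.3]
opening: 0.293
t 61.33 pos [ 0.6542 -0.1695  0.3397] psi -22.04 F [ 1.2  0.3 -3.3] M [-0.01 -0.02  0.01] open 0.293 q [-0.43  0.46  1.39 -0.    1.3  -0.04]
```

View pics/w32.png

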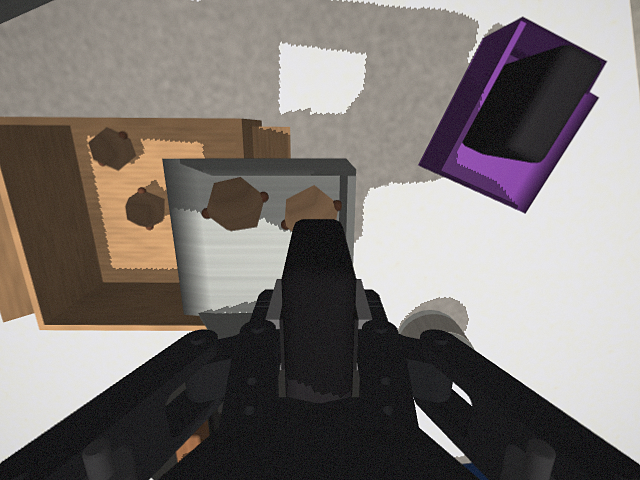

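```bash
python3 -m handwheel '[{"offset":[0,-0.01,0],"spin":0,"grip":0},{"offset":[0,-0.03,0],"spin":0,"grip":0},{"offset":[0,-0.06,0],"spin":0,"grip":0},{"offset":[0,-0.03,0],"spin":0,"grip":0},{"offset":[0,-0.01,0],"spin":0,"grip":0},{"offset":[0,0,0],"spin":0,"grip":0},{"offset":[0,-0.01,0],"spin":0,"grip":0},{"offset":[0,-0.03,0],"spin":0,"grip":0},{"offset":[0,-0.06,0],"spin":0,"grip":0},{"offset":[0,-0.03,0],"spin":0,"grip":0},{"offset":[0,-0.01,0],"spin":0,"grip":0},{"offset":[0,0,0],"spin":0,"grip":0},{"offset":[0,0,0],"spin":0,"grip":0}]'
python3 - <<'E'
from h import *
st(); w=shot('wrist'); save(w,'w33.png')
E
```

```text
time_s: 63.0
eef_pos: [0.6538, -0.1693, 0.3392]
eef_rot: [-0.0, 0.829, 0.559, -0.0]
wrist_force: [0.2, -0.2, -2.3]
opening: 0.298
t 63.0 pos [ 0.6538 -0.1693  0.3392] psi -22.03 F [ 0.2 -0.2 -2.3] M [ 0.   -0.01 -0.  ] open 0.298 q [-0.43  0.46  1.39 -0.    1.3  -0.04]
```

View pics/w33.png

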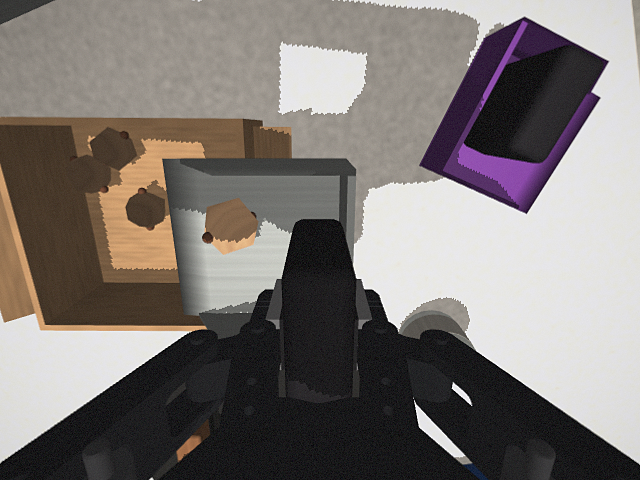

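One bead is still in the pan, so I'll run the cycle twice more.

```bash
python3 -m handwheel '[{"offset":[0,-0.01,0],"spin":0,"grip":0},{"offset":[0,-0.03,0],"spin":0,"grip":0},{"offset":[0,-0.06,0],"spin":0,"grip":0},{"offset":[0,-0.03,0],"spin":0,"grip":0},{"offset":[0,-0.01,0],"spin":0,"grip":0},{"offset":[0,0,0],"spin":0,"grip":0},{"offset":[0,-0.01,0],"spin":0,"grip":0},{"offset":[0,-0.03,0],"spin":0,"grip":0},{"offset":[0,-0.06,0],"spin":0,"grip":0},{"offset":[0,-0.03,0],"spin":0,"grip":0},{"offset":[0,-0.01,0],"spin":0,"grip":0},{"offset":[0,0,0],"spin":0,"grip":0},{"offset":[0,0,0],"spin":0,"grip":0}]'
python3 - <<'E'
from h import *
st(); w=shot('wrist'); save(w,'w34.png')
x,y=stw(.126,0); go(x,y,.39,-2.4)
E
```

```text
time_s: 64.68
eef_pos: [0.6538, -0.1693, 0.3392]
eef_rot: [-0.0, 0.829, 0.559, -0.0]
wrist_force: [0.1, 0.0, -2.9]
opening: 0.301
t 64.67 pos [ 0.6538 -0.1693  0.3392] psi -22.03 F [ 0.1  0.  -2.9] M [-0.05 -0.01 -0.01] open 0.301 q [-0.43  0.46  1.39 -0.    1.3  -0.04]
offset [0.2819, -0.1041, -0.0507] spin -19.63 dist 0.305 rows 5
```

View pics/w34.png

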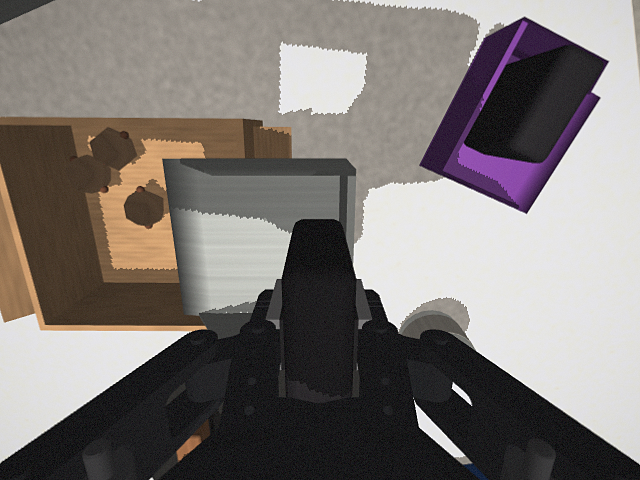

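```bash
python3 -m handwheel '[{"offset":[0,0,-0.045],"spin":0,"grip":0},{"offset":[0.282,-0.104,-0.055],"spin":-19.6,"grip":0},{"offset":[0.282,-0.104,-0.055],"spin":-19.6,"grip":0},{"offset":[0.282,-0.104,-0.055],"spin":-19.6,"grip":0},{"offset":[0.282,-0.104,-0.055],"spin":-19.6,"grip":0},{"offset":[0.282,-0.104,-0.055],"spin":-19.6,"grip":0},{"offset":[0.282,-0.104,-0.055],"spin":-19.6,"grip":0},{"offset":[0.282,-0.104,-0.055],"spin":-19.6,"grip":0},{"offset":[0.282,-0.104,-0.055],"spin":-19.6,"grip":0}]'
python3 - <<'E'
from h import *
st(); w=shot('wrist'); save(w,'w35.png'); print(wst(T_tool()[:3,3]))
b=shot('side'); save(b,'d35.png',(260,120,440,300),4.4)
E
```

```text
time_s: 65.85
eef_pos: [0.6635, 0.1296, 0.3943]
eef_rot: [-0.0, 0.723, 0.691, -0.0]
wrist_force: [0.2, -0.9, -2.6]
opening: 0.301
t 65.85 pos [0.6635 0.1296 0.3943] psi -2.53 F [ 0.2 -0.9 -2.6] M [-0.03 -0.02  0.03] open 0.301 q [ 0.02  0.41  1.34 -0.    1.39  0.06]
[ 0.127 -0.002]
```

View pics/w35.png

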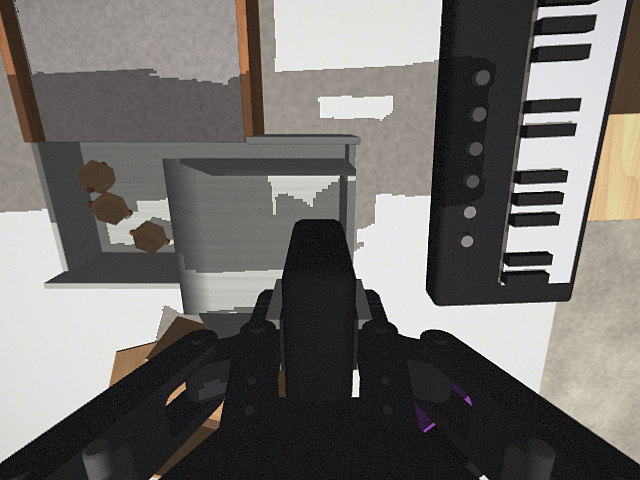

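View pics/d35.png

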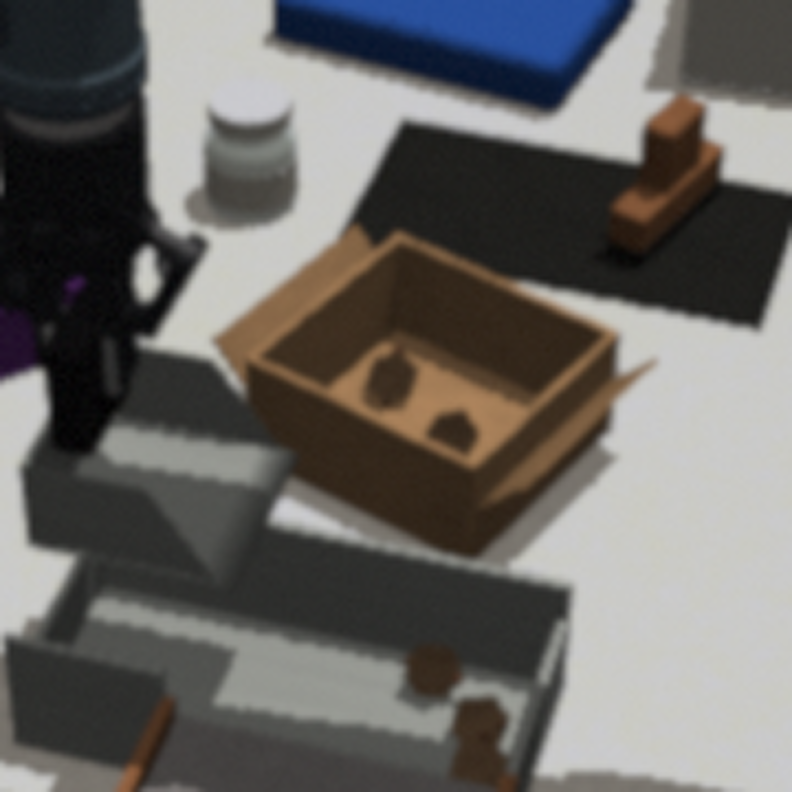

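```bash
python3 -m handwheel '[{"offset":[0,-0.004,0.03],"spin":0,"grip":0},{"offset":[0,-0.004,0.07],"spin":0,"grip":0},{"offset":[0,-0.004,0.1],"spin":0,"grip":0},{"offset":[0,-0.004,0.118],"spin":0,"grip":0},{"offset":[0,-0.004,0.125],"spin":0,"grip":0},{"offset":[0,-0.004,0.125],"spin":0,"grip":0},{"offset":[0,-0.004,0.125],"spin":0,"grip":0}]'
python3 - <<'E'
from h import *
st(); print(wst(T_tool()[:3,3]))
E
```

```text
time_s: 66.82
eef_pos: [0.6603, 0.1311, 0.2711]
eef_rot: [0.001, 0.722, 0.692, 0.001]
wrist_force: [0.3, -0.3, -3.7]
opening: 0.293
t 66.83 pos [0.6603 0.1311 0.2711] psi -2.44 F [ 0.3 -0.3 -3.7] M [ 0.03 -0.03  0.01] open 0.293 q [ 0.02  0.53  1.44 -0.    1.18  0.06]
[ 0.123 -0.   ]
```

```bash
python3 -m handwheel '[{"offset":[0,0,0.008],"spin":0,"grip":0},{"offset":[0,0,0.014],"spin":0,"grip":0},{"offset":[0,0,0.016],"spin":0,"grip":0},{"offset":[0,0,0.016],"spin":0,"grip":0},{"offset":[0,0,0.018],"spin":0,"grip":0},{"offset":[0,0,0.018],"spin":0,"grip":0}]'
python3 - <<'E'
from h import *
st(); print(wst(T_tool()[:3,3]))
E
```

```text
time_s: 67.58
eef_pos: [0.6599, 0.1311, 0.2521]
eef_rot: [0.0, 0.722, 0.692, 0.0]
wrist_force: [-1.2, 0.4, 1.0]
opening: 0.295
t 67.58 pos [0.6599 0.1311 0.2521] psi -2.44 F [-1.2  0.4  1. ] M [-0.01  0.16 -0.  ] open 0.295 q [0.02 0.55 1.45 0.   1.15 0.06]
[ 0.123 -0.   ]
```

```bash
python3 -m handwheel '[{"offset":[0,-0.008,0],"spin":0,"grip":0},{"offset":[0,-0.018,0],"spin":0,"grip":0},{"offset":[0,-0.028,0],"spin":0,"grip":0},{"offset":[0,-0.038,0],"spin":0,"grip":0},{"offset":[0,-0.048,0],"spin":0,"grip":0},{"offset":[0,-0.058,0],"spin":0,"grip":0},{"offset":[0,-0.068,0],"spin":0,"grip":0},{"offset":[0,-0.076,0],"spin":0,"grip":0},{"offset":[0,-0.084,0],"spin":0,"grip":0},{"offset":[0,-0.092,0],"spin":0,"grip":0},{"offset":[0,-0.1,0],"spin":0,"grip":0},{"offset":[0,-0.108,0],"spin":0,"grip":0},{"offset":[0,-0.116,0],"spin":0,"grip":0},{"offset":[0,-0.124,0],"spin":0,"grip":0},{"offset":[0,-0.132,0],"spin":0,"grip":0},{"offset":[0,-0.138,0],"spin":0,"grip":0},{"offset":[0,-0.138,0],"spin":0,"grip":0}]'
python3 - <<'E'
from h import *
st(); p=shot('wrist'); save(p,'w36.png',(70,130,410,350),2.3); print(wst(T_tool()[:3,3]))
E
```

```text
time_s: 69.7
eef_pos: [0.5216, 0.137, 0.252]
eef_rot: [0.0, 0.722, 0.692, 0.0]
wrist_force: [3.4, -0.0, 7.3]
opening: 0.295
t 69.7 pos [0.5216 0.137  0.252 ] psi -2.43 F [ 3.4 -0.   7.3] M [-0.11 -1.09  0.02] open 0.295 q [ 0.04  0.29  1.81 -0.    1.04  0.08]
[-0.015 -0.   ]
```

View pics/w36.png

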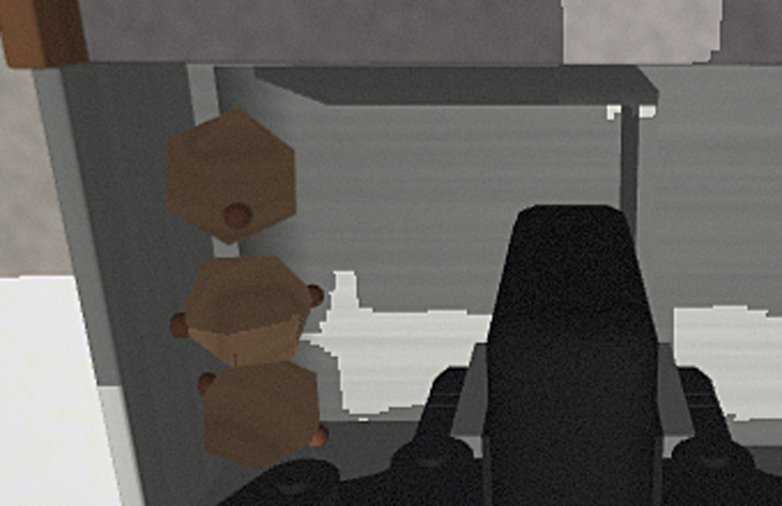

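```bash
python3 -m handwheel '[{"offset":[0,-0.003,0],"spin":0,"grip":0},{"offset":[0,-0.006,0],"spin":0,"grip":0},{"offset":[0,-0.006,0],"spin":0,"grip":0}]'
python3 - <<'E'
from h import *
st(); p=shot('wrist'); save(p,'w37.png',(70,130,410,350),2.3); print(wst(T_tool()[:3,3]))
E
```

```text
time_s: 70.12
eef_pos: [0.5161, 0.1371, 0.252]
eef_rot: [0.001, 0.722, 0.692, 0.001]
wrist_force: [6.1, -0.2, 5.0]
opening: 0.298
t 70.12 pos [0.5161 0.1371 0.252 ] psi -2.42 F [ 6.1 -0.2  5. ] M [-0.21 -1.5   0.15] open 0.298 q [ 0.04  0.28  1.83 -0.    1.03  0.08]
[-0.021 -0.   ]
```

View pics/w37.png

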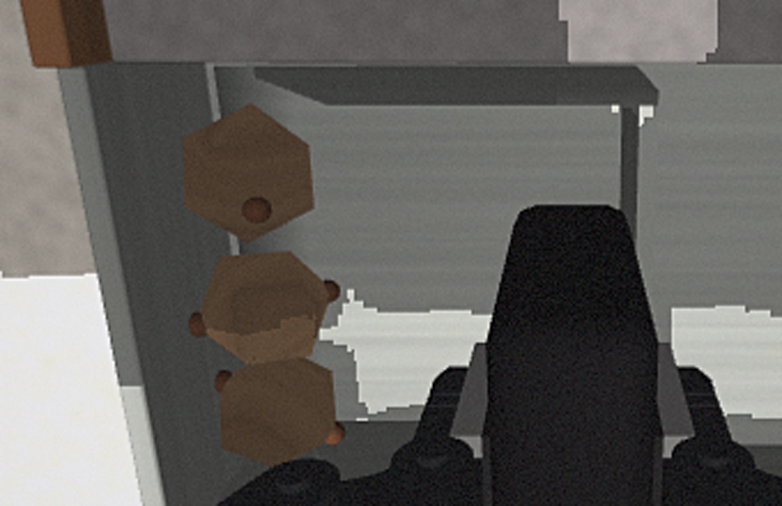

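```bash
python3 -m handwheel '[{"offset":[0,-0.002,0],"spin":0,"grip":0},{"offset":[0,-0.002,0],"spin":0,"grip":0},{"offset":[0,-0.001,-0.001],"spin":0,"grip":0},{"offset":[0,0.0005,-0.003],"spin":0,"grip":0},{"offset":[0,0.002,-0.006],"spin":0,"grip":0},{"offset":[0,0.004,-0.009],"spin":0,"grip":0},{"offset":[0,0.007,-0.011],"spin":0,"grip":0},{"offset":[0,0.012,-0.012],"spin":0,"grip":0},{"offset":[0,0.019,-0.012],"spin":0,"grip":0},{"offset":[0,0.027,-0.012],"spin":0,"grip":0},{"offset":[0,0.036,-0.012],"spin":0,"grip":0},{"offset":[0,0.045,-0.012],"spin":0,"grip":0},{"offset":[0,0.053,-0.012],"spin":0,"grip":0},{"offset":[0,0.059,-0.012],"spin":0,"grip":0},{"offset":[0,0.063,-0.012],"spin":0,"grip":0},{"offset":[0,0.065,-0.012],"spin":0,"grip":0}]'
python3 - <<'E'
from h import *
st(); p=shot('wrist'); save(p,'w38.png',(70,130,410,350),2.3); print(wst(T_tool()[:3,3]))
E
```

```text
time_s: 72.18
eef_pos: [0.5809, 0.1345, 0.2634]
eef_rot: [-0.0, 0.722, 0.692, -0.0]
wrist_force: [0.1, 0.6, -3.4]
opening: 0.297
t 72.17 pos [0.5809 0.1345 0.2634] psi -2.44 F [ 0.1  0.6 -3.4] M [ 0.01 -0.07  0.02] open 0.297 q [0.03 0.39 1.66 0.   1.1  0.07]
[ 0.044 -0.   ]
```

View pics/w38.png

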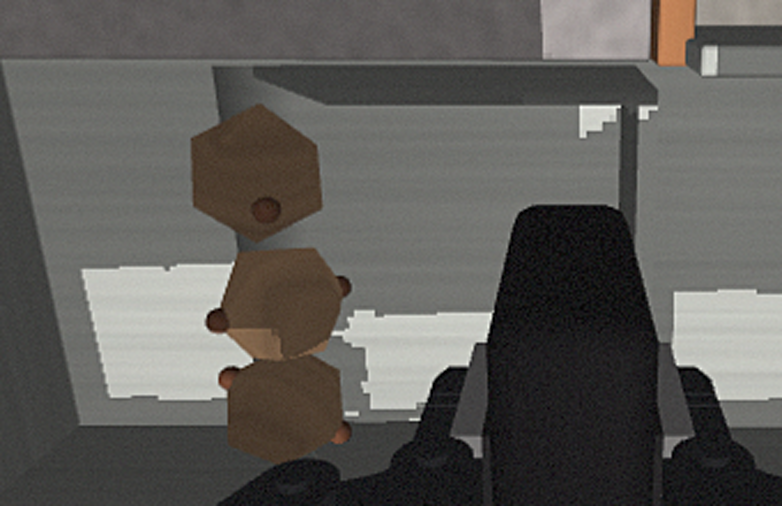

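```bash
python3 -m handwheel '[{"offset":[0,-0.026,-0.001],"spin":0,"grip":0},{"offset":[0,-0.042,-0.003],"spin":0,"grip":0},{"offset":[0,-0.051,-0.006],"spin":0,"grip":0},{"offset":[0,-0.055,-0.008],"spin":0,"grip":0},{"offset":[0,-0.055,-0.008],"spin":0,"grip":0}]'
python3 - <<'E'
from h import *
st(); p=shot('wrist'); save(p,'w39.png',(70,130,410,350),2.3); print(wst(T_tool()[:3,3]))
E
```

```text
time_s: 72.85
eef_pos: [0.5261, 0.1368, 0.272]
eef_rot: [0.0, 0.722, 0.692, 0.0]
wrist_force: [0.8, 0.3, -2.3]
opening: 0.293
t 72.85 pos [0.5261 0.1368 0.272 ] psi -2.44 F [ 0.8  0.3 -2.3] M [ 0.03 -0.04 -0.03] open 0.293 q [0.04 0.27 1.79 0.   1.08 0.08]
[-0.011 -0.   ]
```

View pics/w39.png

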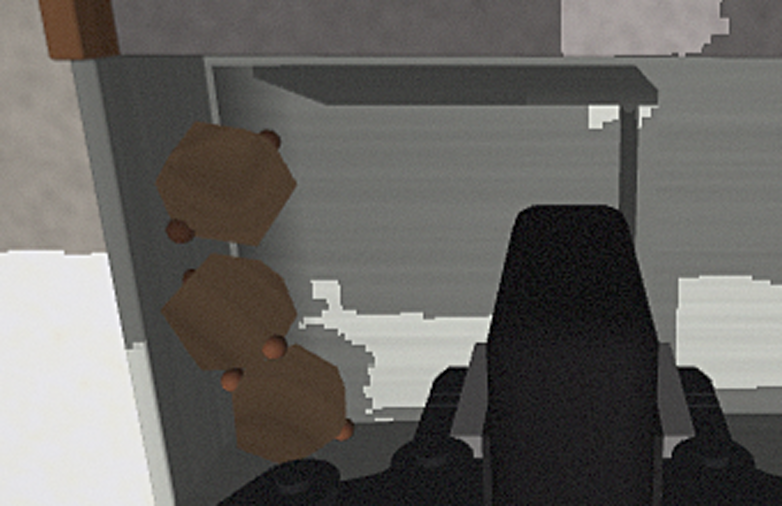

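```bash
python3 -m handwheel '[{"offset":[0,0.001,0],"spin":0,"grip":0},{"offset":[0,0.003,0],"spin":0,"grip":0},{"offset":[0,0.007,0],"spin":0,"grip":0},{"offset":[0,0.012,0],"spin":0,"grip":0},{"offset":[0,0.019,0],"spin":0,"grip":0},{"offset":[0,0.027,0],"spin":0,"grip":0},{"offset":[0,0.037,0],"spin":0,"grip":0},{"offset":[0,0.049,0],"spin":0,"grip":0},{"offset":[0,0.061,0],"spin":0,"grip":0},{"offset":[0,0.073,0],"spin":0,"grip":0},{"offset":[0,0.085,0],"spin":0,"grip":0},{"offset":[0,0.097,0],"spin":0,"grip":0},{"offset":[0,0.107,0],"spin":0,"grip":0},{"offset":[0,0.115,0],"spin":0,"grip":0},{"offset":[0,0.121,0],"spin":0,"grip":0},{"offset":[0,0.124,0],"spin":0,"grip":0},{"offset":[0,0.125,0],"spin":0,"grip":0}]'
python3 - <<'E'
from h import *
st(); p=shot('wrist'); save(p,'w40.png',(70,130,410,350),2.3); print(wst(T_tool()[:3,3]))
E
```

```text
time_s: 75.03
eef_pos: [0.6507, 0.1315, 0.2714]
eef_rot: [-0.0, 0.722, 0.692, -0.0]
wrist_force: [0.4, -0.5, -3.9]
opening: 0.294
t 75.03 pos [0.6507 0.1315 0.2714] psi -2.44 F [ 0.4 -0.5 -3.9] M [ 0.01 -0.06  0.04] open 0.294 q [ 0.02  0.51  1.46 -0.    1.17  0.06]
[ 0.114 -0.   ]
```

View pics/w40.png

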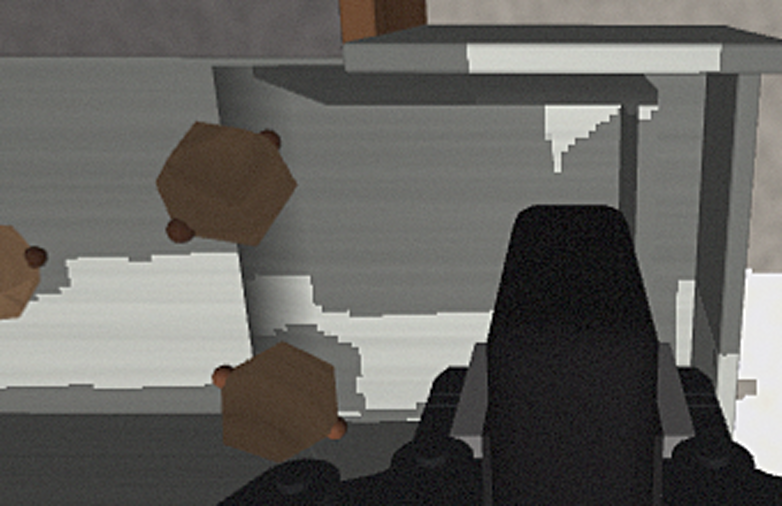

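```bash
python3 -m handwheel '[{"offset":[0,0,-0.004],"spin":0,"grip":0},{"offset":[0,0,-0.011],"spin":0,"grip":0},{"offset":[0,0,-0.019],"spin":0,"grip":0},{"offset":[0,0,-0.025],"spin":0,"grip":0},{"offset":[0,0,-0.028],"spin":0,"grip":0},{"offset":[0,0,-0.029],"spin":0,"grip":0},{"offset":[0,-0.034,-0.029],"spin":0,"grip":0},{"offset":[0,-0.06,-0.029],"spin":0,"grip":0},{"offset":[0,-0.08,-0.029],"spin":0,"grip":0},{"offset":[0,-0.095,-0.029],"spin":0,"grip":0},{"offset":[0,-0.105,-0.029],"spin":0,"grip":0},{"offset":[0,-0.11,-0.029],"spin":0,"grip":0},{"offset":[0,-0.112,-0.029],"spin":0,"grip":0}]'
python3 - <<'E'
from h import *
st(); p=shot('wrist'); save(p,'w41.png',(70,130,410,350),2.3); print(wst(T_tool()[:3,3]))
E
```

```text
time_s: 76.7
eef_pos: [0.5388, 0.1362, 0.3006]
eef_rot: [0.0, 0.722, 0.692, 0.0]
wrist_force: [0.1, 0.3, -4.0]
opening: 0.301
t 76.7 pos [0.5388 0.1362 0.3006] psi -2.44 F [ 0.1  0.3 -4. ] M [-0.01  0.02 -0.01] open 0.301 q [ 0.03  0.25  1.74 -0.    1.14  0.08]
[ 0.002 -0.   ]
```

View pics/w41.png

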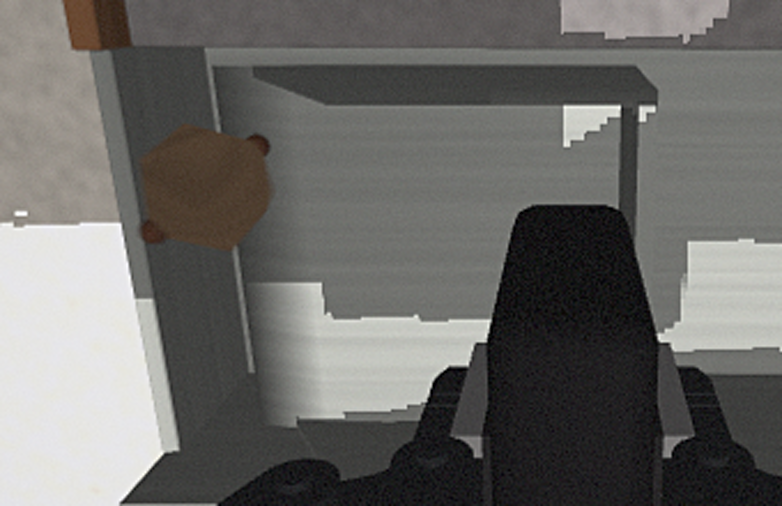

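```bash
python3 -m handwheel '[{"offset":[0,0.035,0],"spin":0,"grip":0},{"offset":[0,0.07,0],"spin":0,"grip":0},{"offset":[0,0.1,0],"spin":0,"grip":0},{"offset":[0,0.115,0],"spin":0,"grip":0},{"offset":[0,0.115,0],"spin":0,"grip":0}]'
python3 - <<'E'
from h import *
st(); p=shot('wrist'); save(p,'w42.png'); print(wst(T_tool()[:3,3])); b=shot('side'); save(b,'d42.png',(260,120,440,300),4.4)
E
```

```text
time_s: 77.38
eef_pos: [0.6547, 0.131, 0.3001]
eef_rot: [0.0, 0.722, 0.692, 0.0]
wrist_force: [-0.5, -0.0, -3.0]
opening: 0.298
t 77.38 pos [0.6547 0.131  0.3001] psi -2.47 F [-0.5 -0.  -3. ] M [-0.05  0.    0.09] open 0.298 q [ 0.02  0.48  1.44 -0.    1.22  0.06]
[ 0.117 -0.   ]
```

View pics/w42.png

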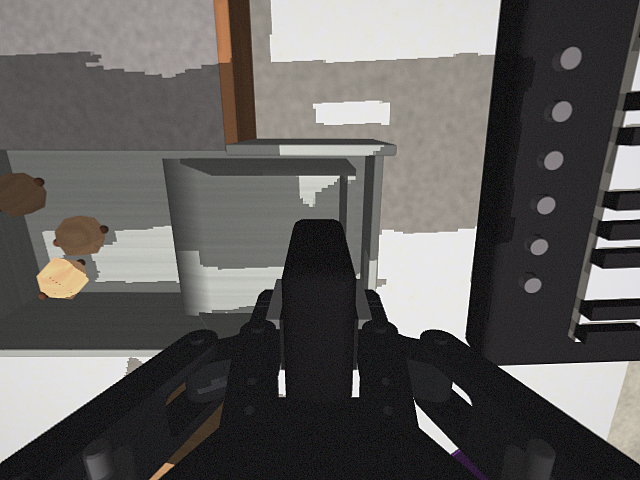

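View pics/d42.png

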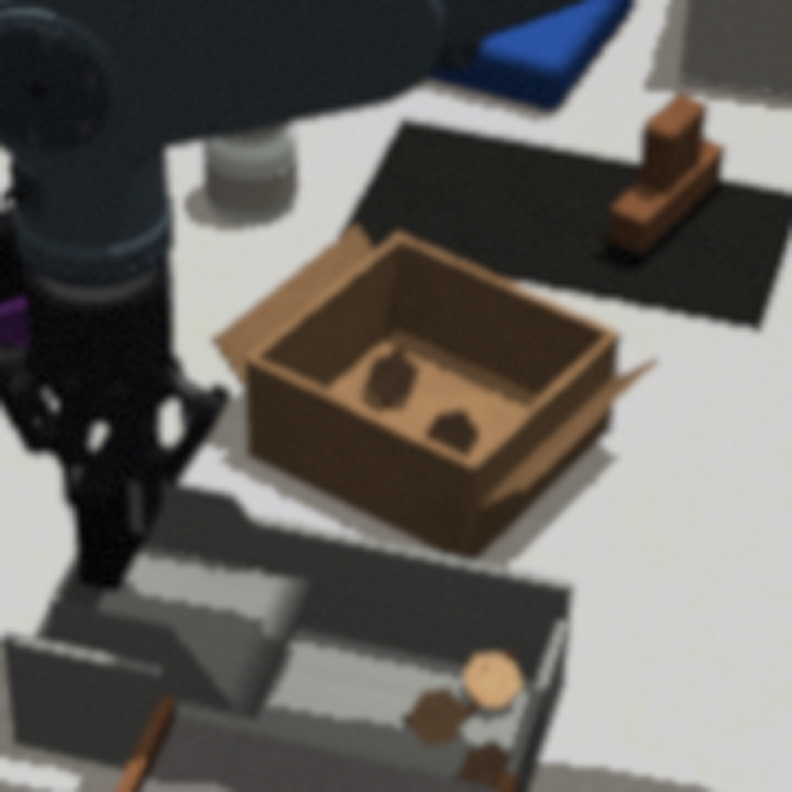

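```bash
python3 -m handwheel '[{"offset":[0,0.004,0.012],"spin":0,"grip":0},{"offset":[0,0.004,0.028],"spin":0,"grip":0},{"offset":[0,0.004,0.04],"spin":0,"grip":0},{"offset":[0,0.004,0.045],"spin":0,"grip":0},{"offset":[0,0.004,0.047],"spin":0,"grip":0},{"offset":[0,0.004,0.047],"spin":0,"grip":0},{"offset":[0,0.004,0.0495],"spin":0,"grip":0},{"offset":[0,0.004,0.0495],"spin":0,"grip":0}]'
python3 - <<'E'
from h import *
st(); print(wst(T_tool()[:3,3]))
E
```

```text
time_s: 78.47
eef_pos: [0.6581, 0.1312, 0.2521]
eef_rot: [0.001, 0.722, 0.692, 0.001]
wrist_force: [-2.0, 0.3, 1.7]
opening: 0.296
t 78.47 pos [0.6581 0.1312 0.2521] psi -2.43 F [-2.   0.3  1.7] M [0.03 0.08 0.  ] open 0.296 q [ 0.02  0.55  1.45 -0.    1.14  0.06]
[ 0.121 -0.   ]
```

```bash
python3 -m handwheel '[{"offset":[0,-0.008,0],"spin":0,"grip":0},{"offset":[0,-0.018,0],"spin":0,"grip":0},{"offset":[0,-0.028,0],"spin":0,"grip":0},{"offset":[0,-0.038,0],"spin":0,"grip":0},{"offset":[0,-0.048,0],"spin":0,"grip":0},{"offset":[0,-0.058,0],"spin":0,"grip":0},{"offset":[0,-0.068,0],"spin":0,"grip":0},{"offset":[0,-0.076,0],"spin":0,"grip":0},{"offset":[0,-0.084,0],"spin":0,"grip":0},{"offset":[0,-0.092,0],"spin":0,"grip":0},{"offset":[0,-0.1,0],"spin":0,"grip":0},{"offset":[0,-0.108,0],"spin":0,"grip":0},{"offset":[0,-0.116,0],"spin":0,"grip":0},{"offset":[0,-0.122,0],"spin":0,"grip":0},{"offset":[0,-0.128,0],"spin":0,"grip":0},{"offset":[0,-0.134,0],"spin":0,"grip":0},{"offset":[0,-0.139,0],"spin":0,"grip":0},{"offset":[0,-0.143,0],"spin":0,"grip":0},{"offset":[0,-0.144,0],"spin":0,"grip":0}]'
python3 - <<'E'
from h import *
st(); p=shot('wrist'); save(p,'w43.png',(70,130,410,350),2.3); print(wst(T_tool()[:3,3]))
E
```

```text
time_s: 80.85
eef_pos: [0.5169, 0.1368, 0.2535]
eef_rot: [0.005, 0.721, 0.692, 0.004]
wrist_force: [17.7, -3.7, 0.9]
opening: 0.298
t 80.85 pos [0.5169 0.1368 0.2535] psi -2.35 F [17.7 -3.7  0.9] M [-0.55 -3.79  0.83] open 0.298 q [ 0.04  0.28  1.83 -0.    1.02  0.08]
[-0.02  -0.001]
```

View pics/w43.png

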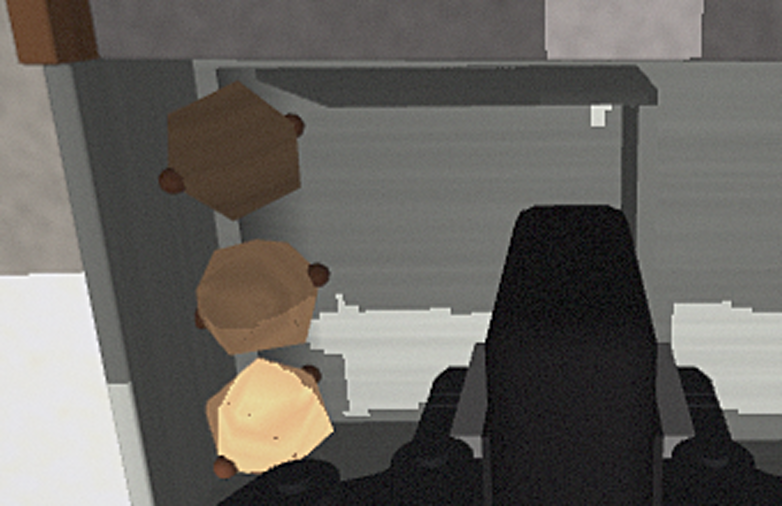

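```bash
python3 -m handwheel '[{"offset":[0,0.006,0],"spin":0,"grip":0},{"offset":[0,0.018,0],"spin":0,"grip":0},{"offset":[0,0.03,0],"spin":0,"grip":0},{"offset":[0.004,0.03,0],"spin":0,"grip":0},{"offset":[0.004,0.03,0],"spin":0,"grip":0}]'
python3 - <<'E'
from h import *
st(); p=shot('wrist'); save(p,'w44.png',(70,130,410,350),2.3); print(wst(T_tool()[:3,3]))
E
```

```text
time_s: 81.53
eef_pos: [0.5426, 0.1392, 0.2521]
eef_rot: [-0.001, 0.722, 0.692, -0.003]
wrist_force: [-7.0, -9.0, 20.4]
opening: 0.296
t 81.53 pos [0.5426 0.1392 0.2521] psi -2.38 F [-7.  -9.  20.4] M [-1.14  1.39  0.09] open 0.296 q [ 0.04  0.34  1.75 -0.    1.06  0.08]
[0.006 0.003]
```

View pics/w44.png

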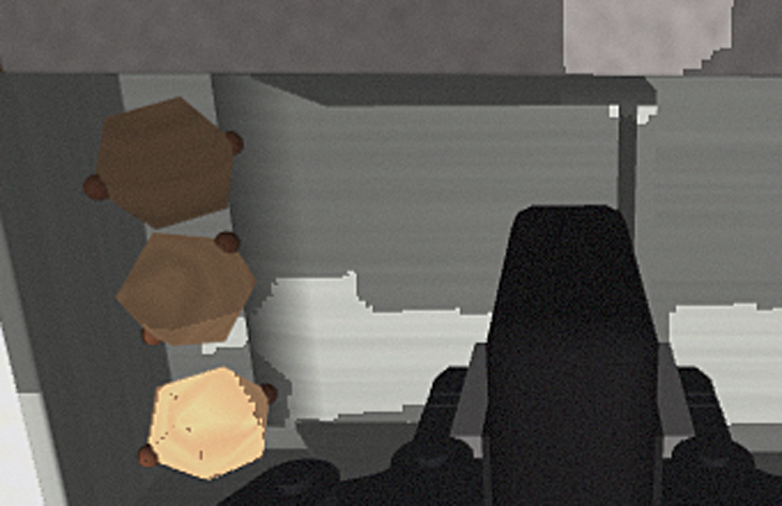

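```bash
python3 -m handwheel '[{"offset":[-0.002,0.002,-0.0015],"spin":0,"grip":0},{"offset":[-0.002,0.002,-0.0005],"spin":0,"grip":0},{"offset":[-0.002,0.002,-0.0005],"spin":0,"grip":0}]'
python3 - <<'E'
from h import *
st(); print(wst(T_tool()[:3,3]))
E
```

```text
time_s: 81.95
eef_pos: [0.5438, 0.1382, 0.2522]
eef_rot: [-0.002, 0.722, 0.692, -0.003]
wrist_force: [-9.1, -1.0, 19.9]
opening: 0.298
t 81.95 pos [0.5438 0.1382 0.2522] psi -2.42 F [-9.1 -1.  19.9] M [-0.1   1.86 -0.01] open 0.298 q [0.04 0.34 1.75 0.   1.06 0.08]
[0.007 0.002]
```

```bash
python3 -m handwheel '[{"offset":[0,0,-0.003],"spin":0,"grip":0},{"offset":[0,0,-0.003],"spin":0,"grip":0},{"offset":[0,0,-0.003],"spin":0,"grip":0}]'
python3 - <<'E'
from h import *
st(); b=shot('scene'); save(b,'s45.png',(260,170,420,300),5)
E
```

```text
time_s: 82.32
eef_pos: [0.545, 0.138, 0.2533]
eef_rot: [-0.001, 0.722, 0.692, -0.001]
wrist_force: [-0.2, -0.5, -3.1]
opening: 0.294
t 82.33 pos [0.545  0.138  0.2533] psi -2.44 F [-0.2 -0.5 -3.1] M [-0.05 -0.05 -0.06] open 0.294 q [0.04 0.34 1.75 0.   1.06 0.08]
```

View pics/s45.png

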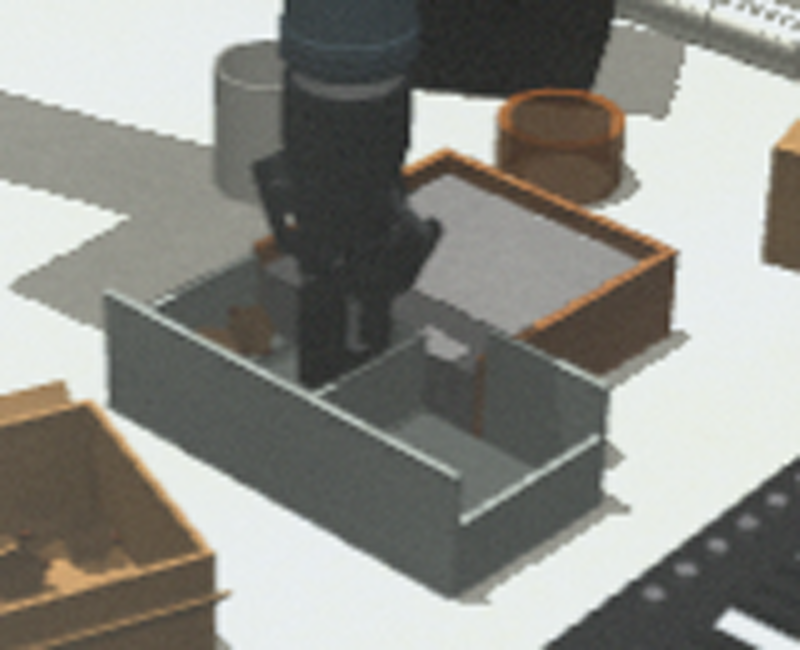

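```bash
python3 -m handwheel '[{"offset":[0,0,0.0013],"spin":0,"grip":0},{"offset":[0,-0.005,0.0015],"spin":0,"grip":0},{"offset":[0,-0.011,0.0015],"spin":0,"grip":0},{"offset":[0,-0.017,0.0015],"spin":0,"grip":0},{"offset":[0,-0.022,0.0015],"spin":0,"grip":0},{"offset":[0,-0.026,0.0015],"spin":0,"grip":0},{"offset":[0,-0.026,0.0015],"spin":0,"grip":0}]'
python3 - <<'E'
from h import *
st(); p=shot('wrist'); save(p,'w46.png',(70,130,410,350),2.3); print(wst(T_tool()[:3,3]))
E
```

```text
time_s: 83.25
eef_pos: [0.5203, 0.1389, 0.2536]
eef_rot: [0.001, 0.722, 0.692, 0.001]
wrist_force: [4.6, -1.8, -3.5]
opening: 0.301
t 83.25 pos [0.5203 0.1389 0.2536] psi -2.41 F [ 4.6 -1.8 -3.5] M [-0.45 -1.    0.35] open 0.301 q [ 0.04  0.29  1.81 -0.    1.04  0.08]
[-0.017  0.002]
```

View pics/w46.png

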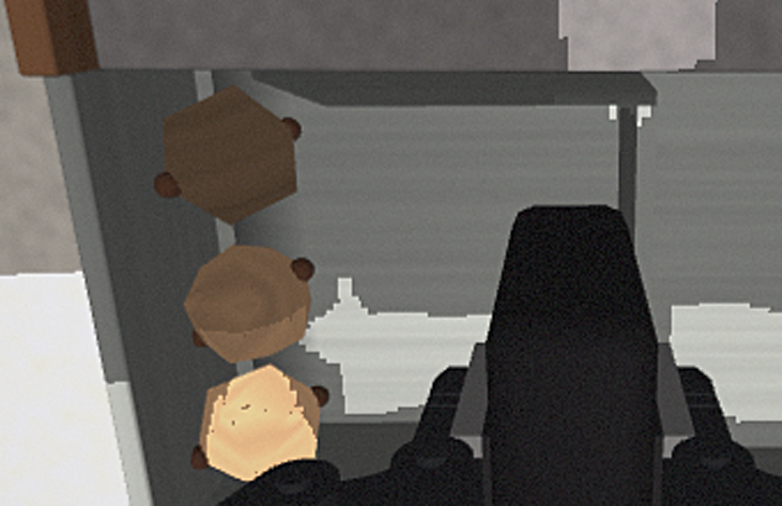

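```bash
python3 -m handwheel '[{"offset":[0,-0.001,0.001],"spin":0,"grip":0},{"offset":[0,-0.003,0.001],"spin":0,"grip":0},{"offset":[0,-0.005,0.001],"spin":0,"grip":0},{"offset":[0,-0.006,0.001],"spin":0,"grip":0},{"offset":[0,-0.006,0.001],"spin":0,"grip":0}]'
python3 - <<'E'
from h import *
st(); p=shot('wrist'); save(p,'w47.png',(70,130,410,350),2.3); print(wst(T_tool()[:3,3]))
E
```

```text
time_s: 83.92
eef_pos: [0.516, 0.139, 0.2533]
eef_rot: [0.003, 0.722, 0.692, 0.002]
wrist_force: [8.9, -2.7, -5.2]
opening: 0.296
t 83.92 pos [0.516  0.139  0.2533] psi -2.4 F [ 8.9 -2.7 -5.2] M [-0.61 -2.49  0.69] open 0.296 q [ 0.04  0.28  1.83 -0.    1.03  0.08]
[-0.021  0.002]
```

View pics/w47.png

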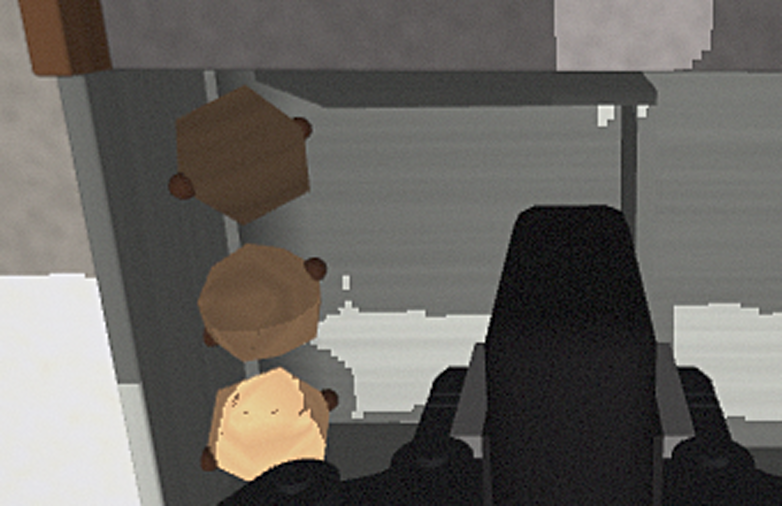

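```bash
python3 -m handwheel '[{"offset":[0,-0.001,0],"spin":0,"grip":0},{"offset":[0,-0.001,0],"spin":0,"grip":0},{"offset":[-0.001,0,-0.001],"spin":0,"grip":0},{"offset":[-0.002,0.0015,-0.003],"spin":0,"grip":0},{"offset":[-0.002,0.003,-0.006],"spin":0,"grip":0},{"offset":[-0.002,0.005,-0.009],"spin":0,"grip":0},{"offset":[-0.002,0.008,-0.011],"spin":0,"grip":0},{"offset":[-0.002,0.013,-0.012],"spin":0,"grip":0},{"offset":[-0.002,0.019,-0.012],"spin":0,"grip":0},{"offset":[-0.002,0.026,-0.012],"spin":0,"grip":0},{"offset":[-0.002,0.033,-0.012],"spin":0,"grip":0},{"offset":[-0.002,0.04,-0.012],"spin":0,"grip":0},{"offset":[-0.002,0.046,-0.012],"spin":0,"grip":0},{"offset":[-0.002,0.051,-0.012],"spin":0,"grip":0},{"offset":[-0.002,0.054,-0.012],"spin":0,"grip":0},{"offset":[-0.002,0.055,-0.012],"spin":0,"grip":0}]'
python3 - <<'E'
from h import *
st(); p=shot('wrist'); save(p,'w48.png',(70,130,410,350),2.3); print(wst(T_tool()[:3,3]))
E
```

```text
time_s: 85.98
eef_pos: [0.5689, 0.135, 0.2639]
eef_rot: [-0.0, 0.722, 0.692, -0.0]
wrist_force: [-0.5, 0.7, -4.2]
opening: 0.298
t 85.97 pos [0.5689 0.135  0.2639] psi -2.44 F [-0.5  0.7 -4.2] M [-0.01 -0.07 -0.  ] open 0.298 q [0.03 0.36 1.69 0.   1.09 0.07]
[ 0.032 -0.   ]
```

View pics/w48.png

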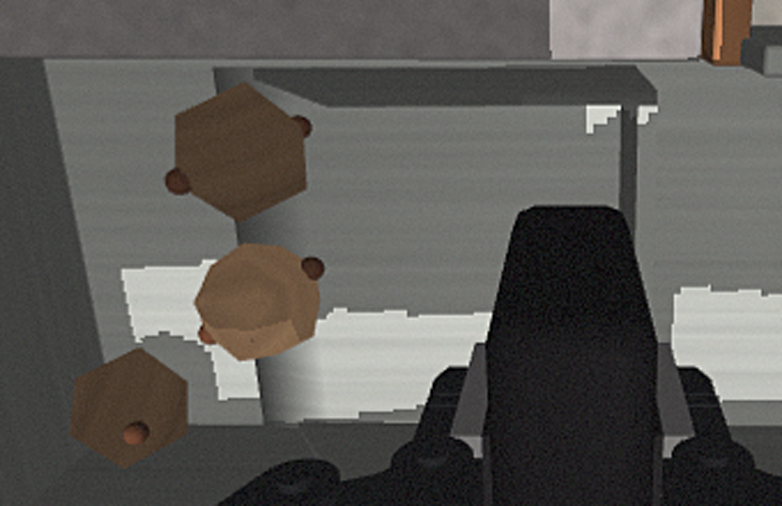

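```bash
python3 -m handwheel '[{"offset":[0,0.001,-0.003],"spin":0,"grip":0},{"offset":[0,0.003,-0.008],"spin":0,"grip":0},{"offset":[0,0.006,-0.015],"spin":0,"grip":0},{"offset":[0,0.01,-0.024],"spin":0,"grip":0},{"offset":[0,0.015,-0.034],"spin":0,"grip":0},{"offset":[0,0.02,-0.044],"spin":0,"grip":0},{"offset":[0,0.026,-0.054],"spin":0,"grip":0},{"offset":[0,0.032,-0.064],"spin":0,"grip":0},{"offset":[0,0.038,-0.074],"spin":0,"grip":0},{"offset":[0,0.043,-0.084],"spin":0,"grip":0},{"offset":[0,0.047,-0.094],"spin":0,"grip":0},{"offset":[0,0.05,-0.102],"spin":0,"grip":0},{"offset":[0,0.052,-0.108],"spin":0,"grip":0},{"offset":[0,0.053,-0.112],"spin":0,"grip":0},{"offset":[0,0.053,-0.114],"spin":0,"grip":0}]'
python3 - <<'E'
from h import *
st(); p=shot('wrist'); save(p,'w49.png'); go(.654,-.169,.379,-22)
b=shot('side'); save(b,'d49.png',(260,120,440,300),4.4)
print([(np.round(d['uv'],1).tolist(),round(d['confidence'],2)) for d in landmark_of(b,'carton')])
E
```

```text
time_s: 87.9
eef_pos: [0.6217, 0.1327, 0.3781]
eef_rot: [-0.0, 0.722, 0.692, -0.0]
wrist_force: [1.1, 0.2, -4.0]
opening: 0.297
t 87.9 pos [0.6217 0.1327 0.3781] psi -2.44 F [ 1.1  0.2 -4. ] M [ 0.05 -0.02  0.01] open 0.297 q [ 0.02  0.34  1.47 -0.    1.33  0.07]
offset [-0.3001, 0.0452, -0.0008] spin 19.56 dist 0.303 rows 5
[([357.5, 221.1], 0.89)]
```

View pics/w49.png

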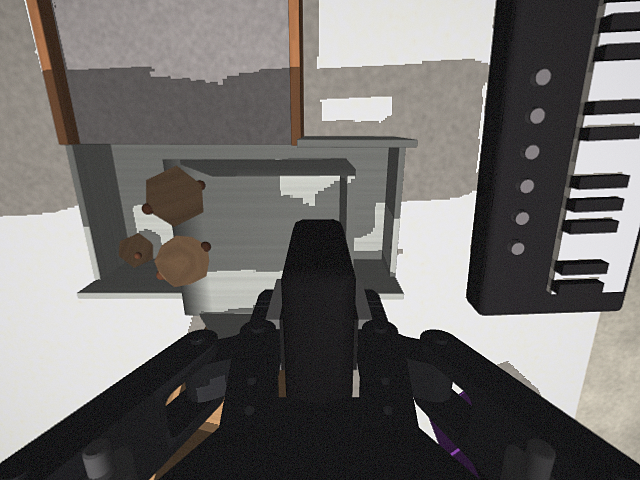

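View pics/d49.png

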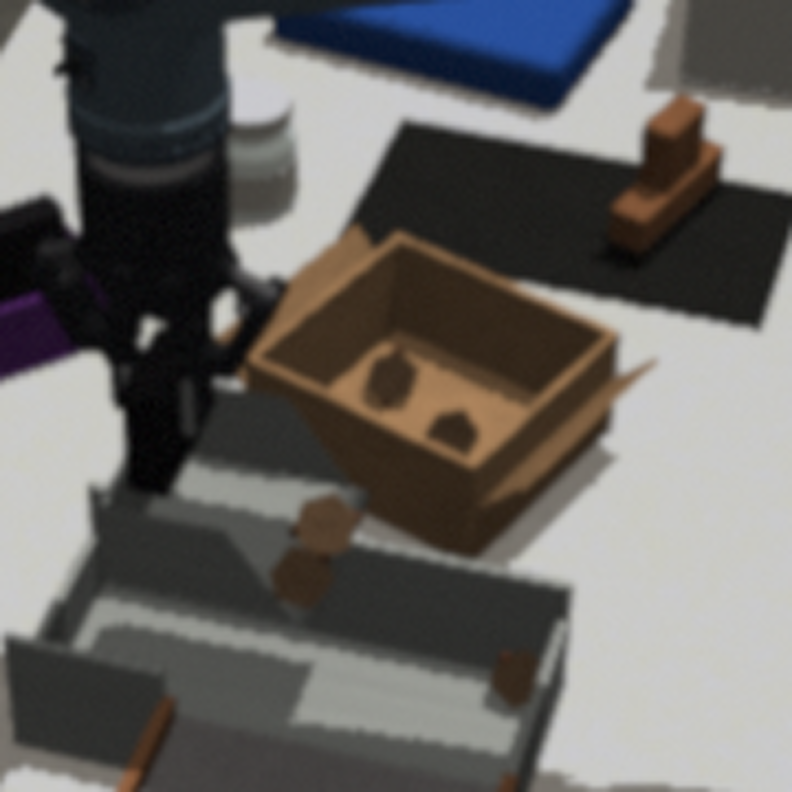

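```bash
python3 -m handwheel '[{"offset":[-0.004,0.0006,0],"spin":0.25,"grip":0},{"offset":[-0.0114,0.0017,0],"spin":0.75,"grip":0},{"offset":[-0.0228,0.0034,0],"spin":1.5,"grip":0},{"offset":[-0.0381,0.0057,0],"spin":2.5,"grip":0},{"offset":[-0.0573,0.0086,0],"spin":3.75,"grip":0},{"offset":[-0.0804,0.0121,0],"spin":5.25,"grip":0},{"offset":[-0.1032,0.0155,0],"spin":6.75,"grip":0},{"offset":[-0.126,0.0189,0],"spin":8.2,"grip":0},{"offset":[-0.149,0.0224,0],"spin":9.7,"grip":0},{"offset":[-0.172,0.0258,0],"spin":11.2,"grip":0},{"offset":[-0.195,0.0293,0],"spin":12.7,"grip":0},{"offset":[-0.218,0.0327,0],"spin":14.2,"grip":0},{"offset":[-0.241,0.0361,0],"spin":15.7,"grip":0},{"offset":[-0.26,0.039,0],"spin":17,"grip":0},{"offset":[-0.275,0.0413,0],"spin":18,"grip":0},{"offset":[-0.2865,0.043,0],"spin":18.7,"grip":0},{"offset":[-0.2943,0.0441,0],"spin":19.2,"grip":0},{"offset":[-0.2982,0.0447,0],"spin":19.4,"grip":0},{"offset":[-0.3,0.045,0],"spin":19.56,"grip":0},{"offset":[-0.3,0.045,0],"spin":19.56,"grip":0}]'
python3 - <<'E'
from h import *
st(); p=shot('wrist'); save(p,'w50.png')
E
```

```text
time_s: 90.55
eef_pos: [0.6539, -0.1686, 0.378]
eef_rot: [-0.0, 0.829, 0.559, 0.0]
wrist_force: [-0.0, -0.6, -2.6]
opening: 0.296
t 90.55 pos [ 0.6539 -0.1686  0.378 ] psi -21.98 F [-0.  -0.6 -2.6] M [ 0.   -0.05  0.02] open 0.296 q [-0.43  0.42  1.36  0.    1.36 -0.04]
```

View pics/w50.png

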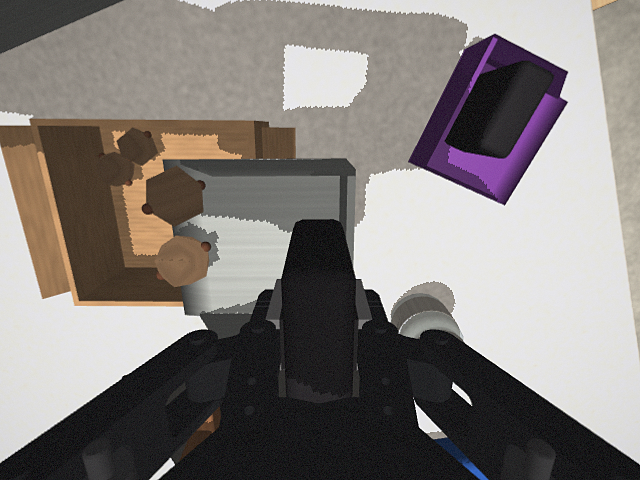

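Both beads survived the trip, so I'll lower the scoop and run the dump cycle once.

```bash
python3 -m handwheel '[{"offset":[0,0,0.006],"spin":0,"grip":0},{"offset":[0,0,0.016],"spin":0,"grip":0},{"offset":[0,0,0.027],"spin":0,"grip":0},{"offset":[0,0,0.035],"spin":0,"grip":0},{"offset":[0,0,0.039],"spin":0,"grip":0},{"offset":[0,0,0.039],"spin":0,"grip":0},{"offset":[0,-0.01,0.039],"spin":0,"grip":0},{"offset":[0,-0.03,0.039],"spin":0,"grip":0},{"offset":[0,-0.06,0.039],"spin":0,"grip":0},{"offset":[0,-0.03,0.039],"spin":0,"grip":0},{"offset":[0,-0.01,0.039],"spin":0,"grip":0},{"offset":[0,0,0.039],"spin":0,"grip":0},{"offset":[0,0,0.039],"spin":0,"grip":0}]'
python3 - <<'E'
from h import *
st(); w=shot('wrist'); save(w,'w51.png')
x,y=stw(.124,0); go(x,y,.39,-2.4)
E
```

```text
time_s: 92.22
eef_pos: [0.6539, -0.1689, 0.3391]
eef_rot: [-0.0, 0.829, 0.559, -0.0]
wrist_force: [0.1, -0.0, -2.9]
opening: 0.299
t 92.22 pos [ 0.6539 -0.1689  0.3391] psi -22.0 F [ 0.1 -0.  -2.9] M [-0.06 -0.06  0.01] open 0.299 q [-0.43  0.46  1.39 -0.    1.3  -0.04]
offset [0.2809, -0.1056, -0.051] spin -19.6 dist 0.304 rows 5
```

View pics/w51.png

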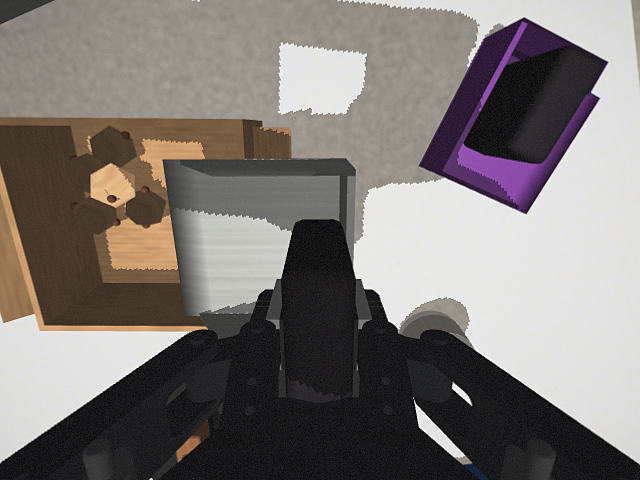

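```bash
python3 -m handwheel '[{"offset":[0,0,-0.045],"spin":0,"grip":0},{"offset":[0.281,-0.1056,-0.055],"spin":-19.6,"grip":0},{"offset":[0.281,-0.1056,-0.055],"spin":-19.6,"grip":0},{"offset":[0.281,-0.1056,-0.055],"spin":-19.6,"grip":0},{"offset":[0.281,-0.1056,-0.055],"spin":-19.6,"grip":0},{"offset":[0.281,-0.1056,-0.055],"spin":-19.6,"grip":0},{"offset":[0.281,-0.1056,-0.055],"spin":-19.6,"grip":0},{"offset":[0.281,-0.1056,-0.055],"spin":-19.6,"grip":0},{"offset":[0.281,-0.1056,-0.04],"spin":-19.6,"grip":0},{"offset":[0.281,-0.1056,-0.01],"spin":-19.6,"grip":0},{"offset":[0.281,-0.1056,-0.01],"spin":-19.6,"grip":0},{"offset":[0.281,-0.1056,-0.01],"spin":-19.6,"grip":0}]'
python3 - <<'E'
from h import *
st(); w=shot('wrist'); save(w,'w52.png'); print(wst(T_tool()[:3,3]));
E
```

```text
time_s: 93.78
eef_pos: [0.6615, 0.1303, 0.3492]
eef_rot: [0.0, 0.722, 0.692, -0.0]
wrist_force: [-1.5, 0.9, -1.9]
opening: 0.298
t 93.78 pos [0.6615 0.1303 0.3492] psi -2.47 F [-1.5  0.9 -1.9] M [ 0.01 -0.05  0.03] open 0.298 q [ 0.02  0.44  1.39 -0.    1.31  0.06]
[ 0.125 -0.001]
```

View pics/w52.png

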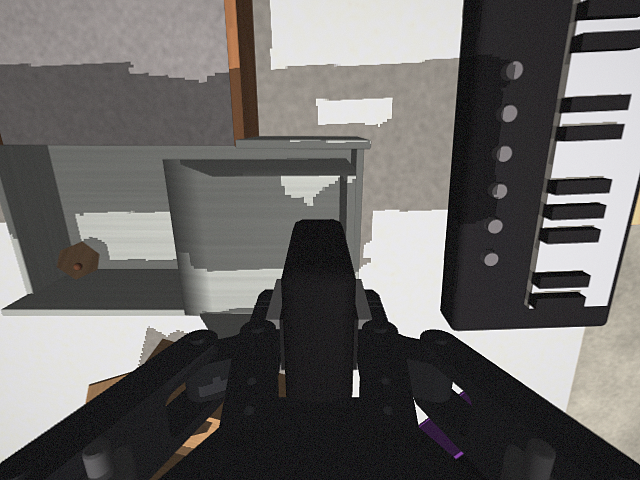

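```bash
python3 -m handwheel '[{"offset":[-0.001,-0.03,0.0],"spin":0,"grip":0},{"offset":[-0.001,-0.06,0.03],"spin":0,"grip":0},{"offset":[-0.001,-0.06,0.06],"spin":0,"grip":0},{"offset":[-0.001,-0.06,0.08],"spin":0,"grip":0},{"offset":[-0.001,-0.06,0.089],"spin":0,"grip":0},{"offset":[-0.001,-0.06,0.093],"spin":0,"grip":0},{"offset":[-0.001,-0.06,0.093],"spin":0,"grip":0},{"offset":[-0.001,-0.06,0.093],"spin":0,"grip":0}]'
python3 - <<'E'
from h import *
st(); print(wst(T_tool()[:3,3]));
E
```

```text
time_s: 94.82
eef_pos: [0.6017, 0.1327, 0.2569]
eef_rot: [0.001, 0.722, 0.692, 0.001]
wrist_force: [0.0, -0.0, -2.8]
opening: 0.3
t 94.83 pos [0.6017 0.1327 0.2569] psi -2.4 F [ 0.  -0.  -2.8] M [ 0.01 -0.04  0.05] open 0.3 q [ 0.02  0.43  1.61 -0.    1.1   0.07]
[ 0.065 -0.001]
```

```bash
python3 -m handwheel '[{"offset":[0,0,0.003],"spin":0,"grip":0},{"offset":[0,0,0.005],"spin":0,"grip":0},{"offset":[0,-0.004,0.005],"spin":0,"grip":0},{"offset":[0,-0.012,0.005],"spin":0,"grip":0},{"offset":[0,-0.02,0.005],"spin":0,"grip":0},{"offset":[0,-0.028,0.005],"spin":0,"grip":0},{"offset":[0,-0.036,0.005],"spin":0,"grip":0},{"offset":[0,-0.044,0.005],"spin":0,"grip":0},{"offset":[0,-0.051,0.005],"spin":0,"grip":0},{"offset":[0,-0.058,0.005],"spin":0,"grip":0},{"offset":[0,-0.064,0.005],"spin":0,"grip":0},{"offset":[0,-0.07,0.005],"spin":0,"grip":0},{"offset":[0,-0.075,0.005],"spin":0,"grip":0},{"offset":[0,-0.08,0.005],"spin":0,"grip":0},{"offset":[0,-0.084,0.005],"spin":0,"grip":0},{"offset":[0,-0.084,0.005],"spin":0,"grip":0}]'
python3 - <<'E'
from h import *
st(); p=shot('wrist'); save(p,'w53.png',(70,130,410,350),2.3); print(wst(T_tool()[:3,3]))
E
```

```text
time_s: 96.82
eef_pos: [0.5187, 0.1359, 0.2525]
eef_rot: [0.003, 0.721, 0.693, 0.002]
wrist_force: [10.5, -2.6, 2.5]
opening: 0.296
t 96.83 pos [0.5187 0.1359 0.2525] psi -2.33 F [10.5 -2.6  2.5] M [-0.41 -1.92  0.52] open 0.296 q [ 0.04  0.29  1.82 -0.    1.03  0.08]
[-0.018 -0.001]
```

View pics/w53.png

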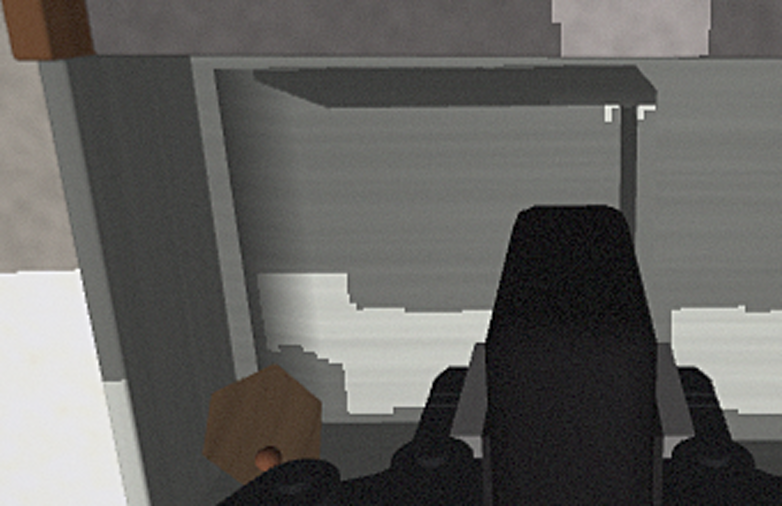

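```bash
python3 - <<'E'
from h import *
p=shot('wrist'); print(wst(at_z(p,(185,315),.022)))
E
python3 -m handwheel '[{"offset":[0,0.006,0],"spin":0,"grip":0},{"offset":[0,0.02,-0.003],"spin":0,"grip":0},{"offset":[0,0.04,-0.003],"spin":0,"grip":0},{"offset":[0,0.04,-0.003],"spin":0,"grip":0},{"offset":[0,0.04,-0.003],"spin":0,"grip":0}]'
python3 - <<'E'
from h import *
st(); p=shot('wrist'); save(p,'w54.png',(70,130,410,350),2.3); print(wst(T_tool()[:3,3])); beads(p)
E
```

```text
[-0.106 -0.047]
time_s: 97.55
eef_pos: [0.5558, 0.1346, 0.2525]
eef_rot: [-0.001, 0.722, 0.692, -0.002]
wrist_force: [-0.5, 0.3, -3.7]
opening: 0.298
t 97.55 pos [0.5558 0.1346 0.2525] psi -2.39 F [-0.5  0.3 -3.7] M [-0.04  0.01  0.05] open 0.298 q [0.03 0.36 1.72 0.   1.06 0.07]
[ 0.019 -0.001]
[180.0, 309.0] 0.74 [0.461 0.097 0.021] st [-0.075 -0.042]
```

View pics/w54.png

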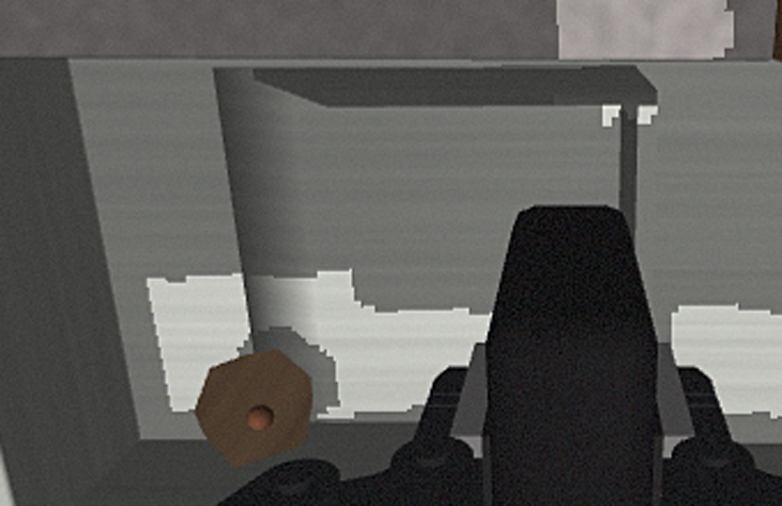

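```bash
python3 -m handwheel '[{"offset":[0,0.04,0],"spin":0,"grip":0},{"offset":[0,0.06,0],"spin":0,"grip":0},{"offset":[0,0.06,-0.004],"spin":0,"grip":0},{"offset":[-0.003,0.06,-0.004],"spin":0,"grip":0},{"offset":[-0.005,0.06,-0.004],"spin":0,"grip":0},{"offset":[-0.005,0.06,-0.004],"spin":0,"grip":0}]'
python3 - <<'E'
from h import *
st(); p=shot('wrist'); save(p,'w55.png'); print(wst(T_tool()[:3,3])); beads(p)
E
```

```text
time_s: 98.4
eef_pos: [0.6164, 0.1269, 0.2579]
eef_rot: [-0.0, 0.722, 0.692, -0.0]
wrist_force: [0.1, 0.6, -3.7]
opening: 0.295
t 98.4 pos [0.6164 0.1269 0.2579] psi -2.41 F [ 0.1  0.6 -3.7] M [-0.03 -0.01 -0.  ] open 0.295 q [ 0.01  0.46  1.57 -0.    1.12  0.06]
[ 0.08  -0.006]
[100.0, 294.0] 0.61 [0.467 0.101 0.021] st [-0.069 -0.039]
```

View pics/w55.png

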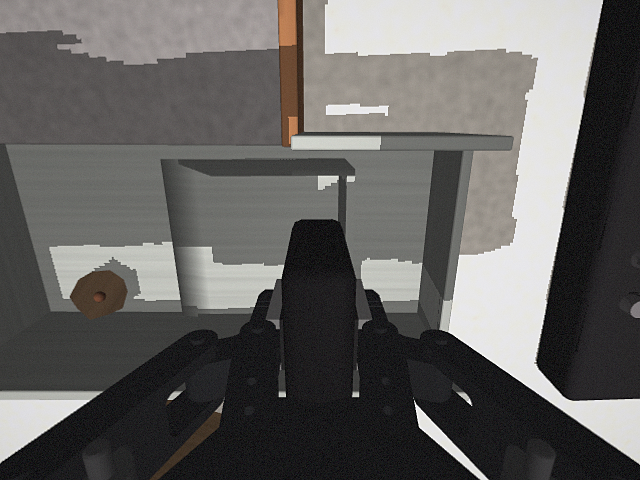

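```bash
python3 -m handwheel '[{"offset":[0,0,0.004],"spin":0,"grip":0},{"offset":[0,0,0.006],"spin":0,"grip":0},{"offset":[0,-0.008,0.0065],"spin":0,"grip":0},{"offset":[0,-0.018,0.0065],"spin":0,"grip":0},{"offset":[0,-0.028,0.0065],"spin":0,"grip":0},{"offset":[0,-0.038,0.0065],"spin":0,"grip":0},{"offset":[0,-0.047,0.0065],"spin":0,"grip":0},{"offset":[0,-0.055,0.0065],"spin":0,"grip":0},{"offset":[0,-0.063,0.0065],"spin":0,"grip":0},{"offset":[0,-0.07,0.0065],"spin":0,"grip":0},{"offset":[0,-0.077,0.0065],"spin":0,"grip":0},{"offset":[0,-0.083,0.0065],"spin":0,"grip":0},{"offset":[0,-0.089,0.0065],"spin":0,"grip":0},{"offset":[0,-0.094,0.0065],"spin":0,"grip":0},{"offset":[0,-0.098,0.0065],"spin":0,"grip":0},{"offset":[0,-0.1,0.0065],"spin":0,"grip":0},{"offset":[0,-0.1,0.0065],"spin":0,"grip":0}]'
python3 - <<'E'
from h import *
st(); p=shot('wrist'); save(p,'w56.png',(70,130,410,350),2.3); print(wst(T_tool()[:3,3])); beads(p)
E
```

```text
time_s: 100.62
eef_pos: [0.5172, 0.1312, 0.2519]
eef_rot: [0.0, 0.722, 0.692, 0.0]
wrist_force: [4.3, -0.6, 5.6]
opening: 0.301
t 100.62 pos [0.5172 0.1312 0.2519] psi -2.4 F [ 4.3 -0.6  5.6] M [-0.06 -1.23  0.  ] open 0.301 q [ 0.03  0.28  1.83 -0.    1.03  0.07]
[-0.02  -0.006]
[185.0, 295.0] 0.97 [0.428 0.105 0.021] st [-0.107 -0.036]
```

View pics/w56.png

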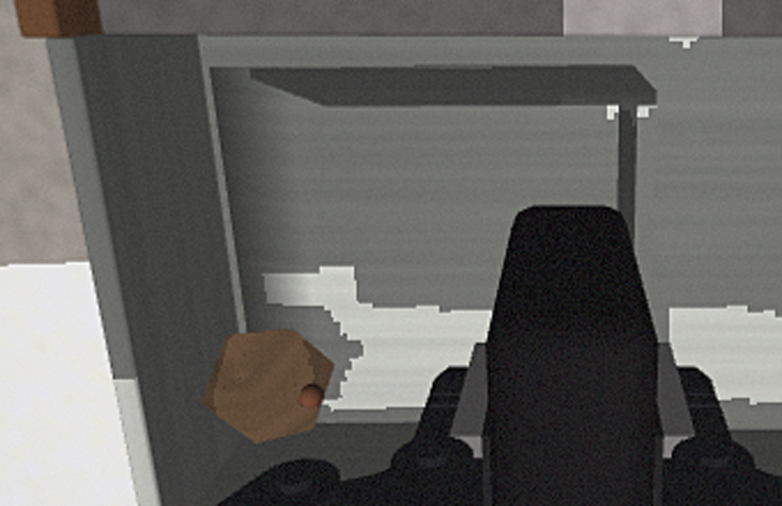

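```bash
python3 -m handwheel '[{"offset":[0,-0.0015,0],"spin":0,"grip":0},{"offset":[0,-0.003,0],"spin":0,"grip":0},{"offset":[0,-0.0035,0],"spin":0,"grip":0},{"offset":[0,-0.0035,0],"spin":0,"grip":0},{"offset":[0,-0.003,-0.001],"spin":0,"grip":0},{"offset":[0,-0.0015,-0.0025],"spin":0,"grip":0},{"offset":[0.001,0.0005,-0.005],"spin":0,"grip":0},{"offset":[0.002,0.003,-0.008],"spin":0,"grip":0},{"offset":[0.003,0.006,-0.01],"spin":0,"grip":0},{"offset":[0.003,0.01,-0.011],"spin":0,"grip":0},{"offset":[0.003,0.015,-0.012],"spin":0,"grip":0},{"offset":[0.003,0.021,-0.012],"spin":0,"grip":0},{"offset":[0.003,0.027,-0.012],"spin":0,"grip":0},{"offset":[0.003,0.033,-0.012],"spin":0,"grip":0},{"offset":[0.003,0.038,-0.012],"spin":0,"grip":0},{"offset":[0.003,0.042,-0.012],"spin":0,"grip":0},{"offset":[0.003,0.044,-0.012],"spin":0,"grip":0},{"offset":[0.003,0.045,-0.012],"spin":0,"grip":0}]'
python3 - <<'E'
from h import *
st(); p=shot('wrist'); save(p,'w57.png',(70,130,410,350),2.3); print(wst(T_tool()[:3,3]))
E
```

```text
time_s: 102.98
eef_pos: [0.5622, 0.1324, 0.2634]
eef_rot: [-0.0, 0.722, 0.692, -0.0]
wrist_force: [-0.7, -0.6, -3.0]
opening: 0.297
t 102.97 pos [0.5622 0.1324 0.2634] psi -2.4 F [-0.7 -0.6 -3. ] M [-0.01 -0.04  0.05] open 0.297 q [ 0.03  0.35  1.71 -0.    1.08  0.07]
[ 0.025 -0.003]
```

View pics/w57.png

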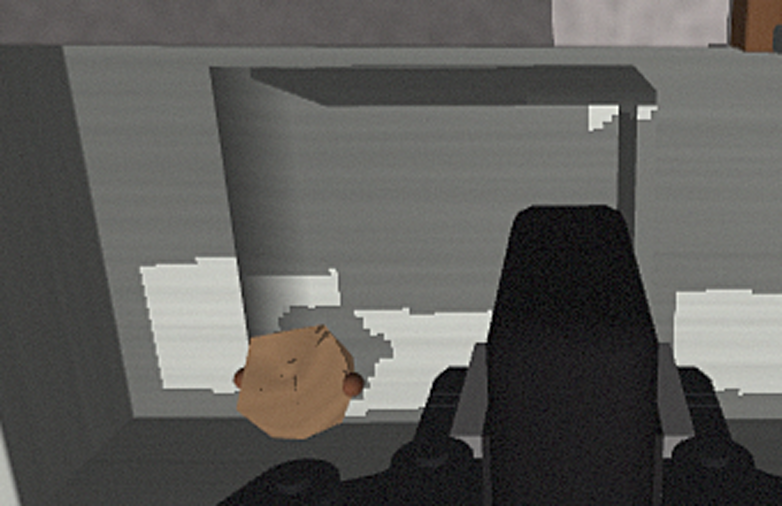

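```bash
python3 -m handwheel '[{"offset":[0,0.001,-0.003],"spin":0,"grip":0},{"offset":[0,0.003,-0.008],"spin":0,"grip":0},{"offset":[0,0.006,-0.015],"spin":0,"grip":0},{"offset":[0,0.01,-0.024],"spin":0,"grip":0},{"offset":[0,0.015,-0.034],"spin":0,"grip":0},{"offset":[0,0.02,-0.044],"spin":0,"grip":0},{"offset":[0,0.026,-0.054],"spin":0,"grip":0},{"offset":[0,0.032,-0.064],"spin":0,"grip":0},{"offset":[0,0.038,-0.074],"spin":0,"grip":0},{"offset":[0,0.043,-0.084],"spin":0,"grip":0},{"offset":[0,0.047,-0.094],"spin":0,"grip":0},{"offset":[0,0.05,-0.102],"spin":0,"grip":0},{"offset":[0,0.052,-0.108],"spin":0,"grip":0},{"offset":[0,0.053,-0.112],"spin":0,"grip":0},{"offset":[0,0.053,-0.114],"spin":0,"grip":0}]'
python3 - <<'E'
from h import *
st(); p=shot('wrist'); save(p,'w58.png'); go(.654,-.169,.378,-22)
b=shot('side'); save(b,'d58.png',(260,120,440,300),4.4)
print([(np.round(d['uv'],1).tolist(),round(d['confidence'],2)) for d in landmark_of(b,'carton')])
E
```

```text
time_s: 104.9
eef_pos: [0.6151, 0.1301, 0.3776]
eef_rot: [-0.0, 0.722, 0.692, -0.0]
wrist_force: [-0.2, -0.2, -3.8]
opening: 0.297
t 104.9 pos [0.6151 0.1301 0.3776] psi -2.4 F [-0.2 -0.2 -3.8] M [-0.05 -0.04  0.  ] open 0.297 q [ 0.02  0.32  1.49 -0.    1.33  0.06]
offset [-0.2973, 0.0514, -0.0003] spin 19.6 dist 0.302 rows 5
[([359.1, 218.1], 0.79)]
```

View pics/w58.png

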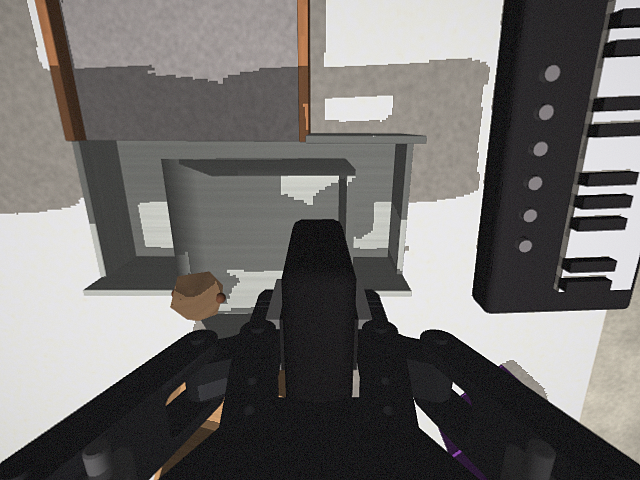

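View pics/d58.png

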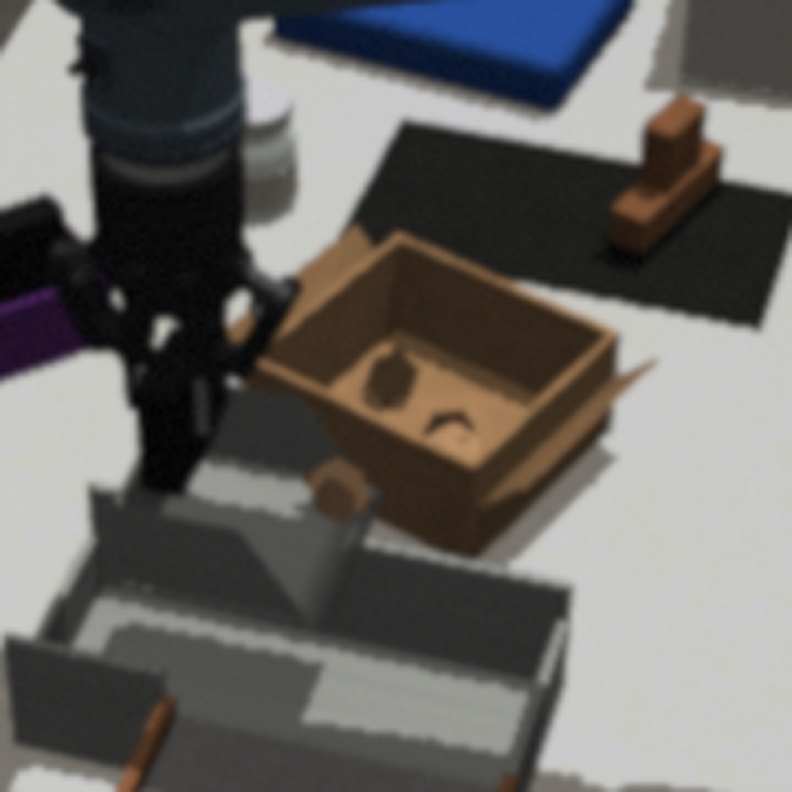

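```bash
python3 -m handwheel '[{"offset":[-0.004,0.0006,0],"spin":0.25,"grip":0},{"offset":[-0.0113,0.0019,0],"spin":0.75,"grip":0},{"offset":[-0.0226,0.0039,0],"spin":1.5,"grip":0},{"offset":[-0.0378,0.0065,0],"spin":2.5,"grip":0},{"offset":[-0.0568,0.0098,0],"spin":3.75,"grip":0},{"offset":[-0.0796,0.0138,0],"spin":5.25,"grip":0},{"offset":[-0.1023,0.0177,0],"spin":6.75,"grip":0},{"offset":[-0.125,0.0216,0],"spin":8.2,"grip":0},{"offset":[-0.1477,0.0255,0],"spin":9.7,"grip":0},{"offset":[-0.1705,0.0295,0],"spin":11.2,"grip":0},{"offset":[-0.1932,0.0334,0],"spin":12.7,"grip":0},{"offset":[-0.216,0.0373,0],"spin":14.2,"grip":0},{"offset":[-0.2387,0.0413,0],"spin":15.7,"grip":0},{"offset":[-0.2575,0.0445,0],"spin":17,"grip":0},{"offset":[-0.2725,0.0471,0],"spin":18,"grip":0},{"offset":[-0.284,0.0491,0],"spin":18.7,"grip":0},{"offset":[-0.2917,0.0504,0],"spin":19.2,"grip":0},{"offset":[-0.2955,0.0511,0],"spin":19.4,"grip":0},{"offset":[-0.2973,0.0514,0],"spin":19.6,"grip":0},{"offset":[-0.2973,0.0514,0],"spin":19.6,"grip":0}]'
python3 - <<'E'
from h import *
st(); p=shot('wrist'); save(p,'w59.png')
E
```

```text
time_s: 107.55
eef_pos: [0.6541, -0.1688, 0.3775]
eef_rot: [-0.0, 0.829, 0.559, 0.0]
wrist_force: [0.6, -0.5, -2.0]
opening: 0.298
t 107.55 pos [ 0.6541 -0.1688  0.3775] psi -21.98 F [ 0.6 -0.5 -2. ] M [-0.01 -0.03  0.01] open 0.298 q [-0.43  0.42  1.36  0.    1.36 -0.04]
```

View pics/w59.png

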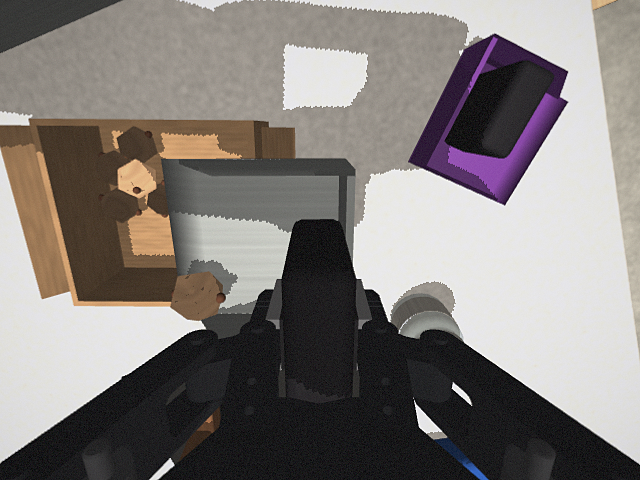

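```bash
python3 -m handwheel '[{"offset":[0.003,0,0.006],"spin":0,"grip":0},{"offset":[0.007,0,0.016],"spin":0,"grip":0},{"offset":[0.011,0,0.027],"spin":0,"grip":0},{"offset":[0.013,0,0.035],"spin":0,"grip":0},{"offset":[0.013,0,0.039],"spin":0,"grip":0},{"offset":[0.013,0,0.039],"spin":0,"grip":0},{"offset":[0.013,-0.01,0.039],"spin":0,"grip":0},{"offset":[0.013,-0.03,0.039],"spin":0,"grip":0},{"offset":[0.013,-0.06,0.039],"spin":0,"grip":0},{"offset":[0.013,-0.03,0.039],"spin":0,"grip":0},{"offset":[0.013,-0.01,0.039],"spin":0,"grip":0},{"offset":[0.013,0,0.039],"spin":0,"grip":0},{"offset":[0.013,0,0.039],"spin":0,"grip":0}]'
python3 - <<'E'
from h import *
st(); w=shot('wrist'); save(w,'w60.png')
E
```

```text
time_s: 109.22
eef_pos: [0.6589, -0.1571, 0.3386]
eef_rot: [-0.0, 0.829, 0.559, -0.0]
wrist_force: [-0.1, -0.1, -4.4]
opening: 0.296
t 109.22 pos [ 0.6589 -0.1571  0.3386] psi -22.01 F [-0.1 -0.1 -4.4] M [-0.02 -0.02 -0.05] open 0.296 q [-0.41  0.46  1.38 -0.    1.3  -0.02]
```

View pics/w60.png

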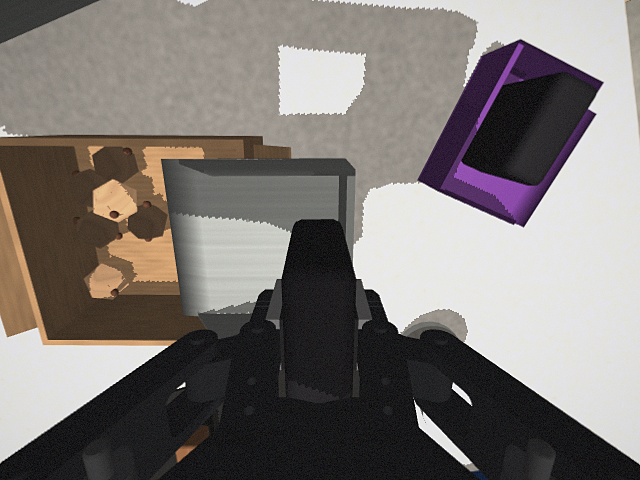

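Run:
```python
from h import *
go(.601,-.3696,.40,-.75)
```

```text
offset [-0.2188, 0.0263, -0.0617] spin -21.25 dist 0.229 rows 4
```

```bash
python3 -m handwheel '[{"offset":[0,0,-0.06],"spin":0,"grip":0},{"offset":[-0.219,0.026,-0.062],"spin":-21.2,"grip":0},{"offset":[-0.219,0.026,-0.062],"spin":-21.2,"grip":0},{"offset":[-0.219,0.026,-0.062],"spin":-21.2,"grip":0},{"offset":[-0.219,0.026,-0.062],"spin":-21.2,"grip":0},{"offset":[-0.219,0.026,-0.062],"spin":-21.2,"grip":0},{"offset":[-0.219,0.026,-0.062],"spin":-21.2,"grip":0},{"offset":[-0.219,0.026,0.0],"spin":-21.2,"grip":0},{"offset":[-0.219,0.026,0.05],"spin":-21.2,"grip":0},{"offset":[-0.219,0.026,0.07],"spin":-21.2,"grip":0},{"offset":[-0.219,0.026,0.07],"spin":-21.2,"grip":0},{"offset":[-0.219,0.026,0.07],"spin":-21.2,"grip":0}]'
python3 - <<'E'
from h import *
st(); w=shot('wrist'); save(w,'w61.png')
E
```

```text
time_s: 110.78
eef_pos: [0.6022, -0.3701, 0.2716]
eef_rot: [0.002, 0.712, 0.702, 0.0]
wrist_force: [0.9, 0.1, -1.8]
opening: 0.296
t 110.78 pos [ 0.6022 -0.3701  0.2716] psi -0.76 F [ 0.9  0.1 -1.8] M [-0.03 -0.04 -0.04] open 0.296 q [-0.72  0.59  1.34  0.    1.21 -0.71]
```

View pics/w61.png

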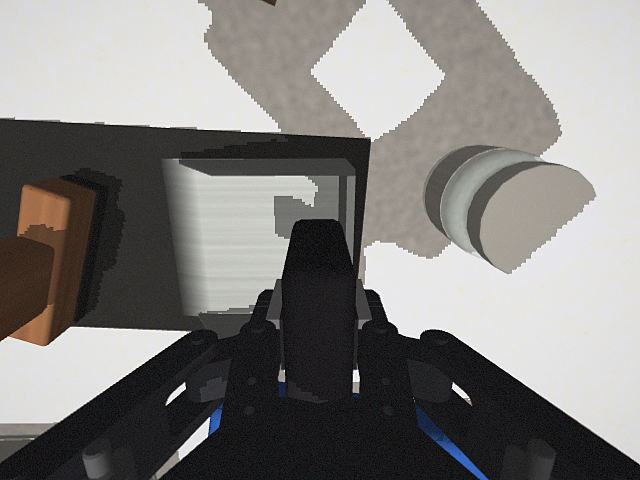

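```bash
python3 -m handwheel '[{"offset":[0,-0.002,0.01],"spin":0,"grip":0},{"offset":[0,-0.002,0.017],"spin":0,"grip":0},{"offset":[0,-0.002,0.02],"spin":0,"grip":0},{"offset":[0,-0.002,0.022],"spin":0,"grip":0},{"offset":[0,-0.002,0.022],"spin":0,"grip":0},{"offset":[0,-0.002,0.022],"spin":0,"grip":0}]'
python3 -c "
from h import *
st()"
```

```text
time_s: 111.58
eef_pos: [0.5988, -0.3698, 0.2499]
eef_rot: [-0.0, 0.712, 0.702, -0.001]
wrist_force: [-9.8, 5.9, 18.5]
opening: 0.295
t 111.58 pos [ 0.5988 -0.3698  0.2499] psi -0.78 F [-9.8  5.9 18.5] M [ 1.11  2.02 -0.1 ] open 0.295 q [-0.72  0.61  1.35 -0.    1.18 -0.71]
```

```bash
python3 -m handwheel '[{"offset":[0,0,-0.001],"spin":0,"grip":0},{"offset":[0,0,-0.0015],"spin":0,"grip":0},{"offset":[0,0,-0.0015],"spin":0,"grip":1},{"offset":[0,0,-0.0015],"spin":0,"grip":1},{"offset":[0,0,-0.0015],"spin":0,"grip":1},{"offset":[0,0,-0.0015],"spin":0,"grip":1},{"offset":[0,0,-0.0015],"spin":0,"grip":1},{"offset":[0,0,-0.0015],"spin":0,"grip":1},{"offset":[0,0,-0.03],"spin":0,"grip":1},{"offset":[0,0,-0.08],"spin":0,"grip":1},{"offset":[0,0,-0.14],"spin":0,"grip":1},{"offset":[0,0,-0.18],"spin":0,"grip":1},{"offset":[0,0,-0.18],"spin":0,"grip":1}]'
python3 - <<'E'
from h import *
st(); w=shot('wrist'); save(w,'w62.png'); go(.53,-.13,.47,-2)
E
```

```text
time_s: 113.2
eef_pos: [0.5996, -0.3702, 0.4323]
eef_rot: [0.005, 0.712, 0.702, 0.0]
wrist_force: [1.9, -0.3, 0.3]
opening: 1.004
t 113.2 pos [ 0.5996 -0.3702  0.4323] psi -0.79 F [ 1.9 -0.3  0.3] M [ 0.04  0.11 -0.03] open 1.004 q [-0.72  0.45  1.22 -0.    1.47 -0.71]
offset [0.2388, -0.0724, -0.042] spin 1.2 dist 0.253 rows 5
```

View pics/w62.png

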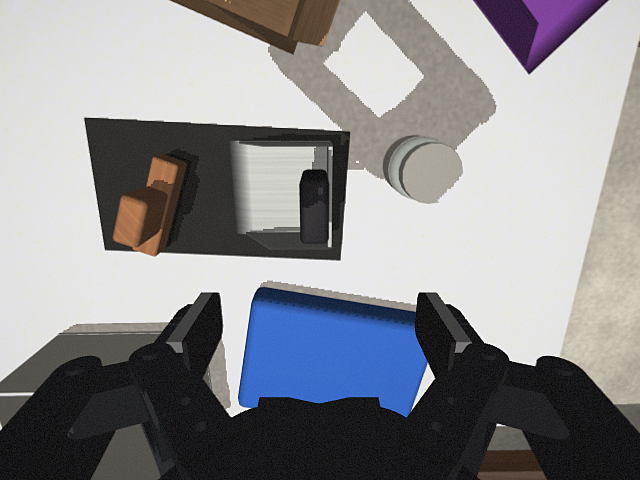

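Both tools stand on the mat. I'll check the carton contents and the station before handing in.

```bash
python3 -m handwheel '[{"offset":[0.21,-0.07,-0.042],"spin":1.2,"grip":1},{"offset":[0.21,-0.07,-0.042],"spin":1.2,"grip":1},{"offset":[0.21,-0.07,-0.042],"spin":1.2,"grip":1},{"offset":[0.21,-0.07,-0.042],"spin":1.2,"grip":1},{"offset":[0.21,-0.07,-0.042],"spin":1.2,"grip":1},{"offset":[0.21,-0.07,-0.042],"spin":1.2,"grip":1}]'
python3 - <<'E'
from h import *
st(); w=shot('wrist'); save(w,'w63.png'); a=shot('scene'); save(a,'s63.png',(140,180,420,400),2.8); b=shot('side'); save(b,'d63.png',(220,80,480,460),1.55)
for d in landmark_of(w,'bead1'): print(np.round(d['uv']),round(d['confidence'],2),at_z(w,d['uv'],.022).round(3))
E
```

```text
time_s: 114.0
eef_pos: [0.5319, -0.1592, 0.4672]
eef_rot: [-0.001, 0.719, 0.695, -0.0]
wrist_force: [-0.0, -1.0, -0.1]
opening: 0.998
t 114.0 pos [ 0.5319 -0.1592  0.4672] psi -2.0 F [-0.  -1.  -0.1] M [-0.    0.01 -0.03] open 0.998 q [-0.5   0.09  1.58 -0.    1.47 -0.47]
[253. 179.] 0.98 [ 0.452 -0.142  0.022]
[306. 146.] 0.9 [ 0.519 -0.105  0.022]
[304.  98.] 0.9 [ 0.52  -0.051  0.022]
[295. 122.] 0.84 [ 0.508 -0.076  0.022]
[264. 136.] 0.76 [ 0.47  -0.091  0.022]
[279. 108.] 0.76 [ 0.49  -0.06   0.022]
[344. 179.] 0.55 [ 0.565 -0.146  0.022]
```

View pics/w63.png

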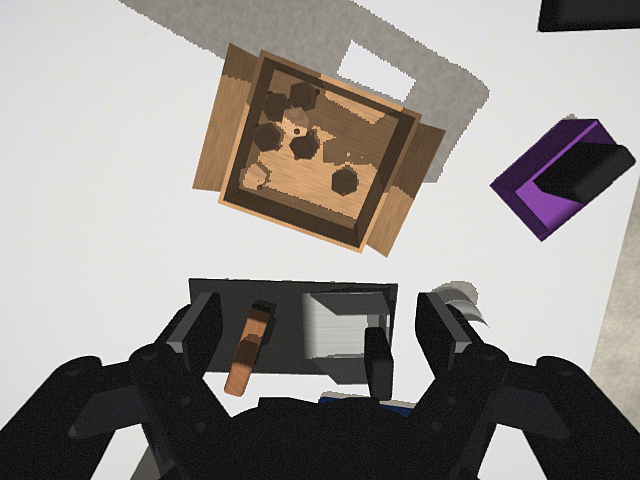

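View pics/s63.png

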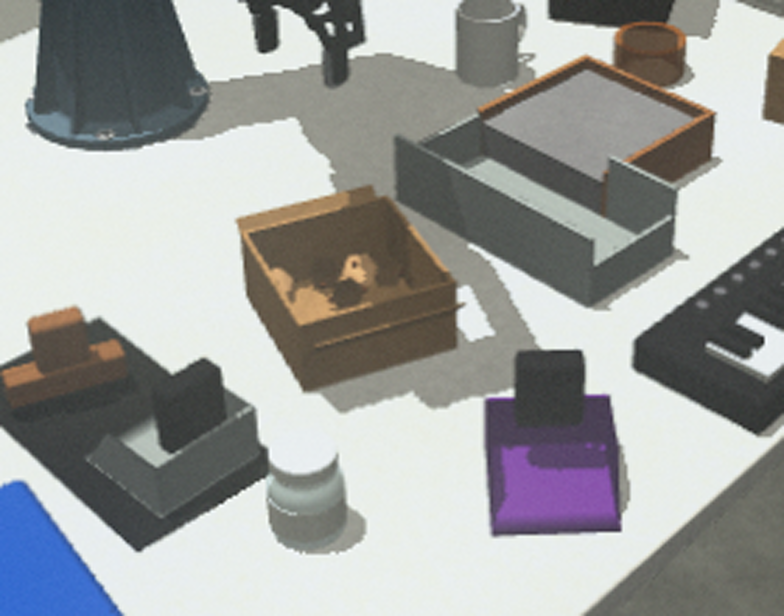

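View pics/d63.png

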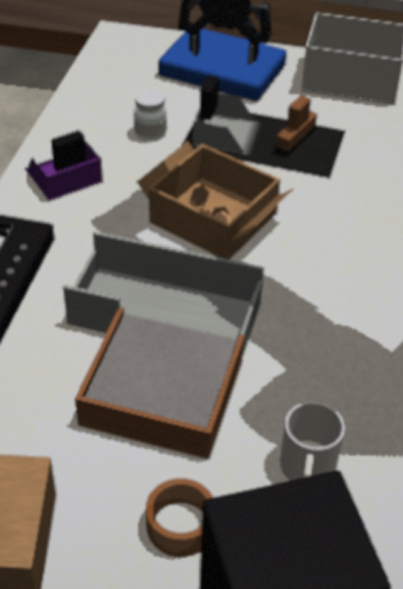

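Seven beads are in the carton. The panel and trough are empty, both tools stand upright on the mat, and the bystanders look unmoved. I'm handing in.

```bash
python3 -c "
from h import *
print(ctrl.hand_in()); st()"
```

```text
the job is handed in; nothing more can be done
None
the job is handed in; nothing more can be done
```

All seven beads that were there are now in the cardboard box, and the job is handed in at about 114 s of robot time. I wiped all seven off the panel into the trough with the scraper. Then I scooped them into the box in three trips of four, two and one, letting them slide off by quick reversals of the scoop, because the moves I had could not tilt the tool.

**Last checks:**
- The detector found seven beads in the carton on the wrist picture, and the panel and trough looked empty.
- The scoop and scraper stand upright on the mat.
- The tape roll, jar, mug and purple scoop look unmoved.
- The gripper was open and clear of everything.

**What did not go to plan:**
- **Scraper in the trough:** the beads lay too spread out for the scoop to fit behind them. I put the scoop down and gathered them at one end of the trough with the scraper before scooping.
- **Beads slipping off:** several slid off the scoop's lip on the way, but always back into the trough.
- **Forces:** the highest wrist reading I saw was about 20 N.
- **Carton:** it had been knocked a few centimetres aside by the time I lifted the first load. I measured its new position before emptying any beads into it.

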